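Return ink mixing balls to their tray cells and park the tray under the dust cover

ROBOT

A 6-joint arm with a two-finger parallel gripper is mounted at the origin on the work surface. World frame = base frame: x ahead of the robot, y to its left, z up, the work surface at z = 0. Lengths are in m, angles in rad, forces in N, time in s.
With the tool pointing down it reaches from about 0.35 to 0.775 m from the base axis. Payload 5.5 kg.
Tool frame: the origin (TCP) lies midway between the tips of the shut fingers; the grasp point (between the pads) lies 19 mm behind it; x points along the fingers, y is the direction in which the jaws open and shut, and the axes are right-handed (so a half turn about x gives the same grasp; the last joint's range is limited). The gripper opens to 85 mm and grips with 20 to 120 N. Pads are 22 mm wide; open, the fingers measure 114 mm over their backs; the gripper's body (76 mm by 85 mm) begins 54 mm behind the grasp point. The pads swing forward as they close: fully open they stand 13 mm farther back than shut.
Start: joints at [-1.241, 0.313, 0.046, 1.304, 0, 1.431], TCP at [0.26, -0.513, 0.231] pointing down, gripper open.
Joint ranges: [-2.76, 2.76], [-0.86, 1.69], [-1.03, 1.26], [-2.2, 2.34], [-1.47, 1.5], [-3.14, 3.14]. Speed limits (rad/s): [2.57, 2.57, 3.14, 3.14, 3.14, 3.14].

INTERFACE

Orientations are given as a unit quaternion [w, x, y, z].
In Python, from workcell import env, optics, order, models gives the robot as it stands. The module is installed in compiled form; this text tells all that it offers.
- The arm moves only by the tool servo_tool, never from a script. Its argument "moves" is a list of rows, each a list of 5 numbers: the shift along the tool's x, y, z in cm, then the turn about the tool's x in rad, then the closure, from -1 (fully open) to 1 (shut). A call has exactly 10 rows; each row shifts and turns the commanded pose from where the row before left it, along the tool's axes as they then stand; what a row does not reach is not made up. A row lasts 1/8 s, in which the tool goes at most 62.5 mm and 10.7 degrees, less where a joint would pass 70% of its speed; a pose out of reach is approached as far as the arm can. A call is refused whole if a number of a shift passes 6.25 or a number of a turn 0.188, either way. A call with a gripper value outside its range is refused whole. The fingers move at their own pace and stop on an object; "grip_force" is the grip in N (left out, the last holds). Time passes only in rows, so rows that do not move let the fingers close, or fill a call up. It gives the time, the measured TCP pose, the force and the opening at its end, in the units of the state.
- env.get_state(): the state, without advancing time (a new reading comes with each control period).
- optics.read_camera(name): name is "scene" or "top" or "wrist"; returns a dict with "pixels" (480x640x3 uint8, blue, green, red), "vertical_fov" (degrees; the focal length in pixels is half the picture's height over the tangent of half this angle, whatever the lens; pixels are square), "cx", "cy" (the principal point, pixels), "k1" (the pictures are not rectified: a ray, as slopes to the right and down, at radius r is drawn at 1 + k1 r^2 times it, then the intrinsics apply), "extrinsics" (4x4, takes a point from world to camera coordinates). Camera axes: x right, y up, looking along -z (the intrinsics and any distortion apply to the point x, -y, -z); pixel columns grow to the right and rows downward; lengths in m; the calibration is good to about 2 mm. A picture is of the moment at which its call begins. There is no depth.
- order.hand_in(): hands the job in, once; it reports no verdict.
Trained networks look in a picture, given as the dict that the camera call returned (one of the last four; its "shot" number tells which), for a name from the list of things; names that differ only in an ending like _2 or _b are one class to them, and where a whole thing is asked for, a point or a joint stands for the part that bears it (a point fixed in the world has none). Each returns a list of dicts, best first, with "conf" (0 to 1); they miss things now and then, are a little off and sometimes report something else, mostly with a low value. They report only what shows in the picture. A call takes as long as a camera call.
- models.outline_of(name, picture): "pixels" (480x640 bool, what is visible of it) and "location" ([column, row] in pixels, amid what is visible of it).
- models.pinpoint(name, picture): "location" ([column, row] in pixels: a listed point, or the origin of a listed thing).
The state is a dict: "clock": time; "joint_pos": joint angles; "qvel": joint speeds; "tau": joint torques, N m; "tcp_pos": TCP position; "orientation": TCP orientation; "wrist_force": force on the tool from outside, world axes, zero at the start; "ft_torque": the same for the moment, N m; "finger_gap": finger opening in m.
Only numpy, scipy, OpenCV 4.12 (cv2) and the standard library are available. Lean on these libraries where they do the work, as an engineer would, in place of code of your own. Each camera call takes 0.05 s, during which the arm holds its last target.

TASK

Some of the four scoops hold one or two mixing balls, one may be empty: tip the balls out of each scoop that has any into the cell of the divided tray that has the scoop's colour (do not pick balls out of a scoop with the fingers), and put it back, so that all four scoops stand upright on the grey mat. When all the balls are in, slide the tray along the bench by its orange post, without lifting it, under the low clear dust cover until it is fully home against the stop at the far end. Do not disturb the ink can, the pot or the ink knife.

Things in the scene. Friction and masses are not known exactly. Their poses are not given: they have to be found in the camera images.
- scoop_pink: small steel scoop with pink sides and handle. All scoops alike: 85 long (x), 42 wide (y), 120 g, origin mid-underside, z up; open lip at the -x end (faces the robot, roughly), upright handle at the +x end. Four stand 70 apart in a row on the mat
- scoop_yellow: small steel scoop with yellow sides and handle. Shape as the pink one. Handle: upright bar 16 (x) by 14 (y), axis at x = +36, top at z = 78: pinch it along y at about (36, 0, 64). Nothing forward of the handle is above z = 41
- scoop_blue: small steel scoop with blue sides and handle. Shape as the pink one. Its floor (60 long, 36 wide inside) rises 15 degrees from the clear back wall (x = +27) to the lip, so its 0 to 2 balls rest at the back; tip it slowly, lip end down, 40 to 50 degrees and they roll out
- scoop_green: small steel scoop with green sides and handle. Shape as the pink one. Middle of the lip edge at (-34.5, 0, 22), the lowest part of the scoop when tipped 45 degrees lip down; side walls stand about 16 above the floor
- ball_pink_a_center (a point): centre of one of at most two pink coated-steel mixing balls, 16 diameter, 16 g, lying in the pink scoop at the start; None when absent
- ball_pink_b_center (a point): centre of one of at most two pink coated-steel mixing balls, 16 diameter, 16 g, lying in the pink scoop at the start; None when absent
- ball_yellow_a_center (a point): centre of one of at most two yellow coated-steel mixing balls, 16 diameter, 16 g, lying in the yellow scoop at the start; None when absent
- ball_yellow_b_center (a point): centre of one of at most two yellow coated-steel mixing balls, 16 diameter, 16 g, lying in the yellow scoop at the start; None when absent
- ball_blue_a_center (a point): centre of one of at most two blue coated-steel mixing balls, 16 diameter, 16 g, lying in the blue scoop at the start; None when absent
- ball_blue_b_center (a point): centre of one of at most two blue coated-steel mixing balls, 16 diameter, 16 g, lying in the blue scoop at the start; None when absent
- ball_green_a_center (a point): centre of one of at most two green coated-steel mixing balls, 16 diameter, 16 g, lying in the green scoop at the start; None when absent
- ball_green_b_center (a point): centre of one of at most two green coated-steel mixing balls, 16 diameter, 16 g, lying in the green scoop at the start; None when absent
- tray: loose white tray 124 x 124, 28 high, 350 g, walls 4 thick, a cross of dividers as high as the rim making four coloured cells 56 x 56 inside; origin mid-underside, z up. A low bar (14 wide, top at z = 10) on its +y wall carries a orange upright post, 16 x 16, top at z = 62, at y = +105. Slides on the bench (a few N); stands turned up to about 0.3 rad
- cell_pink (a point): middle of the (light) pink floor of the tray's pink cell, at x, y = -30, +30 in the tray's frame, floor 4 above the underside, rim 24 above the floor
- cell_yellow (a point): middle of the (light) yellow floor of the tray's yellow cell, at x, y = +30, +30 in the tray's frame, floor 4 above the underside, rim 24 above the floor
- cell_blue (a point): middle of the (light) blue floor of the tray's blue cell, at x, y = -30, -30 in the tray's frame, floor 4 above the underside, rim 24 above the floor
- cell_green (a point): middle of the (light) green floor of the tray's green cell, at x, y = +30, -30 in the tray's frame, floor 4 above the underside, rim 24 above the floor
- tray_grip (a point): point to pinch on the tray's orange post, on its axis 46 above the bench, at (0, 105, 46) in the tray's frame; pinch across x (or y)
- cover: fixed clear dust cover, blue edges: roof underside 48, top 52 above the bench; cheeks leave a lane 144 wide in x; open mouth at y = +69, stop wall face at y = -70. Origin on the bench mid-lane. The tray goes in along the cover's y axis, x axes alike, its post last; fully home its origin is at y = -8 (wall on the stop), cells under the roof, the post 28 outside the mouth
- mat: fixed thin grey mat, 150 (x) x 310 (y) x 4 high, on which the scoops stand; origin at the middle of its underside. Scoops must end with their origin over it
- ink_can: bystander: closed steel can, 56 diameter, 65 high, origin under its centre; leave alone
- pot: bystander: white pot with pink cap, 48 diameter, 55 high, origin under its centre; leave alone
- ink_knife: bystander: ink knife, 150 long, 18 wide, 10 high, wooden handle and steel blade, lying flat between the mat and the robot; origin at its middle, x along the blade; leave alone

How it is judged:
By the outcome, as a careful person would: the job done as asked, in the order asked, and still so for the second after the job is handed in, with the robot touching nothing.
Of ball_pink_a, ball_pink_b, ball_yellow_a, ball_yellow_b, ball_blue_a, ball_blue_b, ball_green_a, ball_green_b only 5 to 8 are there at a start; the rules pass over those that are not, and their reading is None.
At some moment in a run one of tray may be knocked a few centimetres aside while the robot is not near it.
It also fails if it takes over 210 s, if anything falls off the work surface, if the arm or the gripper's body presses on something with over 40 N, if the wrist force passes 120 N, or if a joint passes its speed limit or range.

## Working session

There is one attempt and no reset: what is moved stays moved. The work goes in short steps, Python scripts to look and compute and a tool call to move; the robot and the scene stay as the last step left them, time stands still between calls to the robot, and variables do not carry over. Pictures are saved under pics/ and viewed, and the job is handed in when it is done.

Besides the shell and the picture viewer there is one more tool, called after "Call:" by a JSON object that holds its "fn" and its "kwargs". servo_tool: Moves the arm, as the interface text tells. Its arguments: {"type":"object","properties":{"moves":{"type":"array"},"grip_force":{"type":"number"}},"required":["moves"]}

```bash
mkdir -p pics; ls; cat > h.py <<'E'
import numpy as np, cv2
from workcell import env, optics, order, models
from scipy.spatial.transform import Rotation as R
def ray(p,pic):
    f=240/np.tan(np.radians(pic['vertical_fov'])/2)
    u=np.array([(p[0]-pic['cx'])/f,(p[1]-pic['cy'])/f]); x=u.copy()
    for _ in range(30): x=u/(1+pic['k1']*(x@x))
    d=np.array([x[0],-x[1],-1]); E=np.array(pic['extrinsics']); Rm=E[:3,:3]
    return -Rm.T@E[:3,3], Rm.T@d
def at(p,pic,z):
    c,d=ray(p,pic); return c+d*(z-c[2])/d[2]
def proj(P,pic):
    E=np.array(pic['extrinsics']); q=E[:3,:3]@np.array(P)+E[:3,3]
    f=240/np.tan(np.radians(pic['vertical_fov'])/2)
    s=np.array([q[0],-q[1]])/-q[2]; s=s*(1+pic['k1']*(s@s)); return s*f+[pic['cx'],pic['cy']]
def tri(rs):
    A=np.zeros((3,3));b=np.zeros(3)
    for c,d in rs:
        d=d/np.linalg.norm(d);M=np.eye(3)-np.outer(d,d);A+=M;b+=M@c
    return np.linalg.solve(A,b)
E
python3 - <<'E'
from h import *
np.set_printoptions(precision=4,suppress=True)
s=env.get_state();print({k:np.round(v,4) for k,v in s.items()})
for n in ['scene','top','wrist']:
    p=optics.read_camera(n);cv2.imwrite(f'pics/{n}0.png',p['pixels'])
    print(n,{k:v for k,v in p.items() if k!='pixels'})
E
```

```text
pics
{'clock': np.float64(0.0), 'joint_pos': array([-1.2406,  0.314 ,  0.045 ,  1.3036,  0.    ,  1.4312]), 'qvel': array([-0.001 ,  0.0001, -0.0006,  0.0006,  0.0015,  0.    ]), 'tau': array([  0.0002, -48.0625,  29.8535,   0.0193,  -0.    ,  -0.    ]), 'tcp_pos': array([ 0.2601, -0.5122,  0.2304]), 'orientation': array([-0.1639, -0.6876, -0.1652,  0.6877]), 'wrist_force': array([-0.8326, -0.163 , -0.4447]), 'ft_torque': array([-0.0134,  0.0621, -0.0025]), 'finger_gap': np.float64(0.085)}
scene {'vertical_fov': 49.48730639104119, 'cx': 315.7322368810349, 'cy': 234.3017395555505, 'k1': -0.025029027205923614, 'extrinsics': array([[-0.5093,  0.8605, -0.0124,  0.2983],
       [-0.485 , -0.275 ,  0.8302,  0.2221],
       [ 0.7109,  0.4288,  0.5574, -1.3266],
       [ 0.    ,  0.    ,  0.    ,  1.    ]]), 'shot': 1}
top {'vertical_fov': 43.72231781545943, 'cx': 319.4002009287134, 'cy': 241.8543385521969, 'k1': 0.05857100689384574, 'extrinsics': array([[-0.0064, -0.9999,  0.0099,  0.0021],
       [ 0.9984, -0.0058,  0.0566, -0.5728],
       [-0.0565,  0.0103,  0.9983, -1.2527],
       [ 0.    ,  0.    ,  0.    ,  1.    ]]), 'shot': 2}
wrist {'vertical_fov': 64.80176085779979, 'cx': 317.81227508200226, 'cy': 245.03866356046137, 'k1': -0.051078093466189925, 'extrinsics': array([[ 0.4523, -0.8918, -0.0003, -0.5739],
       [ 0.8555,  0.434 , -0.2822,  0.0361],
       [ 0.2518,  0.1274,  0.9593, -0.378 ],
       [ 0.    ,  0.    ,  0.    ,  1.    ]]), 'shot': 3}
```

```bash
cat > meas.py <<'E'
from h import *
np.set_printoptions(precision=4,suppress=True)
t=optics.read_camera('top');s=optics.read_camera('scene')
def loc(n,pic):
    r=models.pinpoint(n,pic); return [(np.round(q['location'],1),round(q['conf'],2)) for q in r[:3]]
if __name__=='__main__':
  import sys
  Z={'tray':0,'cell_pink':.004,'cell_yellow':.004,'cell_blue':.004,'cell_green':.004,'tray_grip':.046,'cover':0,'mat':0,'ink_can':0,'pot':0,'ink_knife':0}
  for n in ['scoop_pink','scoop_yellow','scoop_blue','scoop_green','tray','cell_pink','cell_yellow','cell_blue','cell_green','tray_grip','cover','mat','ink_knife','ball_pink_a_center','ball_yellow_a_center','ball_blue_a_center','ball_green_a_center']:
    a=loc(n,t);b=loc(n,s);z=Z.get(n,.004)
    if 'ball' in n: z=.025
    print(n,'top',[(at(p,t,z)[:2],c) for p,c in a],'scene',[(at(p,s,z)[:2],c) for p,c in b], tri([ray(a[0][0],t),ray(b[0][0],s)]) if a and b else '')
  print(env.get_state()['clock'])
E
python3 meas.py
python3 - <<'E'
import cv2
a=cv2.imread('pics/top0.png')[215:385,125:400];cv2.imwrite('pics/topz.png',cv2.resize(a,None,fx=2.9,fy=2.9,interpolation=cv2.INTER_CUBIC))
a=cv2.imread('pics/scene0.png')[200:350,340:580];cv2.imwrite('pics/scz.png',cv2.resize(a,None,fx=3.3,fy=3.3,interpolation=cv2.INTER_CUBIC))
E
```

```text
scoop_pink top [(array([0.5194, 0.2655]), 0.91)] scene [(array([0.37 , 0.178]), 0.7), (array([0.5258, 0.265 ]), 0.6)] [0.5229 0.2293 0.1121]
scoop_yellow top [(array([0.5182, 0.3322]), 0.81)] scene [(array([0.5199, 0.3392]), 0.63)] [0.5175 0.3361 0.0007]
scoop_blue top [(array([0.5282, 0.1313]), 0.9)] scene [(array([0.5251, 0.1266]), 0.97)] [0.5287 0.1295 0.0076]
scoop_green top [(array([0.5301, 0.1969]), 0.89)] scene [(array([0.5219, 0.1979]), 0.68), (array([0.5401, 0.229 ]), 0.38)] [0.5294 0.1979 0.0093]
tray top [(array([ 0.5133, -0.0713]), 0.8)] scene [(array([ 0.5124, -0.0739]), 0.9)] [ 0.5137 -0.0719  0.0014]
cell_pink top [(array([ 0.4948, -0.0309]), 0.71)] scene [(array([ 0.4882, -0.0463]), 0.76)] [ 0.4973 -0.0351  0.0129]
cell_yellow top [(array([0.5428, 0.1428]), 0.7), (array([ 0.5536, -0.0491]), 0.61)] scene [(array([ 0.5504, -0.0561]), 0.61)] [0.5884 0.0674 0.0828]
cell_blue top [(array([ 0.4793, -0.0974]), 0.96)] scene [(array([ 0.4851, -0.09  ]), 0.75)] [ 0.4783 -0.0964 -0.0018]
cell_green top [(array([ 0.5381, -0.1004]), 0.85)] scene [(array([ 0.5366, -0.1143]), 0.77)]
[... 418 characters left out ...]
25]
ink_knife top [(array([0.522 , 0.2663]), 0.72), (array([0.3811, 0.1779]), 0.6), (array([0.7504, 0.1279]), 0.16)] scene [(array([0.3625, 0.1793]), 0.57)] [0.5247 0.2305 0.1134]
ball_pink_a_center top [(array([0.5344, 0.2763]), 0.56)] scene [(array([0.5664, 0.2381]), 0.59)] [0.5426 0.256  0.0162]
ball_yellow_a_center top [(array([0.536 , 0.2321]), 0.42), (array([0.5397, 0.3486]), 0.36), (array([ 0.5276, -0.2987]), 0.29)] scene [(array([0.5468, 0.3404]), 0.66), (array([ 0.5075, -0.0823]), 0.36)] [ 0.5277  0.2891 -0.0067]
ball_blue_a_center top [(array([0.5226, 0.2594]), 0.71), (array([0.5434, 0.1513]), 0.58)] scene [] 
ball_green_a_center top [(array([0.5411, 0.211 ]), 0.41)] scene [] 
1.95
```

```bash
python3 - <<'E'
from meas import *
f=lambda x,y:np.array([x/2.9+125-.33,y/2.9+215-.33])
H={'yellow':((67,96),[(62,115),(66,198)],[(119,107),(125,190)]),'pink':((172,98),[(161,118),(165,200)],[(218,112),(221,197)]),'green':((274,90),[(262,105),(261,190)],[(316,103),(317,190)]),'blue':((375,91),[(358,105),(362,192)],[(411,104),(415,190)])}
for n,(h,l,r) in H.items():
    P=at(f(*h),t,.082)
    ys=[]
    for a,b in (l,r):
        d=at(f(*a),t,.04)-at(f(*b),t,.03); ys.append(np.arctan2(d[1],d[0]))
    print(n,P,ys)
    # segmentation of bright top face
# scene check: pixel of handle top predicted
g=lambda x,y:np.array([x/3.3+340-.33,y/3.3+200-.33])
for n,q in {'yellow':(631,290),'pink':(468,239),'green':(312,199),'blue':(179,154)}.items():
    P=at(g(*q),s,.082); print(n,P, tri([ray(g(*q),s),ray(f(*H[n][0]),t)]))
# tray corners z=.028 top view
C=[at(f(*p),t,.028)[:2] for p in [(597,57),(761,88),(735,249),(566,218)]]
print(C,np.mean(C,0)); print('post',at(f(521,125),t,.062))
st=env.get_state(); w,x,y,z=st['orientation']; M=R.from_quat([x,y,z,w]).as_matrix(); print(M,st['tcp_pos'])
E
```

```text
yellow [0.5592 0.3417 0.082 ] [np.float64(0.01229626542934468), np.float64(0.03979076969078554)]
pink [0.5574 0.2701 0.082 ] [np.float64(0.018766421164695787), np.float64(0.010047394815171053)]
green [0.5625 0.2002 0.082 ] [np.float64(-0.03446305344619571), np.float64(-0.007465283506466612)]
blue [0.5614 0.1306 0.082 ] [np.float64(0.02954678160138833), np.float64(0.033004845273964634)]
yellow [0.5606 0.3413 0.082 ] [0.5593 0.3416 0.0812]
pink [0.56   0.2704 0.082 ] [0.5576 0.2702 0.0803]
green [0.5659 0.1995 0.082 ] [0.5629 0.1996 0.0802]
blue [0.5629 0.1316 0.082 ] [0.5614 0.1309 0.0808]
[array([ 0.5879, -0.0248]), array([ 0.5647, -0.1435]), array([ 0.4486, -0.1232]), array([ 0.4716, -0.0016])] [ 0.5182 -0.0733]
post [0.5378 0.03   0.062 ]
[[ 0.0001  0.4527 -0.8917]
 [-0.0002 -0.8917 -0.4527]
 [-1.      0.0002 -0.    ]] [ 0.2603 -0.5128  0.2314]
```

```bash
cat > plan.py <<'E'
from h import *
import json
def cur():
    st=env.get_state(); w,x,y,z=st['orientation']; M=R.from_quat([x,y,z,w]).as_matrix()
    # yaw psi: tool y = -(scoop y) ; psi=0 => tool y=(0,-1)
    psi=np.arctan2(M[0,1],-M[1,1]); return np.array(st['tcp_pos']),psi
def plan(wps,p=None,psi=None):
    """wps: list of (x,y,z,psi,nrows,closure). prints rows"""
    if p is None: p,psi=cur()
    p=p.copy()
    rows=[]
    for x,y,z,ps,n,g in wps:
        T=np.array([x,y,z])
        for i in range(n):
            d=(T-p)/(n-i); dps=(ps-psi)/(n-i)
            psi2=psi
            ty=np.array([np.sin(psi),-np.cos(psi),0]); tz=np.array([-np.cos(psi),-np.sin(psi),0])
            r=[round(-d[2]*100,1),round(d@ty*100,1),round(d@tz*100,1),round(-dps,2),g]
            p=p+(-r[0]*np.array([0,0,1])+r[1]*ty+r[2]*tz)/100; psi=psi-r[3]
            rows.append(r)
    for i in range(0,len(rows),10): print(json.dumps(rows[i:i+10]))
    print('end',np.round(p,4),round(psi,3),len(rows))
E
python3 - <<'E'
from plan import *
p,psi=cur();print(p,psi)
plan([(.561,.131,.17,.02,15,-.1),(.561,.131,.14,.02,5,-.1)])
E
```

```text
[ 0.26033139 -0.51276045  0.23135958] 0.4697992907285681
[[0.4, -2.9, -3.7, 0.03, -0.1], [0.4, -3.0, -3.6, 0.03, -0.1], [0.4, -3.1, -3.6, 0.03, -0.1], [0.4, -3.3, -3.5, 0.03, -0.1], [0.4, -3.3, -3.4, 0.03, -0.1], [0.4, -3.5, -3.2, 0.03, -0.1], [0.4, -3.5, -3.1, 0.03, -0.1], [0.4, -3.6, -3.0, 0.03, -0.1], [0.4, -3.7, -2.9, 0.03, -0.1], [0.4, -3.8, -2.8, 0.03, -0.1]]
[[0.4, -3.9, -2.7, 0.03, -0.1], [0.4, -4.0, -2.6, 0.03, -0.1], [0.4, -4.1, -2.5, 0.03, -0.1], [0.5, -4.1, -2.4, 0.03, -0.1], [0.4, -4.2, -2.2, 0.03, -0.1], [0.6, -0.0, 0.0, -0.0, -0.1], [0.6, -0.0, 0.0, -0.0, -0.1], [0.6, -0.0, 0.0, -0.0, -0.1], [0.6, -0.0, 0.0, -0.0, -0.1], [0.6, -0.0, 0.0, -0.0, -0.1]]
end [0.5612 0.1305 0.1404] 0.02 20
```

Call:
{"fn": "servo_tool", "kwargs": {"moves": [[0.4,-2.9,-3.7,0.03,-0.1],[0.4,-3.0,-3.6,0.03,-0.1],[0.4,-3.1,-3.6,0.03,-0.1],[0.4,-3.3,-3.5,0.03,-0.1],[0.4,-3.3,-3.4,0.03,-0.1],[0.4,-3.5,-3.2,0.03,-0.1],[0.4,-3.5,-3.1,0.03,-0.1],[0.4,-3.6,-3.0,0.03,-0.1],[0.4,-3.7,-2.9,0.03,-0.1],[0.4,-3.8,-2.8,0.03,-0.1]], "grip_force": 60}}

```text
clock: 3.3
tcp_pos: [0.4607, -0.0836, 0.1914]
orientation: [0.06, 0.705, 0.059, -0.704]
wrist_force: [0.9, -0.8, 0.5]
finger_gap: 0.0469
```

Call:
{"fn": "servo_tool", "kwargs": {"moves": [[0.4,-3.9,-2.7,0.03,-0.1],[0.4,-4.0,-2.6,0.03,-0.1],[0.4,-4.1,-2.5,0.03,-0.1],[0.5,-4.1,-2.4,0.03,-0.1],[0.4,-4.2,-2.2,0.03,-0.1],[0.6,0,0.0,0,-0.1],[0.6,0,0.0,0,-0.1],[0.6,0,0.0,0,-0.1],[0.6,0,0.0,0,-0.1],[0.6,0,0.0,0,-0.1]]}}

```text
clock: 4.55
tcp_pos: [0.5619, 0.1118, 0.1401]
orientation: [-0.012, -0.707, -0.022, 0.707]
wrist_force: [0.3, 0.7, -1.1]
finger_gap: 0.047
```

```bash
python3 - <<'E'
from plan import *
p,psi=cur();print(p,psi,env.get_state()['finger_gap'],env.get_state()['clock'])
q=optics.read_camera('wrist');cv2.imwrite('pics/w1.png',q['pixels'])
plan([(.561,.131,.054,.02,8,-.1),(.561,.131,.054,.02,2,-.1)])
E
```

```text
[0.56190165 0.11182113 0.14007251] 0.04875831253071426 0.046968707943483096 4.55
[[1.1, -0.2, -0.0, 0.0, -0.1], [1.1, -0.2, -0.0, 0.0, -0.1], [1.1, -0.3, -0.0, 0.0, -0.1], [1.0, -0.2, -0.0, 0.01, -0.1], [1.1, -0.3, -0.0, 0.0, -0.1], [1.0, -0.2, -0.0, 0.01, -0.1], [1.1, -0.3, -0.0, 0.0, -0.1], [1.0, -0.2, -0.0, 0.01, -0.1], [0.0, -0.0, -0.0, -0.0, -0.1], [0.0, -0.0, -0.0, -0.0, -0.1]]
end [0.5607 0.1309 0.0542] 0.019 10
```

Call:
{"fn": "servo_tool", "kwargs": {"moves": [[0,-1,0,0.01,-0.1],[0,-0.9,0,0.01,-0.1],[1.3,0,0,0,-0.1],[1.4,0,0,0.0,-0.1],[1.4,0,0,0,-0.1],[1.3,0,0,0,-0.1],[1.2,0,0,0,-0.1],[1.0,0,0,0,-0.1],[1.0,0,0,0,-0.1],[0,0,0,0,-0.1]]}}

```text
clock: 5.85
tcp_pos: [0.5611, 0.1184, 0.0537]
orientation: [-0.01, -0.706, -0.029, 0.708]
wrist_force: [-0.0, -0.1, 0.1]
finger_gap: 0.0469
```

Call:
{"fn": "servo_tool", "kwargs": {"moves": [[0,0,0,0,0.4],[0,0,0,0,0.7],[0,0,0,0,0.9],[0,0,0,0,1],[0,0,0,0,1],[-0.5,0,0,0,1],[-1,0,0,0,1],[-1,0,0,0,1],[-1,0,0,0,1],[0,0,0,0,1]]}}

```text
clock: 7.1
tcp_pos: [0.5627, 0.1175, 0.091]
orientation: [0.01, 0.707, 0.029, -0.706]
wrist_force: [-0.3, 0.6, -1.0]
finger_gap: 0.0129
```

```bash
cat > shot.py <<'E'
from plan import *
import sys
p,psi=cur();st=env.get_state();print(np.round(p,4),round(psi,3),st['finger_gap'],st['clock'],np.round(st['wrist_force'],1))
tag=sys.argv[1]
q=optics.read_camera('wrist');cv2.imwrite(f'pics/{tag}w.png',q['pixels'])
s=optics.read_camera('scene');u=proj(p+[0,0,.02],s).astype(int)
x0=min(max(u[0]-90,0),460);y0=min(max(u[1]-70,0),340)
c=cv2.resize(s['pixels'][y0:y0+140,x0:x0+180],(560,436),interpolation=cv2.INTER_CUBIC)
a=cv2.resize(q['pixels'],(581,436))
a=a[:,170:410] if len(sys.argv)>2 else a
cv2.imwrite(f'pics/{tag}.png',np.hstack([c,a])[:, :800] if len(sys.argv)>2 else cv2.resize(np.hstack([c,a]),(800,306)))
E
python3 shot.py a1
```

```text
[0.5627 0.1175 0.091 ] 0.054 0.0129285481068908 7.1 [-0.3  0.6 -1. ]
```

```bash
python3 - <<'E'
import cv2
a=cv2.imread('pics/a1w.png')[220:480,140:540];cv2.imwrite('pics/z.png',cv2.resize(a,None,fx=2,fy=2,interpolation=cv2.INTER_CUBIC))
E
python3 - <<'E'
from plan import *
plan([(.56,.1175,.14,.05,3,1),(.5134,-.1023,.14,-.197,10,1),(.5134,-.1023,.14,-.197,7,1)])
E
```

```text
[[-1.7, -0.0, 0.1, 0.0, 1], [-1.7, -0.0, 0.0, 0.0, 1], [-1.6, -0.0, 0.1, 0.0, 1], [-0.0, 2.2, 0.6, 0.03, 1], [-0.0, 2.2, 0.5, 0.02, 1], [-0.0, 2.2, 0.5, 0.03, 1], [-0.0, 2.2, 0.4, 0.02, 1], [-0.0, 2.2, 0.4, 0.03, 1], [-0.0, 2.2, 0.3, 0.02, 1], [-0.0, 2.2, 0.2, 0.03, 1]]
[[-0.0, 2.2, 0.2, 0.02, 1], [-0.0, 2.3, 0.1, 0.03, 1], [-0.0, 2.2, 0.1, 0.02, 1], [-0.0, 0.0, -0.0, 0.0, 1], [-0.0, 0.0, -0.0, 0.0, 1], [-0.0, 0.0, -0.0, 0.0, 1], [-0.0, 0.0, -0.0, 0.0, 1], [-0.0, 0.0, -0.0, 0.0, 1], [-0.0, 0.0, -0.0, 0.0, 1], [-0.0, 0.0, -0.0, 0.0, 1]]
end [ 0.5134 -0.1019  0.1398] -0.196 20
```

Call:
{"fn": "servo_tool", "kwargs": {"moves": [[-1.7,0,0.1,0.0,1],[-1.7,0,0.0,0.0,1],[-1.6,0,0.1,0.0,1],[0,1.5,0.6,0.03,1],[0,2.2,0.5,0.02,1],[0,2.2,0.5,0.03,1],[0,2.2,0.4,0.02,1],[0,2.2,0.4,0.03,1],[0,2.2,0.3,0.02,1],[0,2.2,0.2,0.03,1]]}}

```text
clock: 8.45
tcp_pos: [0.5257, -0.0319, 0.1351]
orientation: [0.055, -0.704, 0.036, 0.707]
wrist_force: [1.4, -0.2, -1.4]
finger_gap: 0.0128
```

Call:
{"fn": "servo_tool", "kwargs": {"moves": [[0,2.2,0.2,0.02,1],[0,2.2,0.1,0.03,1],[0,2.0,0.1,0.02,1],[0,1,0,0.0,1],[0,0,0,0.0,1],[0,0,0,0.0,1],[0,0,0,0.0,1],[0,0,0,0.0,1],[0,0,0,0.0,1],[0,0,0,0.0,1]]}}

```text
clock: 9.7
tcp_pos: [0.5116, -0.1028, 0.1339]
orientation: [0.078, -0.702, 0.06, 0.705]
wrist_force: [-0.3, 0.0, -1.6]
finger_gap: 0.0129
```

```bash
python3 shot.py a2; python3 - <<'E'
from plan import *
plan([(.5134,-.1023,.088,-.197,5,1),(.5134,-.1023,.088,-.197,5,1)])
E
```

```text
[ 0.5116 -0.1028  0.1339] -0.196 0.012858453882880747 9.7 [-0.3  0.  -1.6]
[[0.9, -0.0, -0.0, 0.0, 1], [0.9, -0.0, -0.0, 0.0, 1], [0.9, -0.0, -0.1, 0.0, 1], [0.9, -0.0, -0.0, 0.0, 1], [1.0, -0.1, -0.1, 0.0, 1], [-0.0, 0.0, 0.0, 0.0, 1], [-0.0, 0.0, 0.0, 0.0, 1], [-0.0, 0.0, 0.0, 0.0, 1], [-0.0, 0.0, 0.0, 0.0, 1], [-0.0, 0.0, 0.0, 0.0, 1]]
end [ 0.5138 -0.1023  0.0879] -0.196 10
```

Call:
{"fn": "servo_tool", "kwargs": {"moves": [[0.9,0,0,0.0,1],[0.9,0,0,0.0,1],[0.9,0,-0.1,0.0,1],[0.9,0,0,0.0,1],[1.0,0,-0.1,0.0,1],[0,0,0,0.0,1],[0,0,0,0.0,1],[0,0,0,0.0,1],[0,0,0,0.0,1],[0,0,0,0.0,1]]}}

```text
clock: 11.05
tcp_pos: [0.5135, -0.1022, 0.0881]
orientation: [0.079, -0.702, 0.06, 0.705]
wrist_force: [0.3, 0.2, -1.4]
finger_gap: 0.0126
```

Call:
{"fn": "servo_tool", "kwargs": {"moves": [[0,0,0,0.0,1],[0,0,0,0.0,1],[0,0,0,0.0,1],[0,0,0,0.0,1],[0,0,0,0.0,1],[0,0,0,0.0,1],[0,0,0,0.0,1],[0,0,0,0.0,1],[0,0,0,0.0,1],[0,0,0,0.0,1]], "grip_force": 20}}

```text
clock: 12.3
tcp_pos: [0.5135, -0.1021, 0.0879]
orientation: [0.079, -0.702, 0.06, 0.705]
wrist_force: [0.7, 0.4, -1.4]
finger_gap: 0.0129
```

```bash
python3 shot.py a3
```

```text
[ 0.5135 -0.1021  0.0879] -0.196 0.012881534921805852 12.3 [ 0.7  0.4 -1.4]
```

Call:
{"fn": "servo_tool", "kwargs": {"moves": [[0,0,0,0.0,0.8],[0,0,0,0.0,0.75],[0,0,0,0.0,0.74],[0,0,0,0.0,0.73],[0,0,0,0.0,0.725],[0,0,0,0.0,0.72],[0,0,0,0.0,0.715],[0,0,0,0.0,0.71],[0,0,0,0.0,0.705],[0,0,0,0.0,0.7]], "grip_force": 20}}

```text
clock: 13.65
tcp_pos: [0.5134, -0.1022, 0.0879]
orientation: [0.079, -0.702, 0.06, 0.705]
wrist_force: [-0.8, 0.2, -1.7]
finger_gap: 0.0127
```

```bash
python3 shot.py a4
```

```text
[ 0.5134 -0.1022  0.0879] -0.196 0.012701087798127597 13.65 [-0.8  0.2 -1.7]
```

Call:
{"fn": "servo_tool", "kwargs": {"moves": [[0,0,0,0.0,0.698],[0,0,0,0.0,0.696],[0,0,0,0.0,0.694],[0,0,0,0.0,0.692],[0,0,0,0.0,0.69],[0,0,0,0.0,0.688],[0,0,0,0.0,0.686],[0,0,0,0.0,0.684],[0,0,0,0.0,0.682],[0,0,0,0.0,0.68]], "grip_force": 20}}

```text
clock: 15.0
tcp_pos: [0.5134, -0.1021, 0.0879]
orientation: [0.079, -0.702, 0.06, 0.705]
wrist_force: [-0.1, -0.7, -0.9]
finger_gap: 0.0138
```

```bash
python3 shot.py a5
```

```text
[ 0.5134 -0.1021  0.0879] -0.196 0.013777056603324445 15.0 [-0.1 -0.7 -0.9]
```

Call:
{"fn": "servo_tool", "kwargs": {"moves": [[0,0,0,0.0,0.679],[0,0,0,0.0,0.678],[0,0,0,0.0,0.677],[0,0,0,0.0,0.676],[0,0,0,0.0,0.675],[0,0,0,0.0,0.674],[0,0,0,0.0,0.674],[0,0,0,0.0,0.673],[0,0,0,0.0,0.673],[0,0,0,0.0,0.672]], "grip_force": 20}}

```text
clock: 16.35
tcp_pos: [0.5137, -0.1022, 0.088]
orientation: [0.078, -0.702, 0.06, 0.705]
wrist_force: [0.1, 0.3, 0.4]
finger_gap: 0.0142
```

```bash
python3 shot.py a6
```

```text
[ 0.5137 -0.1022  0.088 ] -0.196 0.014152275526669755 16.35 [0.1 0.3 0.4]
```

```bash
python3 - <<'E'
from h import *
s=optics.read_camera('scene');t=optics.read_camera('top');w=optics.read_camera('wrist')
a=cv2.resize(s['pixels'][170:290,240:370],(520,480),interpolation=cv2.INTER_CUBIC)
b=cv2.resize(w['pixels'][160:400,380:540],(280,480*280*240//160//280//1 if 0 else 420),interpolation=cv2.INTER_CUBIC)
b=cv2.copyMakeBorder(b,0,60,0,0,cv2.BORDER_CONSTANT)
cv2.imwrite('pics/z2.png',np.hstack([a,b]))
E
```

Call:
{"fn": "servo_tool", "kwargs": {"moves": [[0,0,0,0.0,0.75],[0,0,0,0.0,1],[0,0,0,0.0,1],[-0.3,0,0,0.0,1],[-0.5,0,0,0.0,1],[-0.5,0,0,0.0,1],[-0.5,0,0,0.0,1],[-0.5,0,0,0.0,1],[0,0,0,0.0,1],[0,0,0,0.0,1]], "grip_force": 40}}

```text
clock: 17.85
tcp_pos: [0.5134, -0.1027, 0.1108]
orientation: [0.079, -0.702, 0.06, 0.705]
wrist_force: [0.2, -0.3, -1.6]
finger_gap: 0.013
```

```bash
python3 shot.py a7; python3 - <<'E'
from h import *
a=cv2.imread('pics/a7w.png')[180:480,330:630]
s=optics.read_camera('scene')
b=cv2.resize(s['pixels'][160:280,240:360],(400,400),interpolation=cv2.INTER_CUBIC)
cv2.imwrite('pics/z3.png',np.hstack([cv2.resize(a,(400,400)),b]))
E
```

```text
[ 0.5134 -0.1027  0.1108] -0.196 0.012984366251074816 17.85 [ 0.2 -0.3 -1.6]
```

Call:
{"fn": "servo_tool", "kwargs": {"moves": [[-0.7,0,0,0.0,1],[-0.7,0,0,0.0,1],[-0.7,0,0,0.0,1],[-0.7,0,0,0.0,1],[-0.7,0,0,0.0,1],[-0.5,0,0,0.0,1],[0,0,0,0.0,1],[0,0,0,0.0,1],[0,0,0,0.0,1],[0,0,0,0.0,1]]}}

```text
clock: 19.25
tcp_pos: [0.5134, -0.1037, 0.1506]
orientation: [0.079, -0.702, 0.06, 0.705]
wrist_force: [-0.5, 0.7, -1.3]
finger_gap: 0.0132
```

```bash
python3 - <<'E'
from h import *
s=optics.read_camera('scene');w=optics.read_camera('wrist')
b=cv2.resize(s['pixels'][130:280,230:380],(480,480),interpolation=cv2.INTER_CUBIC)
cv2.imwrite('pics/z4.png',np.hstack([b,cv2.resize(w['pixels'][140:440,180:380],(320,480))]))
E
python3 - <<'E'
from plan import *
plan([(.552,.125,.151,.03,10,1),(.552,.125,.12,.03,5,1),(.552,.125,.1,.03,5,1)])
E
```

```text
[[-0.0, -2.3, 0.1, -0.02, 1], [-0.0, -2.3, 0.0, -0.02, 1], [-0.0, -2.3, -0.0, -0.02, 1], [-0.0, -2.3, -0.1, -0.02, 1], [-0.0, -2.3, -0.1, -0.02, 1], [-0.0, -2.3, -0.2, -0.03, 1], [-0.0, -2.3, -0.2, -0.02, 1], [-0.0, -2.3, -0.3, -0.03, 1], [-0.0, -2.4, -0.4, -0.02, 1], [-0.0, -2.3, -0.4, -0.03, 1]]
[[0.6, 0.0, 0.0, 0.0, 1], [0.6, 0.0, 0.0, 0.0, 1], [0.6, 0.0, 0.0, 0.0, 1], [0.6, 0.0, 0.0, 0.0, 1], [0.7, 0.0, 0.0, 0.0, 1], [0.4, 0.0, 0.0, 0.0, 1], [0.4, 0.0, 0.0, 0.0, 1], [0.4, 0.0, 0.0, 0.0, 1], [0.4, 0.0, 0.0, 0.0, 1], [0.4, 0.0, 0.0, 0.0, 1]]
end [0.5524 0.125  0.0997] 0.034 20
```

Call:
{"fn": "servo_tool", "kwargs": {"moves": [[0,-2.3,0.1,-0.02,1],[0,-2.4,0.0,-0.02,1],[0,-2.4,0,-0.02,1],[0,-2.4,-0.1,-0.02,1],[0,-2.4,-0.1,-0.02,1],[0,-2.4,-0.2,-0.03,1],[0,-2.4,-0.2,-0.02,1],[0,-2.4,-0.3,-0.03,1],[0,-2.4,-0.4,-0.02,1],[0,-2.3,-0.4,-0.03,1]]}}

```text
clock: 20.6
tcp_pos: [0.5534, 0.1206, 0.1573]
orientation: [-0.006, -0.706, -0.032, 0.707]
wrist_force: [0.3, -0.1, -1.6]
finger_gap: 0.0125
```

Call:
{"fn": "servo_tool", "kwargs": {"moves": [[0.6,0.0,0.0,0.0,1],[0.6,0.0,0.0,0.0,1],[0.6,0.0,0.0,0.0,1],[0.6,0.0,0.0,0.0,1],[0.7,0.0,0.0,0.0,1],[0.4,0.0,0.0,0.0,1],[0.4,0.0,0.0,0.0,1],[0.4,0.0,0.0,0.0,1],[0.4,0.0,0.0,0.0,1],[0,0.0,0.0,0.0,1]]}}

```text
clock: 21.85
tcp_pos: [0.5527, 0.1209, 0.11]
orientation: [-0.006, -0.706, -0.032, 0.708]
wrist_force: [-0.9, -0.1, -1.1]
finger_gap: 0.0127
```

```bash
python3 shot.py b1
```

```text
[0.5527 0.1209 0.11  ] 0.054 0.012661897919588345 21.85 [-0.9 -0.1 -1.1]
```

Call:
{"fn": "servo_tool", "kwargs": {"moves": [[0.8,0.0,0.0,0.0,1],[0.8,0.0,0.0,0.0,1],[0.8,0.0,0.0,0.0,0.7],[0.5,0.0,-0.1,0.0,0.69],[0.4,0.0,-0.2,0.0,0.69],[0.4,0.0,-0.2,0.0,0.685],[0.4,0.0,-0.2,0.0,0.685],[0.4,0.0,-0.2,0.0,0.685],[0.3,0.0,-0.2,0.0,0.685],[0,0.0,0.0,0.0,0.685]], "grip_force": 20}}

```text
clock: 23.2
tcp_pos: [0.5733, 0.1233, 0.0689]
orientation: [0.006, 0.713, 0.033, -0.7]
wrist_force: [7.5, 1.0, 19.9]
finger_gap: 0.0135
```

```bash
python3 shot.py b2
```

```text
[0.5733 0.1233 0.0689] 0.056 0.013470974746975799 23.2 [ 7.5  1.  19.9]
```

Call:
{"fn": "servo_tool", "kwargs": {"moves": [[0,0.0,0.0,0.0,0.68],[0,0.0,0.0,0.0,0.675],[0,0.0,0.0,0.0,0.67],[0,0,0,0.0,0.665],[0,0,0,0.0,0.66],[0,0,0,0.0,0.6],[0,0,0,0.0,0.4],[0,0,0,0.0,0],[-1,0.0,0,0.0,0],[-1,0.0,0.0,0.0,-0.1]]}}

```text
clock: 24.55
tcp_pos: [0.5641, 0.1217, 0.0832]
orientation: [-0.006, -0.706, -0.033, 0.707]
wrist_force: [0.0, -0.5, 0.3]
finger_gap: 0.0467
```

Call:
{"fn": "servo_tool", "kwargs": {"moves": [[-1.5,0.0,0.0,0.0,-0.1],[-2.0,0.0,0.0,0.0,-0.1],[-2,-1,0.0,0.0,-0.1],[-1,-3,0,0.01,-0.1],[0,-2,0,0.01,-0.1],[0,-1.5,0,0.0,-0.1],[0,-1,0,0.0,-0.1],[0,0,0,0.0,-0.1],[0,0.0,0,0.0,-0.1],[0,0.0,0.0,0.0,-0.1]]}}

```text
clock: 25.8
tcp_pos: [0.5614, 0.1606, 0.1514]
orientation: [-0.012, -0.703, -0.062, 0.708]
wrist_force: [1.2, -0.4, -1.0]
finger_gap: 0.047
```

```bash
cat > look.py <<'E'
from plan import *
import sys
p,psi=cur();st=env.get_state();print(np.round(p,4),round(psi,3),st['finger_gap'],st['clock'])
w=optics.read_camera('wrist');s=optics.read_camera('scene')
tag=sys.argv[1];cv2.imwrite(f'pics/{tag}w.png',w['pixels']);cv2.imwrite(f'pics/{tag}s.png',s['pixels'])
b=cv2.resize(s['pixels'][170:350,230:560],(800,436),interpolation=cv2.INTER_CUBIC)
cv2.imwrite(f'pics/{tag}.png',b)
E
python3 look.py c1
```

```text
[0.5614 0.1606 0.1514] 0.105 0.04697627503044362 25.8
```

Call:
{"fn": "servo_tool", "kwargs": {"moves": [[0,-0.5,-0.1,0.02,-0.1],[0,-0.5,0,0.02,-0.1],[0,-0.5,0.0,0.02,-0.1],[0,-0.5,0,0.02,-0.1],[0,-0.5,0,0.02,-0.1],[0,-0.5,0,0.02,-0.1],[0,-0.5,0,0.01,-0.1],[0,-0.5,0,0.0,-0.1],[0,0.0,0,0.0,-0.1],[0,0.0,0.0,0.0,-0.1]], "grip_force": 60}}

```text
clock: 27.15
tcp_pos: [0.5631, 0.1482, 0.1554]
orientation: [0.018, -0.7, -0.061, 0.712]
wrist_force: [0.2, 0.0, 0.3]
finger_gap: 0.0467
```

```bash
python3 - <<'E'
from plan import *
print(cur())
plan([(.5626,.200,.1,-.01,4,-.1),(.5626,.200,.054,-.01,4,-.1),(.5626,.200,.054,-.01,2,-.1)])
E
```

```text
(array([0.56310039, 0.14820907, 0.1553629 ]), np.float64(0.05985692360621222))
[[1.4, -1.3, -0.1, 0.02, -0.1], [1.4, -1.3, -0.0, 0.02, -0.1], [1.4, -1.3, -0.0, 0.01, -0.1], [1.3, -1.3, -0.0, 0.02, -0.1], [1.2, 0.0, -0.0, -0.0, -0.1], [1.1, 0.0, -0.0, -0.0, -0.1], [1.2, 0.0, -0.0, -0.0, -0.1], [1.1, 0.0, -0.0, -0.0, -0.1], [0.0, 0.0, -0.0, -0.0, -0.1], [0.0, 0.0, -0.0, -0.0, -0.1]]
end [0.5624 0.2002 0.0544] -0.01 10
```

```bash
python3 - <<'E'
from plan import *
s=env.get_state(); print(np.round(s['joint_pos'],3)); w,x,y,z=s['orientation'];print(np.round(R.from_quat([x,y,z,w]).as_matrix(),3))
E
```

```text
[ 0.06   0.361 -0.08   1.144  0.113  3.141]
[[-0.021  0.059 -0.998]
 [ 0.112 -0.992 -0.061]
 [-0.993 -0.113  0.014]]
```

Call:
{"fn": "servo_tool", "kwargs": {"moves": [[0,0,0,-0.18,-0.1],[0,0,0,-0.18,-0.1],[0,0,0,-0.18,-0.1],[0,0,0,-0.18,-0.1],[0,0,0,-0.18,-0.1],[0,0,0,-0.18,-0.1],[0,0,0,-0.18,-0.1],[0,0,0,-0.18,-0.1],[0,0,0,-0.18,-0.1],[0,0,0,-0.18,-0.1]], "grip_force": 60}}

```text
clock: 28.4
tcp_pos: [0.5631, 0.1481, 0.1553]
orientation: [0.538, 0.448, 0.597, -0.393]
wrist_force: [0.7, -0.3, -0.6]
finger_gap: 0.0471
```

```bash
cat > st.py <<'E'
from plan import *
np.set_printoptions(precision=3,suppress=True)
s=env.get_state(); print(s['joint_pos'],s['tcp_pos'],s['clock'],s['finger_gap']); w,x,y,z=s['orientation'];M=R.from_quat([x,y,z,w]).as_matrix();print('xaxis',M[:,0],'psi',cur()[1])
E
python3 st.py
```

```text
[ 0.06   0.361 -0.08   1.144  0.113  1.335] [0.563 0.148 0.155] 28.4 0.04706309636232028
xaxis [-0.021  0.112 -0.993] psi 1.8656828693827712
```

Call:
{"fn": "servo_tool", "kwargs": {"moves": [[0,0,0,-0.185,-0.1],[0,0,0,-0.185,-0.1],[0,0,0,-0.185,-0.1],[0,0,0,-0.185,-0.1],[0,0,0,-0.185,-0.1],[0,0,0,-0.185,-0.1],[0,0,0,-0.185,-0.1],[0,0,0,-0.185,-0.1],[0,0,0,-0.185,-0.1],[0,0,0,-0.185,-0.1]]}}

```text
clock: 29.65
tcp_pos: [0.5631, 0.1481, 0.1553]
orientation: [0.681, -0.16, 0.673, 0.24]
wrist_force: [0.5, 0.4, -0.1]
finger_gap: 0.0468
```

Call:
{"fn": "servo_tool", "kwargs": {"moves": [[0,0,0,-0.185,-0.1],[0,0,0,-0.185,-0.1],[0,0,0,-0.185,-0.1],[0,0,0,-0.185,-0.1],[0,0,0,-0.185,-0.1],[0,0,0,-0.185,-0.1],[0,0,0,-0.185,-0.1],[0,0,0,-0.185,-0.1],[0,0,0,-0.185,-0.1],[0,0,0,-0.185,-0.1]]}}

```text
clock: 30.9
tcp_pos: [0.5631, 0.1481, 0.1553]
orientation: [0.282, -0.64, 0.213, 0.682]
wrist_force: [0.3, 0.3, 0.1]
finger_gap: 0.0467
```

Call:
{"fn": "servo_tool", "kwargs": {"moves": [[0,0,0,-0.185,-0.1],[0,0,0,-0.185,-0.1],[0,0,0,-0.185,-0.1],[0,0,0,-0.185,-0.1],[0,0,0,-0.05,-0.1],[0,0,0,-0.05,-0.1],[0,0,0,-0.05,-0.1],[0,0,0,-0.05,-0.1],[0,0,0,0,-0.1],[0,0,0,0,-0.1]]}}

```text
clock: 32.15
tcp_pos: [0.5582, 0.1899, 0.1553]
orientation: [-0.024, -0.703, -0.081, 0.706]
wrist_force: [0.4, -0.4, 0.9]
finger_gap: 0.0473
```

```bash
python3 st.py
```

```text
[ 0.15   0.365 -0.072  1.133  0.081 -3.141] [0.558 0.19  0.155] 32.15 0.04728508981082651
xaxis [-0.01   0.08  -0.997] psi 0.1494442998200539
```

Call:
{"fn": "servo_tool", "kwargs": {"moves": [[0,1,0,-0.05,-0.1],[0,1,0,-0.05,-0.1],[0,1,0,-0.05,-0.1],[0,1,0,-0.05,-0.1],[0,1,0,-0.05,-0.1],[0,1,0,-0.05,-0.1],[0,0,0,0,-0.1],[0,0,0,0,-0.1],[0,0,0,0,-0.1],[0,0,0,0,-0.1]]}}

```text
clock: 33.4
tcp_pos: [0.547, 0.2348, 0.1525]
orientation: [0.097, 0.706, 0.095, -0.695]
wrist_force: [-0.3, 0.2, -0.5]
finger_gap: 0.0469
```

```bash
python3 st.py
```

```text
[ 0.273  0.373 -0.063  1.12  -0.005 -3.141] [0.547 0.235 0.153] 33.4 0.04693790672934413
xaxis [ 0.015 -0.001 -1.   ] psi 0.27206567575895374
```

Call:
{"fn": "servo_tool", "kwargs": {"moves": [[0,0,0,0.185,-0.1],[0,0,0,0.185,-0.1],[0,0,0,0.185,-0.1],[0,0,0,0.185,-0.1],[0,0,0,0.185,-0.1],[0,0,0,0.185,-0.1],[0,0,0,0.185,-0.1],[0,0,0,0.185,-0.1],[0,0,0,0.185,-0.1],[0,0,0,0.185,-0.1]]}}

```text
clock: 34.65
tcp_pos: [0.547, 0.2348, 0.1525]
orientation: [0.507, -0.501, 0.5, 0.493]
wrist_force: [0.2, 0.2, -0.2]
finger_gap: 0.0468
```

Call:
{"fn": "servo_tool", "kwargs": {"moves": [[0,0,0,0.185,-0.1],[0,0,0,0.185,-0.1],[0,0,0,0.185,-0.1],[0,0,0,0.185,-0.1],[0,0,0,0.185,-0.1],[0,0,0,0.185,-0.1],[0,0,0,0.185,-0.1],[0,0,0,0.185,-0.1],[0,-1.8,0.8,0.1,-0.1],[0,-1.8,0.8,0,-0.1]]}}

```text
clock: 35.9
tcp_pos: [0.5645, 0.1991, 0.1529]
orientation: [0.712, 0.005, 0.702, -0.005]
wrist_force: [-0.1, 0.6, -0.0]
finger_gap: 0.0471
```

```bash
python3 st.py; python3 - <<'E'
from plan import *
p,psi=cur(); psi=psi-2*np.pi if psi>0 else psi
plan([(.5626,.200,.12,-3.16,3,-.1),(.5626,.200,.055,-3.16,5,-.1),(.5626,.200,.055,-3.16,2,-.1)],p,psi)
E
python3 look.py d1
```

```text
[ 0.207  0.379 -0.054  1.123 -0.004  0.221] [0.564 0.199 0.153] 35.9 0.04708825981102634
xaxis [ 0.015 -0.001 -1.   ] psi 3.1273382822851743
[[1.1, 0.0, -0.1, 0.0, -0.1], [1.1, 0.0, -0.0, 0.0, -0.1], [1.1, 0.1, -0.1, 0.0, -0.1], [1.3, -0.0, 0.0, 0.0, -0.1], [1.3, -0.0, 0.0, 0.0, -0.1], [1.3, -0.0, 0.0, 0.0, -0.1], [1.3, -0.0, 0.0, 0.0, -0.1], [1.3, -0.0, 0.0, 0.0, -0.1], [-0.0, -0.0, 0.0, 0.0, -0.1], [-0.0, -0.0, 0.0, 0.0, -0.1]]
end [0.5625 0.2002 0.0549] -3.156 10
[0.5645 0.1991 0.1529] 3.127 0.04708825981102634 35.9
```

Call:
{"fn": "servo_tool", "kwargs": {"moves": [[1.1,0.1,-0.1,0.0,-0.1],[1.2,0.0,-0.1,0.0,-0.1],[1.2,0,-0.1,0.0,-0.1],[1.3,0,0,0.0,-0.1],[1.3,0,0,0.0,-0.1],[1.3,0,0,0.0,-0.1],[1.2,0,0,0.0,-0.1],[1.1,0,0,0.0,-0.1],[0,0,0,0,-0.1],[0,0,0,0,0.2]]}}

```text
clock: 37.25
tcp_pos: [0.5628, 0.2007, 0.0561]
orientation: [0.713, 0.005, 0.702, -0.006]
wrist_force: [-0.5, 0.1, -0.6]
finger_gap: 0.0342
```

Call:
{"fn": "servo_tool", "kwargs": {"moves": [[0,0,0,0,0.5],[0,0,0,0,0.7],[0,0,0,0,1],[0,0,0,0,1],[0,0,0,0,1],[-0.5,0,0,0,1],[-1,0,0,0,1],[-1.5,0,0,0,1],[-1.5,0,0,0,1],[-1.5,0,0,0,1]]}}

```text
clock: 38.5
tcp_pos: [0.5619, 0.2009, 0.1173]
orientation: [0.713, 0.005, 0.701, -0.006]
wrist_force: [0.6, -0.5, -2.0]
finger_gap: 0.0126
```

```bash
python3 st.py; python3 look.py d2
```

```text
[ 0.211  0.398 -0.117  1.04  -0.004  0.226] [0.562 0.201 0.117] 38.5 0.012566422649051744
xaxis [ 0.016 -0.001 -1.   ] psi 3.125991331654378
[0.5619 0.2009 0.1173] 3.126 0.012566422649051744 38.5
```

```bash
cat > tray.py <<'E'
from h import *
from scipy.optimize import least_squares
L={'tray':(0,0,0),'cell_pink':(-.03,.03,.004),'cell_yellow':(.03,.03,.004),'cell_blue':(-.03,-.03,.004),'cell_green':(.03,-.03,.004),'tray_grip':(0,.105,.046)}
def fit(cams=('top','scene'),x0=(.517,-.073,-.197)):
    obs=[]
    for c in cams:
        pic=optics.read_camera(c)
        for n,l in L.items():
            for q in models.pinpoint(n,pic)[:2]:
                obs.append((pic,np.array(l),np.array(q['location']),q['conf']))
    def res(v,obs=obs):
        c,s=np.cos(v[2]),np.sin(v[2]);r=[]
        for pic,l,u,cf in obs:
            P=[v[0]+c*l[0]-s*l[1],v[1]+s*l[0]+c*l[1],l[2]]
            r+=list((proj(P,pic)-u))
        return np.array(r)
    v=least_squares(res,x0,loss='soft_l1',f_scale=2).x
    e=np.linalg.norm(res(v).reshape(-1,2),axis=1)
    return v,e
def cell(v,name):
    l=L[name];c,s=np.cos(v[2]),np.sin(v[2]);return np.array([v[0]+c*l[0]-s*l[1],v[1]+s*l[0]+c*l[1]])
if __name__=='__main__':
    v,e=fit();print(np.round(v,4),np.round(e,1))
    for n in L: print(n,np.round(cell(v,n),4), 'pinch',np.round(cell(v,n)+.032*np.array([np.cos(v[2]),np.sin(v[2])]),4))
E
python3 tray.py
```

```text
[ 0.5154 -0.0905 -0.2477] [  0.6   2.5  27.7   2.9   1.1   1.4  93.    1.  192.2   1.6   5.7   0.6
 175.5   3.1 171.6   2.3]
tray [ 0.5154 -0.0905] pinch [ 0.5465 -0.0983]
cell_pink [ 0.4937 -0.054 ] pinch [ 0.5247 -0.0619]
cell_yellow [ 0.5519 -0.0687] pinch [ 0.5829 -0.0766]
cell_blue [ 0.479  -0.1122] pinch [ 0.51 -0.12]
cell_green [ 0.5372 -0.1269] pinch [ 0.5682 -0.1348]
tray_grip [0.5412 0.0113] pinch [0.5722 0.0035]
```

```bash
python3 - <<'E'
from plan import *
plan([(.562,.201,.14,3.126,2,1),(.572,-.136,.14,2.894,13,1),(.572,-.136,.14,2.894,5,1)])
E
```

```text
[[-1.2, 0.0, 0.0, -0.0, 1], [-1.2, 0.0, 0.0, -0.0, 1], [-0.0, -2.6, 0.1, 0.02, 1], [-0.0, -2.6, 0.2, 0.02, 1], [-0.0, -2.6, 0.2, 0.02, 1], [-0.0, -2.6, 0.3, 0.02, 1], [-0.0, -2.6, 0.3, 0.02, 1], [-0.0, -2.6, 0.4, 0.02, 1], [-0.0, -2.5, 0.4, 0.02, 1], [-0.0, -2.5, 0.5, 0.02, 1]]
[[-0.0, -2.5, 0.5, 0.01, 1], [-0.0, -2.5, 0.6, 0.02, 1], [-0.0, -2.5, 0.6, 0.01, 1], [-0.0, -2.5, 0.6, 0.02, 1], [-0.0, -2.6, 0.7, 0.01, 1], [-0.0, 0.0, 0.0, 0.0, 1], [-0.0, 0.0, 0.0, 0.0, 1], [-0.0, 0.0, 0.0, 0.0, 1], [-0.0, 0.0, 0.0, 0.0, 1], [-0.0, 0.0, 0.0, 0.0, 1]]
end [ 0.5719 -0.1362  0.1397] 2.896 20
```

Call:
{"fn": "servo_tool", "kwargs": {"moves": [[-1.2,0.0,0.0,0,1],[-1.2,0.0,0.0,0,1],[0,-2.0,0.1,0.02,1],[0,-2.6,0.2,0.02,1],[0,-2.6,0.2,0.02,1],[0,-2.6,0.3,0.02,1],[0,-2.6,0.3,0.02,1],[0,-2.6,0.4,0.02,1],[0,-2.5,0.4,0.02,1],[0,-2.5,0.5,0.02,1]]}}

```text
clock: 40.55
tcp_pos: [0.5674, -0.0027, 0.1403]
orientation: [0.71, 0.063, 0.699, -0.063]
wrist_force: [0.5, 0.4, -1.5]
finger_gap: 0.0129
```

Call:
{"fn": "servo_tool", "kwargs": {"moves": [[0,-2.5,0.5,0.01,1],[0,-2.5,0.6,0.02,1],[0,-2.5,0.6,0.01,1],[0,-2.5,0.6,0.02,1],[0,-2.0,0.7,0.01,1],[0,-1.2,0.0,0.0,1],[0,0.0,0.0,0.0,1],[0,0.0,0.0,0.0,1],[0,0.0,0.0,0.0,1],[0,0.0,0.0,0.0,1]]}}

```text
clock: 41.8
tcp_pos: [0.5701, -0.1354, 0.1402]
orientation: [0.707, 0.087, 0.696, -0.086]
wrist_force: [0.4, -0.3, -2.1]
finger_gap: 0.0129
```

```bash
python3 st.py; python3 look.py d3;python3 - <<'E'
from plan import *
from tray import *
v,e=fit(('wrist',),(.5154,-.0905,-.2477));print(v,e)
plan([(.572,-.136,.088,2.894,6,1)])
E
```

```text
[-0.373  0.363 -0.11   1.084  0.005 -0.128] [ 0.57  -0.135  0.14 ] 41.8 0.012887873950303427
xaxis [ 0.015 -0.001 -1.   ] psi 2.896989987311774
[ 0.5701 -0.1354  0.1402] 2.897 0.012887873950303427 41.8
[ 0.512781   -0.09814502 -0.23583828] [  2.77062206  52.14238141   2.34816039   5.58582266 113.42499513
   0.6571214 ]
[[0.9, 0.0, 0.0, 0.0, 1], [0.9, 0.0, 0.0, 0.0, 1], [0.9, 0.0, 0.0, 0.0, 1], [0.8, 0.0, 0.1, 0.0, 1], [0.9, 0.0, 0.0, 0.0, 1], [0.8, 0.1, 0.1, 0.0, 1]]
end [ 0.5722 -0.1356  0.0882] 2.896 6
```

```bash
python3 - <<'E'
from plan import *
w=optics.read_camera('wrist')
C=[at(p,w,.028)[:2] for p in [(255,47),(455,41),(442,234)]]
print(C); print('center',(C[0]+C[2])/2,'yaw',np.arctan2(*( (C[2]-C[1])[::-1])), np.linalg.norm(C[2]-C[1]),np.linalg.norm(C[0]-C[1]))
a=np.arctan2(*( (C[2]-C[1])[::-1]));c=(C[0]+C[2])/2
M=np.array([[np.cos(a),-np.sin(a)],[np.sin(a),np.cos(a)]])
print('green cell',c+M@[.03,-.03],'tool in tray frame',M.T@(cur()[0][:2]-c))
t=optics.read_camera('top');cv2.imwrite('pics/t2.png',cv2.resize(t['pixels'][200:330,260:440],None,fx=4,fy=4,interpolation=cv2.INTER_CUBIC))
E
```

```text
[array([ 0.44220491, -0.14298083]), array([ 0.46805323, -0.0232391 ]), array([ 0.58795304, -0.05039037])]
center [ 0.51507898 -0.0966856 ] yaw -0.22269378217199431 0.12293557439802054 0.12249986846103789
green cell [ 0.53771243 -0.13257051] tool in tray frame [ 0.06231406 -0.02629038]
```

Call:
{"fn": "servo_tool", "kwargs": {"moves": [[0.9,-0.1,0.1,-0.01,1],[0.9,-0.1,0.1,0.0,1],[0.9,-0.1,0.0,0.0,1],[0.9,-0.1,0.1,0.0,1],[0.9,0.0,0.0,0.0,1],[0.8,0,0,0.0,1],[0,0,0,0,0.8],[0,0,0,0,0.72],[0,0,0,0,0.7],[0,0,0,0,0.69]], "grip_force": 20}}

```text
clock: 43.6
tcp_pos: [0.5731, -0.1407, 0.0876]
orientation: [0.708, 0.083, 0.697, -0.083]
wrist_force: [0.7, -1.6, -0.9]
finger_gap: 0.0131
```

```bash
python3 st.py; python3 look.py d4
```

```text
[-0.379  0.409 -0.178  0.968  0.005 -0.144] [ 0.573 -0.141  0.088] 43.6 0.013057586863271528
xaxis [ 0.016 -0.001 -1.   ] psi 2.905954765992611
[ 0.5731 -0.1407  0.0876] 2.906 0.013057586863271528 43.6
```

Call:
{"fn": "servo_tool", "kwargs": {"moves": [[0,0,0,0,0.685],[0,0,0,0,0.682],[0,0,0,0,0.68],[0,0,0,0.0,0.678],[0,0,0,0.0,0.677],[0,0,0,0,0.676],[0,0,0,0,0.675],[0,0,0,0,0.674],[0,0,0,0,0.673],[0,0,0,0,0.673]], "grip_force": 20}}

```text
clock: 44.95
tcp_pos: [0.5728, -0.1407, 0.0872]
orientation: [0.708, 0.083, 0.697, -0.083]
wrist_force: [0.2, 0.4, -1.7]
finger_gap: 0.014
```

```bash
python3 look.py d5
```

```text
[ 0.5728 -0.1407  0.0872] 2.906 0.01400888526160971 44.95
```

Call:
{"fn": "servo_tool", "kwargs": {"moves": [[0,0,0,0,0.672],[0,0,0,0,0.672],[0,0,0,0,0.672],[0,0,0,0.0,0.671],[0,0,0,0.0,0.671],[0,0,0,0,0.671],[0,0,0,0,0.71],[0,0,0,0,0.75],[0,0,0,0,0.8],[0,0,0,0,0.8]], "grip_force": 20}}

```text
clock: 46.3
tcp_pos: [0.5729, -0.1407, 0.0873]
orientation: [0.708, 0.083, 0.697, -0.083]
wrist_force: [0.5, 0.2, 1.6]
finger_gap: 0.0133
```

```bash
python3 look.py d6
```

```text
[ 0.5729 -0.1407  0.0873] 2.906 0.013259919427106439 46.3
```

Call:
{"fn": "servo_tool", "kwargs": {"moves": [[0,0,0,0,0.8],[0,0,0,0,0.8],[0,0,0,0,0.8],[0,0,0,0.0,0.8],[-0.3,0,0,0.0,0.8],[-0.3,0,0,0,0.8],[-0.3,0,0,0,0.8],[0,0,0,0,0.8],[0,0,0,0,0.8],[0,0,0,0,0.8]], "grip_force": 20}}

```text
clock: 47.65
tcp_pos: [0.5726, -0.1406, 0.0961]
orientation: [0.707, 0.083, 0.697, -0.083]
wrist_force: [0.2, -0.2, -1.6]
finger_gap: 0.0132
```

```bash
python3 look.py d7
```

```text
[ 0.5726 -0.1406  0.0961] 2.906 0.013230650742639734 47.65
```

Call:
{"fn": "servo_tool", "kwargs": {"moves": [[-0.3,0,0,0,0.72],[0,0,0,0,0.69],[0,0,0,0,0.68],[0,0,0,0.0,0.677],[0,0,0,0.0,0.675],[0,0,0,0,0.674],[0,0,0,0,0.673],[0,0,0,0,0.673],[0,0,0,0,0.673],[0,0,0,0,0.673]], "grip_force": 20}}

```text
clock: 49.0
tcp_pos: [0.5727, -0.1407, 0.0993]
orientation: [0.708, 0.083, 0.697, -0.083]
wrist_force: [-0.9, -0.4, -1.3]
finger_gap: 0.0141
```

```bash
python3 look.py d8
```

```text
[ 0.5727 -0.1407  0.0993] 2.906 0.014131507135946705 49.0
```

Call:
{"fn": "servo_tool", "kwargs": {"moves": [[0,0,0,0,0.6725],[0,0,0,0,0.6725],[0,0,0,0,0.6725],[0,0,0,0.0,0.6725],[0,0,0,0.0,0.672],[0,0,0,0,0.672],[0,0,0,0,0.672],[0,0,0,0,0.68],[0,0,0,0,0.69],[0,0,0,0,0.7]], "grip_force": 20}}

```text
clock: 50.35
tcp_pos: [0.5728, -0.1407, 0.0994]
orientation: [0.708, 0.083, 0.697, -0.083]
wrist_force: [0.4, -1.1, 1.0]
finger_gap: 0.0132
```

```bash
python3 look.py d9
```

```text
[ 0.5728 -0.1407  0.0994] 2.906 0.013202614998624265 50.35
```

Call:
{"fn": "servo_tool", "kwargs": {"moves": [[0,0,0.2,0,0.7],[0,0,0.2,0,0.69],[0.2,0,0.1,0,0.68],[0,0,0,0.0,0.675],[0,0,0,0.0,0.673],[0,0,0,0,0.672],[0,0,0,0,0.6715],[0,0,0,0,0.671],[0,0,0,0,0.671],[0,0,0,0,0.671]], "grip_force": 20}}

```text
clock: 51.7
tcp_pos: [0.5775, -0.1418, 0.0973]
orientation: [0.707, 0.083, 0.697, -0.083]
wrist_force: [0.2, 0.7, -0.1]
finger_gap: 0.0139
```

```bash
python3 look.py d10; python3 - <<'E'
import cv2,numpy as np
w=cv2.imread('pics/d10w.png')[130:400,220:420];s=cv2.imread('pics/d10s.png')[160:260,220:310]
cv2.imwrite('pics/z.png',np.hstack([cv2.resize(w,(350,472)),cv2.resize(s,(425,472),interpolation=2)]))
E
```

```text
[ 0.5775 -0.1418  0.0973] 2.906 0.013904018372939354 51.7
```

```bash
python3 - <<'E'
import cv2
s=cv2.imread('pics/d10s.png')[130:380,120:450];cv2.imwrite('pics/z.png',cv2.resize(s,(792,600),interpolation=2))
E
```

Call:
{"fn": "servo_tool", "kwargs": {"moves": [[-2,0,0,0,0.67],[-2,0,0.5,0,0.5],[-2,0,1,0,0.3],[-2,0,1,0.0,0.3],[-1,0,1,0.02,0.3],[0,0,0,0.02,0.3],[0,0,0,0,0.3],[0,0,0,0,0.3],[0,0,0,0,0.3],[0,0,0,0,0.3]], "grip_force": 20}}

```text
clock: 53.05
tcp_pos: [0.61, -0.1499, 0.1876]
orientation: [0.706, 0.098, 0.695, -0.097]
wrist_force: [-0.1, 0.0, 0.0]
finger_gap: 0.0298
```

```bash
python3 st.py; python3 - <<'E'
from h import *
w=optics.read_camera('wrist');t=optics.read_camera('top');s=optics.read_camera('scene')
cv2.imwrite('pics/e1w.png',w['pixels'])
a=cv2.resize(t['pixels'][140:310,280:450],(400,400),interpolation=2);b=cv2.resize(s['pixels'][190:290,180:280],(400,400),interpolation=2)
cv2.imwrite('pics/e1.png',np.hstack([a,b]))
E
```

```text
[-0.371  0.419  0.093  1.231  0.005 -0.095] [ 0.61  -0.15   0.188] 53.05 0.029799092150703116
xaxis [ 0.015 -0.001 -1.   ] psi 2.8660477942117937
```

```bash
cat > gb.py <<'E'
from plan import *
def balls(cam='wrist',z=.008):
    w=optics.read_camera(cam);hsv=cv2.cvtColor(w['pixels'],cv2.COLOR_BGR2HSV)
    return w,hsv
if __name__=='__main__':
    for cam in ('wrist','scene'):
        p=optics.read_camera(cam)
        print(cam,env.get_state()['clock'])
        for q in models.pinpoint('ball_green_a_center',p)[:4]:
            print(np.round(q['location'],1),round(q['conf'],2),np.round(at(q['location'],p,.008),4))
    w=optics.read_camera('wrist')
    for u in [(283,288),(358,287),(321,297),(320,266),(303,266),(345,264),(298,215),(342,215)]: print(u,np.round(at(u,w,.008),4),np.round(at(u,w,.06),4))
E
python3 gb.py; python3 gb.py|head -12
```

```text
wrist 53.25
[353.7 284.2] 0.75 [ 0.6804 -0.1347  0.008 ]
scene 53.35
[217.9 271.6] 0.43 [ 0.6826 -0.1384  0.008 ]
(283, 288) [ 0.6664 -0.1985  0.008 ] [ 0.6456 -0.1873  0.06  ]
(358, 287) [ 0.6843 -0.1316  0.008 ] [ 0.6607 -0.1313  0.06  ]
(321, 297) [ 0.6847 -0.1672  0.008 ] [ 0.661  -0.1611  0.06  ]
(320, 266) [ 0.6548 -0.1597  0.008 ] [ 0.6359 -0.1549  0.06  ]
(303, 266) [ 0.6506 -0.1745  0.008 ] [ 0.6324 -0.1673  0.06  ]
(345, 264) [ 0.6592 -0.1375  0.008 ] [ 0.6396 -0.1362  0.06  ]
(298, 215) [ 0.6042 -0.1653  0.008 ] [ 0.5935 -0.1595  0.06  ]
(342, 215) [ 0.6146 -0.1286  0.008 ] [ 0.6022 -0.1288  0.06  ]
wrist 53.5
[287.5  26.9] 0.52 [ 0.4606 -0.1309  0.008 ]
[352.3 283.6] 0.48 [ 0.6796 -0.1358  0.008 ]
scene 53.6
[223.8 273.3] 0.58 [ 0.6812 -0.1265  0.008 ]
(283, 288) [ 0.6663 -0.1984  0.008 ] [ 0.6456 -0.1873  0.06  ]
(358, 287) [ 0.6843 -0.1316  0.008 ] [ 0.6606 -0.1313  0.06  ]
(321, 297) [ 0.6847 -0.1672  0.008 ] [ 0.6609 -0.1611  0.06  ]
(320, 266) [ 0.6548 -0.1597  0.008 ] [ 0.6359 -0.1549  0.06  ]
(303, 266) [ 0.6506 -0.1745  0.008 ] [ 0.6324 -0.1673  0.06  ]
(345, 264) [ 0.6591 -0.1375  0.008 ] [ 0.6395 -0.1362  0.06  ]
(298, 215) [ 0.6042 -0.1653  0.008 ] [ 0.5935 -0.1595  0.06  ]
```

```bash
cat > gb2.py <<'E'
from plan import *
def blobs(cam,lo=(50,120,40),hi=(75,255,255),amin=25,amax=900):
    p=optics.read_camera(cam);h=cv2.cvtColor(p['pixels'],cv2.COLOR_BGR2HSV)
    m=cv2.inRange(h,lo,hi);n,l,st,ce=cv2.connectedComponentsWithStats(m)
    out=[(np.round(ce[i],1),st[i,4],np.round(at(ce[i],p,.008)[:2],4)) for i in range(1,n) if amin<=st[i,4]<=amax]
    return p,out
if __name__=='__main__':
  for k in range(2):
    for cam in ('wrist','scene'):
        p,o=blobs(cam);print(cam,env.get_state()['clock']);[print('   ',*x) for x in o]
E
python3 gb2.py
```

```text
wrist 53.75
    [354.4 282.9] 295 [ 0.6794 -0.1338]
    [286.  283.9] 310 [ 0.6631 -0.1946]
    [320.6 281.9] 471 [ 0.67   -0.1634]
scene 53.8
    [228.8 234.8] 503 [ 0.5833 -0.1935]
    [198.3 256.2] 46 [ 0.6651 -0.1981]
    [216.1 261. ] 246 [ 0.6602 -0.1609]
    [220.9 273.1] 51 [ 0.6833 -0.1312]
wrist 53.85
    [354.4 282.9] 295 [ 0.6794 -0.1338]
    [285.9 283.9] 305 [ 0.6632 -0.1947]
    [320.6 282. ] 468 [ 0.67   -0.1635]
scene 53.9
    [228.8 234.8] 503 [ 0.5833 -0.1936]
    [198.3 256.2] 46 [ 0.6651 -0.1981]
    [216.  261.1] 243 [ 0.6605 -0.1608]
    [220.9 273. ] 50 [ 0.6831 -0.1314]
```

Call:
{"fn": "servo_tool", "kwargs": {"moves": [[1.5,0,0.6,-0.02,-0.4],[2,0,0.6,-0.02,-0.4],[2,0,0.6,0,-0.4],[2,0,0.5,0.0,-0.4],[2,0,0,0,-0.4],[2,0,0,0,-0.4],[0,0,0,0,-0.4],[0,0,0,0,-0.4],[0,0,0,0,-0.4],[0,0,0,0,-0.4]], "grip_force": 40}}

```text
clock: 55.15
tcp_pos: [0.6348, -0.156, 0.0741]
orientation: [0.708, 0.083, 0.696, -0.083]
wrist_force: [0.2, -0.2, -0.3]
finger_gap: 0.0598
```

```bash
python3 st.py; python3 - <<'E'
from h import *
w=optics.read_camera('wrist');s=optics.read_camera('scene')
a=cv2.resize(w['pixels'],(420,315));b=cv2.resize(s['pixels'][180:290,170:280],(370,370),interpolation=2)
a=cv2.copyMakeBorder(a,0,55,0,0,cv2.BORDER_CONSTANT)
cv2.imwrite('pics/e2.png',np.hstack([a,b]))
E
```

```text
[-0.366  0.532 -0.015  1.008  0.005 -0.13 ] [ 0.635 -0.156  0.074] 55.15 0.05979788613004071
xaxis [ 0.017 -0.001 -1.   ] psi 2.905966651975928
```

Call:
{"fn": "servo_tool", "kwargs": {"moves": [[0.8,0,0,0,-0.4],[1,0,0,0,-0.4],[1,0,0,0,-0.4],[0,0,0,0.0,-0.2],[0,0,0,0,0],[0,0,0,0,0.3],[0,0,0,0,0.5],[0,0,0,0,0.5],[-0.3,0,0,0,0.5],[-0.5,0,0,0,0.5]], "grip_force": 40}}

```text
clock: 56.5
tcp_pos: [0.6344, -0.1557, 0.0533]
orientation: [0.707, 0.083, 0.697, -0.083]
wrist_force: [0.0, -0.1, -1.0]
finger_gap: 0.0415
```

```bash
python3 st.py; python3 - <<'E'
from h import *
w=optics.read_camera('wrist');s=optics.read_camera('scene')
a=cv2.resize(w['pixels'],(420,315));b=cv2.resize(s['pixels'][180:290,170:280],(370,370),interpolation=2)
a=cv2.copyMakeBorder(a,0,55,0,0,cv2.BORDER_CONSTANT)
cv2.imwrite('pics/e3.png',np.hstack([a,b]))
E
```

```text
[-0.366  0.549 -0.04   0.967  0.005 -0.13 ] [ 0.634 -0.156  0.053] 56.5 0.04148932962275468
xaxis [ 0.015 -0.001 -1.   ] psi 2.9059629295261376
```

```bash
python3 - <<'E'
from plan import *
plan([(.634,-.156,.14,2.906,4,.5),(.61,.197,.15,3.12,12,.5),(.605,.197,.08,3.14,4,.5)])
E
```

```text
[[-2.1, -0.0, -0.0, -0.0, 0.5], [-2.2, -0.0, -0.0, -0.0, 0.5], [-2.1, -0.0, -0.1, -0.0, 0.5], [-2.2, -0.0, -0.0, -0.0, 0.5], [-0.1, 2.8, -0.9, -0.02, 0.5], [-0.1, 2.8, -0.8, -0.02, 0.5], [-0.1, 2.8, -0.8, -0.02, 0.5], [-0.1, 2.9, -0.7, -0.02, 0.5], [-0.1, 2.9, -0.7, -0.02, 0.5], [-0.1, 2.9, -0.6, -0.02, 0.5]]
[[-0.1, 2.9, -0.5, -0.02, 0.5], [-0.1, 2.9, -0.5, -0.01, 0.5], [-0.0, 2.9, -0.4, -0.02, 0.5], [-0.1, 2.9, -0.4, -0.01, 0.5], [-0.0, 2.9, -0.4, -0.02, 0.5], [-0.1, 3.0, -0.3, -0.01, 0.5], [1.8, -0.0, -0.1, -0.01, 0.5], [1.7, -0.0, -0.1, -0.0, 0.5], [1.8, -0.0, -0.1, -0.01, 0.5], [1.7, -0.0, -0.2, -0.0, 0.5]]
end [0.6047 0.1972 0.0801] 3.136 20
```

Call:
{"fn": "servo_tool", "kwargs": {"moves": [[-2.1,0,0,0,0.5],[-2.2,0,0,0,0.5],[-2.1,0,0,0,0.5],[-2.2,0,0,0,0.5],[-0.1,2.8,-0.9,-0.02,0.5],[-0.1,2.8,-0.8,-0.02,0.5],[-0.1,2.8,-0.8,-0.02,0.5],[-0.1,2.9,-0.7,-0.02,0.5],[-0.1,2.9,-0.7,-0.02,0.5],[-0.1,2.9,-0.6,-0.02,0.5]]}}

```text
clock: 57.85
tcp_pos: [0.6203, 0.0217, 0.1451]
orientation: [0.711, 0.041, 0.7, -0.041]
wrist_force: [0.1, 0.6, -1.2]
finger_gap: 0.0414
```

Call:
{"fn": "servo_tool", "kwargs": {"moves": [[-0.1,2.9,-0.5,-0.02,0.5],[-0.1,2.9,-0.5,-0.01,0.5],[0,2.9,-0.4,-0.02,0.5],[-0.1,2.9,-0.4,-0.01,0.5],[0,2.9,-0.4,-0.02,0.5],[-0.1,3.0,-0.3,-0.01,0.5],[1.8,0,-0.1,-0.01,0.5],[1.7,0,-0.1,0,0.5],[1.8,0,-0.1,-0.01,0.5],[1.7,0,-0.2,0,0.5]]}}

```text
clock: 59.1
tcp_pos: [0.6047, 0.1973, 0.0779]
orientation: [0.712, 0.002, 0.702, -0.002]
wrist_force: [0.5, 0.6, -1.5]
finger_gap: 0.0412
```

```bash
python3 st.py; python3 look.py e4; python3 gb2.py | tail -6
```

```text
[ 0.191  0.499 -0.06   0.997 -0.004  0.196] [0.605 0.197 0.078] 59.1 0.0412489847343213
xaxis [ 0.015 -0.001 -1.   ] psi 3.136150131887077
[0.6047 0.1973 0.0779] 3.136 0.0412489847343213 59.1
scene 59.4
    [412.8 267.2] 160 [0.5051 0.1475]
    [198.3 256.1] 45 [ 0.6649 -0.1982]
    [220.8 272.9] 44 [ 0.6829 -0.1318]
    [436.8 286.5] 38 [0.5346 0.2015]
    [414.4 305.5] 311 [0.5965 0.1869]
```

Call:
{"fn": "servo_tool", "kwargs": {"moves": [[1.2,0,0,0,0.5],[0.9,0,0,0,0.5],[0.4,0,0,0,0.4],[0,0,0,0,0.1],[0,0,0,0,-0.2],[-2,0,0,0,-0.3],[-2.5,0,0,0,-0.3],[-2.5,0,1,0,0],[0,0,1.8,0,0.4],[0,0,1.8,0,0.43]], "grip_force": 20}}

```text
clock: 60.65
tcp_pos: [0.6513, 0.1972, 0.1258]
orientation: [0.713, 0.002, 0.701, -0.002]
wrist_force: [0.2, -0.6, -1.3]
finger_gap: 0.0246
```

```bash
python3 st.py; python3 look.py e5; python3 -c "
import cv2,numpy as np
s=cv2.imread('pics/e5s.png')[230:340,350:480];w=cv2.imread('pics/e5w.png')
cv2.imwrite('pics/z.png',np.hstack([cv2.resize(s,(400,338),interpolation=2),cv2.resize(w,(400,338))]))"
```

```text
[ 0.178  0.547  0.144  1.15  -0.004  0.183] [0.651 0.197 0.126] 60.65 0.024550745785737564
xaxis [ 0.018 -0.    -1.   ] psi 3.136055318409957
[0.6513 0.1972 0.1258] 3.136 0.024550745785737564 60.65
```

```bash
python3 - <<'E'
from plan import *
w=optics.read_camera('wrist')
for u in [(317,246),(317,182),(280,195),(354,195)]: print(u,at(u,w,.02))
for n in ('ink_can','pot'):
    t=optics.read_camera('top')
    for q in models.pinpoint(n,t)[:1]: print(n,at(q['location'],t,0),q['conf'])
E
```

```text
(317, 246) [0.65532104 0.1965378  0.02      ]
(317, 182) [0.61178186 0.19685593 0.02      ]
(280, 195) [0.62010714 0.17256058 0.02      ]
(354, 195) [0.62042172 0.22102025 0.02      ]
ink_can [0.74453304 0.12428926 0.        ] 0.6
pot [ 0.75786391 -0.03304501  0.        ] 0.74
```

Call:
{"fn": "servo_tool", "kwargs": {"moves": [[2,0,-0.2,0,0.43],[2,0,-0.1,0,0.43],[2,0,0,0,0.43],[2,0,0,0,0.43],[1.5,0,0,0,0.43],[1.2,0,0,0,0.43],[0.7,0,0,0,0.43],[0,0,0,0,0.55],[0,0,0,0,0.69],[0,0,0,0,0.72]], "grip_force": 20}}

```text
clock: 62.25
tcp_pos: [0.6491, 0.197, 0.0107]
orientation: [0.713, 0.002, 0.701, -0.002]
wrist_force: [0.4, 0.3, -1.1]
finger_gap: 0.0132
```

```bash
python3 st.py; python3 - <<'E'
import numpy as np
# arc: pivot at x_h=tip-78, r=72ish; pinch start (dx=.0xx)
import sys
from plan import *
p,psi=cur()
xh=.655-.078+.0; L=p[0]-xh; h=.010
prev=np.array([p[0],p[2]]);
for i in range(1,11):
    f=np.radians(9*i); q=np.array([xh+L*np.cos(f)-h*np.sin(f), p[2]-h+L*np.sin(f)+h*np.cos(f)]); print(np.round((q-prev)*100,1)); prev=q
E
```

```text
[ 0.178  0.63  -0.012  0.913 -0.004  0.184] [0.649 0.197 0.011] 62.25 0.01323555164900922
xaxis [ 0.016 -0.001 -1.   ] psi 3.1359471119363045
[-0.2  1.1]
[-0.4  1.1]
[-0.6  1. ]
[-0.7  0.9]
[-0.9  0.8]
[-1.   0.6]
[-1.   0.5]
[-1.1  0.3]
[-1.1  0.1]
[-1.1 -0.1]
```

Call:
{"fn": "servo_tool", "kwargs": {"moves": [[-1.1,0,-0.2,0,0.69],[-1.1,0,-0.4,0,0.685],[-1.0,0,-0.6,0,0.685],[-0.9,0,-0.7,0,0.685],[-0.8,0,-0.9,0,0.685],[-0.6,0,-1,0,0.685],[-0.5,0,-1,0,0.685],[-0.3,0,-1.1,0,0.685],[-0.1,0,-1.0,0,0.685],[0,0,0,0,0.69]], "grip_force": 20}}

```text
clock: 63.5
tcp_pos: [0.5777, 0.1974, 0.073]
orientation: [0.712, 0.002, 0.702, -0.002]
wrist_force: [-0.1, -1.0, -1.3]
finger_gap: 0.0137
```

```bash
python3 st.py; python3 look.py e6; python3 -c "
import cv2,numpy as np
s=cv2.imread('pics/e6s.png')[230:340,350:480];w=cv2.imread('pics/e6w.png')
cv2.imwrite('pics/z.png',np.hstack([cv2.resize(s,(400,338),interpolation=2),cv2.resize(w,(400,338))]))"
```

```text
[ 0.2    0.459 -0.139  0.959 -0.004  0.205] [0.578 0.197 0.073] 63.5 0.013702618734305972
xaxis [ 0.014 -0.001 -1.   ] psi 3.1362979098815673
[0.5777 0.1974 0.073 ] 3.136 0.013702618734305972 63.5
```

Call:
{"fn": "servo_tool", "kwargs": {"moves": [[-1.5,0,0,0,0.69],[-1.5,0,0,0,0.69],[0,0,0,0,0.683],[0,0,0,0,0.681],[0,0,0,0,0.679],[0,0,0,0,0.678],[0,0,0,0,0.677],[0,0,0,0,0.676],[0,0,0,0,0.675],[0,0,0,0,0.675]], "grip_force": 20}}

```text
clock: 64.85
tcp_pos: [0.5784, 0.1974, 0.1031]
orientation: [0.712, 0.002, 0.702, -0.002]
wrist_force: [0.8, -0.1, -1.9]
finger_gap: 0.0144
```

```bash
python3 st.py; python3 look.py e7; python3 -c "
import cv2,numpy as np
s=cv2.imread('pics/e7s.png')[210:340,350:480];w=cv2.imread('pics/e7w.png')
cv2.imwrite('pics/z.png',np.hstack([cv2.resize(s,(400,400),interpolation=2),cv2.resize(w,(400,400))]))"
```

```text
[ 0.199  0.435 -0.097  1.024 -0.004  0.205] [0.578 0.197 0.103] 64.85 0.014422197245803453
xaxis [ 0.015 -0.001 -1.   ] psi 3.135928214885577
[0.5784 0.1974 0.1031] 3.136 0.014422197245803453 64.85
```

Call:
{"fn": "servo_tool", "kwargs": {"moves": [[0,0,0,0,0.7],[0.8,0,-0.3,0,0.7],[0.8,0,-0.3,0,0.7],[0.6,0,-0.2,0,0.69],[0.4,0,0,0,0.685],[0.4,0,0,0,0.68],[0,0,0,0,0.675],[0,0,0,0,0.67],[0,0,0,0,0.66],[0,0,0,0,0.6]], "grip_force": 20}}

```text
clock: 66.2
tcp_pos: [0.5703, 0.1974, 0.0724]
orientation: [0.712, 0.002, 0.702, -0.002]
wrist_force: [0.0, 0.2, -0.2]
finger_gap: 0.017
```

```bash
python3 st.py; python3 look.py e8; python3 -c "
import cv2,numpy as np
s=cv2.imread('pics/e8s.png')[210:340,350:480];w=cv2.imread('pics/e8w.png')
cv2.imwrite('pics/z.png',np.hstack([cv2.resize(s,(400,400),interpolation=2),cv2.resize(w,(400,400))]))"
```

```text
[ 0.202  0.447 -0.159  0.951 -0.004  0.208] [0.57  0.197 0.072] 66.2 0.0170437287441538
xaxis [ 0.014 -0.001 -1.   ] psi 3.135977937982755
[0.5703 0.1974 0.0724] 3.136 0.0170437287441538 66.2
```

```bash
python3 - <<'E'
from plan import *
plan([(.572,.197,.14,3.136,3,.5),(.683,-.1315,.10,2.9,12,.3),(.683,-.1315,.06,2.9,5,.3)])
E
```

```text
[[-2.2, -0.0, 0.0, -0.0, 0.5], [-2.3, -0.0, 0.1, -0.0, 0.5], [-2.2, -0.0, 0.0, -0.0, 0.5], [0.3, -2.7, 0.9, 0.02, 0.3], [0.3, -2.7, 1.0, 0.02, 0.3], [0.3, -2.7, 1.1, 0.02, 0.3], [0.3, -2.7, 1.1, 0.02, 0.3], [0.3, -2.7, 1.2, 0.02, 0.3], [0.4, -2.6, 1.2, 0.02, 0.3], [0.3, -2.6, 1.3, 0.02, 0.3]]
[[0.4, -2.6, 1.3, 0.02, 0.3], [0.3, -2.5, 1.4, 0.02, 0.3], [0.4, -2.5, 1.4, 0.02, 0.3], [0.3, -2.5, 1.4, 0.02, 0.3], [0.4, -2.5, 1.5, 0.02, 0.3], [0.8, -0.0, 0.0, -0.0, 0.3], [0.8, -0.0, 0.0, -0.0, 0.3], [0.8, -0.0, 0.0, -0.0, 0.3], [0.8, -0.0, 0.0, -0.0, 0.3], [0.8, -0.0, 0.0, -0.0, 0.3]]
end [ 0.6827 -0.1313  0.0596] 2.896 20
```

Call:
{"fn": "servo_tool", "kwargs": {"moves": [[-2.2,0,0,0,0.5],[-2.3,0,0.1,0,0.5],[-2.2,0,0,0,0.4],[0.3,-2.7,0.9,0.02,0.3],[0.3,-2.7,1.0,0.02,0.3],[0.3,-2.7,1.1,0.02,0.3],[0.3,-2.7,1.1,0.02,0.3],[0.3,-2.7,1.2,0.02,0.3],[0.4,-2.6,1.2,0.02,0.3],[0.3,-2.6,1.3,0.02,0.3]]}}

```text
clock: 67.55
tcp_pos: [0.6368, 0.0047, 0.1188]
orientation: [0.71, 0.052, 0.7, -0.052]
wrist_force: [-0.3, 1.3, 0.9]
finger_gap: 0.0298
```

Call:
{"fn": "servo_tool", "kwargs": {"moves": [[0.4,-2.6,1.3,0.02,0.3],[0.3,-2.5,1.4,0.02,0.3],[0.4,-2.5,1.4,0.02,0.3],[0.3,-2.5,1.4,0.02,0.3],[0.4,-2.5,1.5,0.02,0.3],[0.8,0,0,0,0.3],[0.8,0,0,0,0.3],[0.8,0,0,0,0.3],[0.8,0,0,0,0.3],[0,0,0,0,0.3]]}}

```text
clock: 68.8
tcp_pos: [0.6823, -0.1305, 0.0689]
orientation: [0.707, 0.087, 0.697, -0.086]
wrist_force: [-0.7, -0.2, 0.0]
finger_gap: 0.0299
```

```bash
python3 st.py; python3 gb2.py|tail -9; python3 look.py f1; python3 tray.py
```

```text
[-0.306  0.613  0.112  1.057  0.004 -0.061] [ 0.682 -0.13   0.069] 68.8 0.029866012759141504
xaxis [ 0.013 -0.    -1.   ] psi 2.8967339964226313
    [220.8 273.3] 48 [ 0.6838 -0.131 ]
wrist 68.95
    [194.9 262.7] 550 [ 0.6653 -0.1988]
    [315.8 264.2] 556 [ 0.6831 -0.1317]
scene 69.0
    [198.3 256.3] 47 [ 0.6653 -0.1979]
    [431.6 275.6] 451 [0.5114 0.1839]
    [450.8 275.8] 127 [0.4958 0.2122]
    [220.8 273.4] 47 [ 0.6839 -0.1308]
[ 0.6833 -0.1312  0.0704] 2.896 0.029696099152314557 69.0
[ 0.5164 -0.089  -0.2777] [115.8 122.9   2.7 156.3   3.9   4.  220.8   4.6   3.9   3.1   1.1 136.4]
tray [ 0.5164 -0.089 ] pinch [ 0.5472 -0.0978]
cell_pink [ 0.4958 -0.0519] pinch [ 0.5266 -0.0607]
cell_yellow [ 0.5535 -0.0684] pinch [ 0.5843 -0.0772]
cell_blue [ 0.4794 -0.1096] pinch [ 0.5101 -0.1184]
cell_green [ 0.5371 -0.1261] pinch [ 0.5678 -0.1349]
tray_grip [0.5452 0.012 ] pinch [0.576  0.0032]
```

Call:
{"fn": "servo_tool", "kwargs": {"moves": [[1.5,-0.1,0,0,0.3],[1.5,0,0,0,0.3],[1.5,0,0,0,0.3],[1.2,0,0,0,0.3],[0.8,0,0,0,0.3],[0,0,0,0,0.5],[0,0,0,0,0.7],[0,0,0,0,1],[-1,0,0,0,1],[-2,0,0,0,1]], "grip_force": 20}}

```text
clock: 71.05
tcp_pos: [0.6827, -0.1321, 0.0351]
orientation: [0.707, 0.087, 0.697, -0.086]
wrist_force: [-0.7, -0.6, 0.6]
finger_gap: 0.0138
```

```bash
python3 st.py; python3 - <<'E'
from plan import *
plan([(.675,-.132,.09,2.9,3,1),(.538,-.130,.09,2.9,6,1),(.538,-.130,.035,2.9,4,1),(.538,-.13,.035,2.9,2,.4),(.538,-.13,.09,2.9,3,.3)])
w=optics.read_camera('wrist');cv2.imwrite('pics/f2w.png',cv2.resize(w['pixels'],(400,300)))
E
```

```text
[-0.308  0.64   0.072  0.99   0.004 -0.062] [ 0.683 -0.132  0.035] 71.05 0.013769952834054359
xaxis [ 0.014 -0.001 -1.   ] psi 2.895938112176896
[[-1.8, -0.1, -0.3, -0.0, 1], [-1.8, -0.0, -0.2, -0.0, 1], [-1.9, -0.1, -0.3, -0.0, 1], [0.0, -0.5, -2.2, -0.0, 1], [0.0, -0.5, -2.2, -0.0, 1], [0.0, -0.5, -2.2, -0.0, 1], [0.0, -0.5, -2.2, -0.0, 1], [0.0, -0.6, -2.2, -0.0, 1], [0.0, -0.5, -2.3, -0.0, 1], [1.4, -0.0, 0.0, -0.0, 1]]
[[1.4, -0.0, 0.0, -0.0, 1], [1.4, -0.0, 0.0, -0.0, 1], [1.3, -0.0, 0.0, -0.0, 1], [0.0, -0.0, 0.0, -0.0, 0.4], [0.0, -0.0, 0.0, -0.0, 0.4], [-1.8, -0.0, 0.0, -0.0, 0.3], [-1.8, -0.0, 0.0, -0.0, 0.3], [-1.9, -0.0, 0.0, -0.0, 0.3]]
end [ 0.5379 -0.1299  0.0901] 2.896 18
```

Call:
{"fn": "servo_tool", "kwargs": {"moves": [[-1.8,0,-0.3,0,1],[-1.8,0,-0.3,0,1],[-1.9,-0.1,-0.3,0,1],[0.0,-0.5,-2.2,0,1],[0.0,-0.5,-2.2,0,1],[0.0,-0.5,-2.2,0,1],[0.0,-0.5,-2.2,0,1],[0.0,-0.5,-2.2,0,1],[0.0,-0.5,-2.2,0,1],[1.4,0,0.0,0,1]]}}

```text
clock: 72.35
tcp_pos: [0.5381, -0.1283, 0.0752]
orientation: [0.708, 0.087, 0.696, -0.087]
wrist_force: [0.1, 0.4, -0.4]
finger_gap: 0.0131
```

Call:
{"fn": "servo_tool", "kwargs": {"moves": [[1.5,0,0.0,0,1],[1.4,0,0.0,0,1],[1.3,0,0.0,0,1],[0.0,0,0.0,0,1],[0.0,0,0.0,0,0.6],[0,0,0.0,0,0.4],[0,0,0.0,0,0.4],[-1.8,0,0.0,0,0.3],[-1.8,0,0.5,0,0.3],[-1.8,0,0.5,0,0.3]]}}

```text
clock: 73.6
tcp_pos: [0.5481, -0.1305, 0.0868]
orientation: [0.707, 0.087, 0.696, -0.086]
wrist_force: [-0.2, -0.1, -0.1]
finger_gap: 0.0296
```

```bash
python3 st.py; python3 - <<'E'
from plan import *
plan([(.6645,-.1985,.075,2.9,7,.3),(.6645,-.1985,.03,2.9,3,.3),(.6645,-.1985,.0035,2.9,4,.3)])
w=optics.read_camera('wrist');cv2.imwrite('pics/f3w.png',cv2.resize(w['pixels'],(400,300)))
E
```

```text
[-0.379  0.363 -0.251  0.942  0.005 -0.133] [ 0.548 -0.131  0.087] 73.6 0.02962839385474967
xaxis [ 0.016 -0.001 -1.   ] psi 2.895968880597075
[[0.2, -0.5, 1.8, -0.0, 0.3], [0.2, -0.5, 1.9, -0.0, 0.3], [0.2, -0.6, 1.8, -0.0, 0.3], [0.1, -0.5, 1.9, -0.0, 0.3], [0.2, -0.6, 1.8, -0.0, 0.3], [0.1, -0.5, 1.9, -0.0, 0.3], [0.2, -0.6, 1.8, -0.0, 0.3], [1.5, 0.0, 0.0, -0.0, 0.3], [1.5, 0.0, 0.0, -0.0, 0.3], [1.5, 0.0, 0.0, -0.0, 0.3]]
[[0.7, 0.0, 0.0, -0.0, 0.3], [0.6, 0.0, 0.0, -0.0, 0.3], [0.7, 0.0, 0.0, -0.0, 0.3], [0.6, 0.0, 0.0, -0.0, 0.3]]
end [ 0.664  -0.1987  0.0038] 2.896 14
```

Call:
{"fn": "servo_tool", "kwargs": {"moves": [[0.1,-0.5,1.8,0,0.3],[0.2,-0.5,1.9,0,0.3],[0.2,-0.6,1.8,0,0.3],[0.1,-0.5,1.9,0,0.3],[0.2,-0.6,1.8,0,0.3],[0.1,-0.5,1.9,0,0.3],[0.2,-0.6,1.8,0,0.3],[1.2,0.0,0.0,0,0.3],[1.2,0.0,0.0,0,0.3],[0,0.0,0.0,0,0.3]]}}

```text
clock: 74.9
tcp_pos: [0.6622, -0.1976, 0.0505]
orientation: [0.706, 0.087, 0.698, -0.086]
wrist_force: [-0.1, -0.0, -0.4]
finger_gap: 0.0302
```

```bash
python3 st.py; python3 gb2.py|tail -8
```

```text
[-0.408  0.622  0.081  1.02   0.005 -0.163] [ 0.662 -0.198  0.05 ] 74.9 0.0301925435098071
xaxis [ 0.011  0.001 -1.   ] psi 2.8961959011167577
    [450.8 275.6] 124 [0.4952 0.2121]
wrist 75.05
    [317.4 278.7] 651 [ 0.6653 -0.1985]
scene 75.1
    [270.5 230.9] 39 [ 0.5331 -0.1319]
    [198.3 256.3] 45 [ 0.6652 -0.1979]
    [431.6 275.6] 447 [0.5115 0.1839]
    [450.7 275.9] 128 [0.496  0.2122]
```

Call:
{"fn": "servo_tool", "kwargs": {"moves": [[1.3,-0.1,0.3,0,0.3],[1.3,0,0,0,0.3],[1.2,0,0,0,0.3],[0.8,0,0,0,0.3],[0,0,0,0,0.4],[0,0,0,0,0.6],[0,0,0,0,1],[0,0,0,0,1],[-2,0,0,0,1],[-2,0,0,0,1]], "grip_force": 20}}

```text
clock: 76.35
tcp_pos: [0.6668, -0.2004, 0.047]
orientation: [0.707, 0.087, 0.697, -0.086]
wrist_force: [-0.2, 0.6, -0.5]
finger_gap: 0.0135
```

```bash
python3 st.py; python3 - <<'E'
from plan import *
plan([(.66,-.1985,.085,2.9,2,1),(.541,-.136,.085,2.9,7,1),(.541,-.136,.032,2.9,5,1)])
w=optics.read_camera('wrist');cv2.imwrite('pics/f4w.png',cv2.resize(w['pixels'],(400,300)))
E
```

```text
[-0.409  0.632  0.089  1.014  0.005 -0.164] [ 0.667 -0.2    0.047] 76.35 0.013482908883382006
xaxis [ 0.015 -0.001 -1.   ] psi 2.8959515375511007
[[-1.9, 0.0, -0.4, -0.0, 1], [-1.9, 0.0, -0.3, -0.0, 1], [0.0, 0.5, -1.9, -0.0, 1], [0.0, 0.4, -1.9, -0.0, 1], [0.0, 0.5, -1.9, -0.0, 1], [0.0, 0.4, -1.8, -0.0, 1], [0.0, 0.5, -1.9, -0.0, 1], [0.0, 0.4, -1.8, -0.0, 1], [0.0, 0.5, -1.9, -0.0, 1], [1.1, -0.0, 0.0, -0.0, 1]]
[[1.1, -0.0, 0.0, -0.0, 1], [1.0, -0.0, 0.0, -0.0, 1], [1.1, -0.0, 0.0, -0.0, 1], [1.0, -0.0, 0.0, -0.0, 1]]
end [ 0.5407 -0.1358  0.032 ] 2.896 14
```

Call:
{"fn": "servo_tool", "kwargs": {"moves": [[-1.9,0.0,-0.4,0,1],[-1.9,0.0,-0.3,0,1],[0.0,0.5,-1.9,0,1],[0.0,0.5,-1.9,0,1],[0.0,0.5,-1.9,0,1],[0.0,0.5,-1.8,0,1],[0.0,0.5,-1.9,0,1],[0.0,0.5,-1.8,0,1],[0.0,0.4,-1.8,0,1],[1.1,0,0.0,0,1]]}}

```text
clock: 77.65
tcp_pos: [0.5418, -0.1338, 0.0729]
orientation: [0.708, 0.087, 0.696, -0.086]
wrist_force: [0.4, -1.0, 0.3]
finger_gap: 0.0136
```

Call:
{"fn": "servo_tool", "kwargs": {"moves": [[1.1,0,0.0,0,1],[1.1,0,0.0,0,1],[1.1,0,0.0,0,1],[1,0,0.0,0,1],[0,0,0.0,0,0.6],[0,0,0.0,0,0.42],[0,0,0.0,0,0.4],[-2.2,0,0.0,0,0.3],[-2.2,0,0.2,0,0.3],[-2.2,0,0.2,0,0.3]]}}

```text
clock: 78.9
tcp_pos: [0.5458, -0.1351, 0.096]
orientation: [0.707, 0.087, 0.696, -0.086]
wrist_force: [0.7, -0.8, 0.8]
finger_gap: 0.03
```

```bash
python3 st.py; python3 - <<'E'
from plan import *
plan([(.557,.270,.15,3.15,14,.1),(.557,.270,.12,3.15,4,.1)])
w=optics.read_camera('wrist');cv2.imwrite('pics/f5w.png',cv2.resize(w['pixels'],(400,300)))
E
```

```text
[-0.388  0.353 -0.241  0.962  0.005 -0.142] [ 0.546 -0.135  0.096] 78.9 0.030032984679880262
xaxis [ 0.016 -0.001 -1.   ] psi 2.895993254584522
[[-0.4, 2.8, -0.6, -0.02, 0.1], [-0.4, 2.8, -0.6, -0.02, 0.1], [-0.4, 2.9, -0.5, -0.02, 0.1], [-0.4, 2.9, -0.5, -0.02, 0.1], [-0.4, 2.9, -0.4, -0.02, 0.1], [-0.4, 2.9, -0.3, -0.02, 0.1], [-0.4, 2.9, -0.3, -0.02, 0.1], [-0.4, 2.9, -0.2, -0.02, 0.1], [-0.4, 2.9, -0.2, -0.02, 0.1], [-0.4, 2.9, -0.1, -0.01, 0.1]]
[[-0.3, 2.9, -0.1, -0.02, 0.1], [-0.4, 2.8, -0.0, -0.01, 0.1], [-0.3, 2.9, 0.0, -0.02, 0.1], [-0.4, 2.8, 0.1, -0.01, 0.1], [0.8, 0.0, -0.0, -0.0, 0.1], [0.7, 0.0, -0.0, -0.0, 0.1], [0.8, 0.0, -0.0, -0.0, 0.1], [0.7, 0.0, -0.0, -0.0, 0.1]]
end [0.5573 0.2696 0.12  ] 3.146 18
```

Call:
{"fn": "servo_tool", "kwargs": {"moves": [[-0.5,2.6,-0.6,-0.02,0.1],[-0.5,3.0,-0.6,-0.02,0.1],[-0.5,3.0,-0.5,-0.02,0.1],[-0.5,3.0,-0.5,-0.02,0.1],[-0.5,3.0,-0.4,-0.02,0.1],[-0.5,3.0,-0.3,-0.02,0.1],[-0.5,3.0,-0.3,-0.02,0.1],[-0.3,3.0,-0.2,-0.02,0.1],[-0.3,3.0,-0.2,-0.02,0.1],[-0.2,3.0,-0.1,-0.01,0.1]], "grip_force": 60}}

```text
clock: 80.2
tcp_pos: [0.5541, 0.1647, 0.1378]
orientation: [0.712, 0.019, 0.701, -0.02]
wrist_force: [-0.2, -0.6, 0.6]
finger_gap: 0.0386
```

Call:
{"fn": "servo_tool", "kwargs": {"moves": [[0,3.0,-0.1,-0.02,0.1],[0,2.8,0,-0.02,0.1],[0,2.8,0.0,-0.02,0.1],[0,2.5,0.1,-0.01,0.1],[0.4,0.0,0,0,0.1],[0.5,0.0,0,0,0.1],[0.5,0.0,0,0,0.1],[0.5,0.0,0,0,0.1],[0,0,0,0,0.1],[0,0,0,0,0.1]]}}

```text
clock: 81.45
tcp_pos: [0.5574, 0.2744, 0.1188]
orientation: [0.712, -0.005, 0.702, 0.005]
wrist_force: [-1.0, 0.5, -1.3]
finger_gap: 0.0381
```

```bash
python3 st.py; python3 - <<'E'
from plan import *
w=optics.read_camera('wrist');cv2.imwrite('pics/g1w.png',w['pixels'])
p,psi=cur(); psi=psi%(2*np.pi)
plan([(.557,.270,.09,3.155,6,.1),(.557,.270,.07,3.155,2,.1)],p,psi)
h=cv2.cvtColor(w['pixels'],cv2.COLOR_BGR2HSV)
E
```

```text
[ 0.331  0.443 -0.044  1.07  -0.006  0.317] [0.557 0.274 0.119] 81.45 0.038111676281014216
xaxis [ 0.015 -0.001 -1.   ] psi -3.1276371366509887
[[0.5, -0.1, -0.0, 0.0, 0.1], [0.5, -0.1, -0.0, 0.0, 0.1], [0.5, -0.1, -0.0, 0.0, 0.1], [0.5, -0.1, -0.0, 0.0, 0.1], [0.4, -0.0, -0.0, 0.0, 0.1], [0.5, -0.1, -0.1, 0.0, 0.1], [1.0, 0.0, 0.0, 0.0, 0.1], [1.0, 0.0, 0.0, 0.0, 0.1]]
end [0.5566 0.2695 0.0699] 3.156 8
```

Call:
{"fn": "servo_tool", "kwargs": {"moves": [[0.6,-0.1,0,0,0.1],[0.7,-0.1,0,0,0.1],[0.7,-0.1,0,0,0.1],[0.7,-0.1,0,0,0.1],[0.7,0,-0.1,0,0.1],[0.7,0,0,0,0.1],[0.8,0,0.0,0,0.1],[0,0.0,0.0,0,0.4],[0,0,0,0,0.7],[0,0,0,0,1]]}}

```text
clock: 82.75
tcp_pos: [0.5572, 0.2706, 0.0697]
orientation: [0.712, -0.005, 0.702, 0.005]
wrist_force: [0.1, -0.4, -1.9]
finger_gap: 0.0115
```

Call:
{"fn": "servo_tool", "kwargs": {"moves": [[0,0,0,0,1],[0,0,0,0,1],[-0.5,0,0,0,1],[-1.2,0,0,0,1],[-1.5,0,0,0,1],[-1.5,0,0,0,1],[-1.5,0,0.0,0,1],[-1,0.0,0.0,0,1],[0,0,0,0,1],[0,0,0,0,1]]}}

```text
clock: 84.0
tcp_pos: [0.5557, 0.2705, 0.1411]
orientation: [0.712, -0.006, 0.702, 0.005]
wrist_force: [-0.7, -0.2, -1.5]
finger_gap: 0.0124
```

```bash
python3 st.py; python3 look.py g2; python3 tray.py; python3 - <<'E'
from h import *
t=optics.read_camera('top');cv2.imwrite('pics/t3.png',cv2.resize(t['pixels'][220:320,280:400],None,fx=6,fy=6,interpolation=cv2.INTER_CUBIC))
E
```

```text
[ 0.326  0.423 -0.016  1.118 -0.006  0.312] [0.556 0.271 0.141] 84.0 0.012415566642875513
xaxis [ 0.014 -0.001 -1.   ] psi -3.1272906381156647
[0.5557 0.2705 0.1411] -3.127 0.012415566642875513 84.0
[ 0.5111 -0.0983 -0.1984] [  3.    5.6  32.6   5.3  42.8   2.7  36.5   3.7  62.7   1.9   5.    2.6
 103.8   2.7  90.1   1.6 184.7   3.2 135.5]
tray [ 0.5111 -0.0983] pinch [ 0.5424 -0.1046]
cell_pink [ 0.4876 -0.063 ] pinch [ 0.5189 -0.0693]
cell_yellow [ 0.5464 -0.0748] pinch [ 0.5778 -0.0811]
cell_blue [ 0.4758 -0.1218] pinch [ 0.5071 -0.1281]
cell_green [ 0.5346 -0.1336] pinch [ 0.5659 -0.1399]
tray_grip [0.5318 0.0047] pinch [ 0.5631 -0.0017]
```

```bash
python3 - <<'E'
from h import *
t=optics.read_camera('top')
f=lambda x,y:np.array([x/6+280-.4,y/6+220-.4])
A,B,C,D=[at(f(*p),t,.028)[:2] for p in [(372,92),(708,160),(640,498),(302,428)]]
c=(A+B+C+D)/4; d=(A-D)+(B-C); e=(A-B)+(D-C); print(c,np.arctan2(d[1],d[0]),np.arctan2(-e[0],e[1]),np.linalg.norm(A-B),np.linalg.norm(A-D)); print('post',at(f(216,231),t,.062))
a=(np.arctan2(d[1],d[0])+np.arctan2(-e[0],e[1]))/2
M=np.array([[np.cos(a),-np.sin(a)],[np.sin(a),np.cos(a)]])
for n,l in [('pink',(-.03,.03)),('yellow',(.03,.03))]: print(n,c+M@l,'pinch31',c+M@(np.array(l)+[.031,0]))
print(np.pi+a)
E
```

```text
[ 0.51543982 -0.09411983] -0.21296667948128567 -0.20774471250555004 0.12000964340403188 0.11996154433452307
post [0.53703772 0.00702532 0.062     ]
pink [ 0.49236535 -0.05851689] pinch31 [ 0.52268201 -0.06498993]
yellow [ 0.55104275 -0.07104536] pinch31 [ 0.58135941 -0.0775184 ]
2.9312369575963753
```

```bash
python3 - <<'E'
from plan import *
p,psi=cur(); psi=psi%(2*np.pi)
plan([(.5555,.2705,.155,psi,1,1),(.5224,-.0662,.15,2.927,13,1),(.5224,-.0662,.15,2.927,6,1)],p,psi)
E
```

```text
[[-1.3, -0.0, -0.1, -0.0, 1], [0.0, -2.6, -0.3, 0.02, 1], [0.0, -2.6, -0.2, 0.02, 1], [0.0, -2.6, -0.2, 0.02, 1], [0.0, -2.6, -0.1, 0.02, 1], [0.1, -2.6, -0.1, 0.02, 1], [0.0, -2.6, -0.0, 0.02, 1], [0.1, -2.6, 0.0, 0.02, 1], [0.0, -2.6, 0.1, 0.01, 1], [0.1, -2.6, 0.1, 0.02, 1]]
[[0.0, -2.6, 0.1, 0.01, 1], [0.1, -2.6, 0.2, 0.02, 1], [0.0, -2.6, 0.2, 0.01, 1], [0.1, -2.6, 0.3, 0.02, 1], [-0.0, 0.0, -0.0, -0.0, 1], [-0.0, 0.0, -0.0, -0.0, 1], [-0.0, 0.0, -0.0, -0.0, 1], [-0.0, 0.0, -0.0, -0.0, 1], [-0.0, 0.0, -0.0, -0.0, 1], [-0.0, 0.0, -0.0, -0.0, 1]]
end [ 0.5226 -0.0666  0.1497] 2.926 20
```

Call:
{"fn": "servo_tool", "kwargs": {"moves": [[-1.3,0,0,0,1],[0.0,-2,-0.3,0.02,1],[0.0,-2.6,-0.2,0.02,1],[0.0,-2.6,-0.2,0.02,1],[0.0,-2.6,-0.2,0.02,1],[0,-2.6,-0.1,0.02,1],[0.0,-2.6,0,0.02,1],[0,-2.6,0.0,0.02,1],[0.0,-2.6,0.1,0.01,1],[0.1,-2.6,0.1,0.02,1]]}}

```text
clock: 86.15
tcp_pos: [0.5322, 0.0415, 0.154]
orientation: [0.71, 0.056, 0.699, -0.056]
wrist_force: [0.9, -0.3, -1.7]
finger_gap: 0.0121
```

Call:
{"fn": "servo_tool", "kwargs": {"moves": [[0.0,-2.6,0.1,0.01,1],[0.1,-2.6,0.2,0.02,1],[0.0,-2.6,0.2,0.01,1],[0,-2.2,0.3,0.02,1],[0,-1,0,0,1],[1,0,0,0,1],[1,0,0,0,1],[0.8,0,0,0,1],[0,0,0,0,1],[0,0,0,0,1]]}}

```text
clock: 87.4
tcp_pos: [0.5216, -0.066, 0.1244]
orientation: [0.708, 0.076, 0.698, -0.076]
wrist_force: [0.1, 0.7, -1.8]
finger_gap: 0.0118
```

```bash
python3 st.py; python3 look.py g3; python3 - <<'E'
from plan import *
plan([(.5224,-.0662,.106,2.927,3,1)])
E
```

```text
[-0.281  0.265 -0.29   1.001  0.003 -0.066] [ 0.522 -0.066  0.124] 87.4 0.011811189136088921
xaxis [ 0.015 -0.001 -1.   ] psi 2.9266232850338874
[ 0.5216 -0.066   0.1244] 2.927 0.011811189136088921 87.4
[[0.6, 0.0, 0.0, -0.0, 1], [0.6, 0.0, 0.0, -0.0, 1], [0.7, 0.0, 0.1, -0.0, 1]]
end [ 0.5227 -0.0665  0.1057] 2.926 3
```

Call:
{"fn": "servo_tool", "kwargs": {"moves": [[0.6,0,0,0,1],[0.6,0,0,0,1],[0.6,0,0.1,0,0.8],[0,0,0,0,0.72],[0,0,0,0,0.7],[0,0,0,0,0.69],[0,0,0,0,0.685],[0,0,0,0,0.682],[0,0,0,0,0.68],[0,0,0,0,0.679]], "grip_force": 20}}

```text
clock: 88.75
tcp_pos: [0.5227, -0.0666, 0.1065]
orientation: [0.708, 0.076, 0.698, -0.076]
wrist_force: [-0.3, -0.5, -2.0]
finger_gap: 0.0134
```

Call:
{"fn": "servo_tool", "kwargs": {"moves": [[0,0,0,0,0.678],[0,0,0,0,0.678],[0,0,0,0,0.677],[0,0,0,0,0.677],[0,0,0,0,0.676],[0,0,0,0,0.676],[0,0,0,0,0.6755],[0,0,0,0,0.6755],[0,0,0,0,0.675],[0,0,0,0,0.675]], "grip_force": 20}}

```text
clock: 90.0
tcp_pos: [0.5227, -0.0666, 0.1064]
orientation: [0.708, 0.076, 0.698, -0.076]
wrist_force: [-0.0, 0.2, -1.4]
finger_gap: 0.0139
```

```bash
python3 st.py; python3 look.py g4
```

```text
[-0.281  0.282 -0.315  0.959  0.003 -0.065] [ 0.523 -0.067  0.106] 90.0 0.013926555746625168
xaxis [ 0.015 -0.001 -1.   ] psi 2.925954832329099
[ 0.5227 -0.0666  0.1064] 2.926 0.013926555746625168 90.0
```

Not yet rotated; loosen further in fine steps.

Call:
{"fn": "servo_tool", "kwargs": {"moves": [[0,0,0,0,0.6745],[0,0,0,0,0.6745],[0,0,0,0,0.674],[0,0,0,0,0.674],[0,0,0,0,0.6735],[0,0,0,0,0.6735],[0,0,0,0,0.673],[0,0,0,0,0.673],[0,0,0,0,0.673],[0,0,0,0,0.673]], "grip_force": 20}}

```text
clock: 91.35
tcp_pos: [0.5228, -0.0666, 0.1066]
orientation: [0.708, 0.076, 0.698, -0.076]
wrist_force: [-0.2, -0.5, -0.3]
finger_gap: 0.0139
```

```bash
python3 st.py; python3 look.py g5
```

```text
[-0.281  0.282 -0.315  0.959  0.003 -0.065] [ 0.523 -0.067  0.107] 91.35 0.013853783380610694
xaxis [ 0.015 -0.001 -1.   ] psi 2.9259521076299566
[ 0.5228 -0.0666  0.1066] 2.926 0.013853783380610694 91.35
```

Call:
{"fn": "servo_tool", "kwargs": {"moves": [[0,0,0,0,0.69],[0,0,0,0,0.72],[0,0,0,0,0.75],[0,0,0,0,0.8],[0,0,0,0,1],[0,0,0,0,1],[0,0,0,0,1],[0,0,0,0,1],[0,0,0,0,1],[0,0,0,0,1]], "grip_force": 20}}

```text
clock: 92.7
tcp_pos: [0.5227, -0.0666, 0.1064]
orientation: [0.708, 0.076, 0.698, -0.076]
wrist_force: [-0.4, -0.0, 0.5]
finger_gap: 0.0
```

```bash
python3 st.py; python3 look.py g6; python3 -c "
import cv2,numpy as np
s=cv2.imread('pics/g6s.png')[150:290,230:370];w=cv2.imread('pics/g6w.png')
cv2.imwrite('pics/z.png',np.hstack([cv2.resize(s,(360,360),interpolation=2),cv2.resize(w,(440,360))]))"
```

```text
[-0.281  0.282 -0.315  0.959  0.003 -0.065] [ 0.523 -0.067  0.106] 92.7 2.9310343360348328e-05
xaxis [ 0.015 -0.001 -1.   ] psi 2.925946867466219
[ 0.5227 -0.0666  0.1064] 2.926 2.9310343360348328e-05 92.7
```

Call:
{"fn": "servo_tool", "kwargs": {"moves": [[-1.5,0,0,0,0.8],[-1.5,0,0.5,0,0.6],[-1.5,0,1,0,0.4],[-1,0,1,0,0.4],[0,0,1,0,0.4],[0,0,0.5,0,0.3],[0,0,0,0,0.3],[0,0,0,0,0.3],[0,0,0,0,0.3],[0,0,0,0,0.3]], "grip_force": 20}}

```text
clock: 94.05
tcp_pos: [0.5607, -0.0751, 0.162]
orientation: [0.708, 0.076, 0.698, -0.076]
wrist_force: [-0.2, 0.1, 0.2]
finger_gap: 0.0299
```

```bash
python3 st.py; python3 look.py h1; python3 -c "
from h import *
t=optics.read_camera('top')['pixels'][215:325,285:395]
s=cv2.imread('pics/h1s.png')[190:270,240:340]
cv2.imwrite('pics/z.png',np.hstack([cv2.resize(s,(440,352),interpolation=2),cv2.resize(t,(352,352),interpolation=2)]))"
```

```text
[-0.277  0.312 -0.128  1.117  0.003 -0.061] [ 0.561 -0.075  0.162] 94.05 0.029902913761291373
xaxis [ 0.015 -0.001 -1.   ] psi 2.9259416265035956
[ 0.5607 -0.0751  0.162 ] 2.926 0.029902913761291373 94.05
```

```bash
python3 - <<'E'
from plan import *
w=optics.read_camera('wrist');s=optics.read_camera('scene')
T=tri([ray((318,274),w),ray((280.3,218.0),s)]);print('handle top',T)
for z in (.05,.06,.065,.07): print(z,at((318,274),w,z),at((280.3,218),s,z))
E
```

```text
handle top [ 0.57559143 -0.07729352  0.07754641]
0.05 [ 0.58668239 -0.08013318  0.05      ] [ 0.53961761 -0.1023741   0.05      ]
0.06 [ 0.58277439 -0.07930009  0.06      ] [ 0.55265027 -0.09302544  0.06      ]
0.065 [ 0.58082039 -0.07888355  0.065     ] [ 0.5591666  -0.08835111  0.065     ]
0.07 [ 0.57886639 -0.078467    0.07      ] [ 0.56568294 -0.08367678  0.07      ]
```

Call:
{"fn": "servo_tool", "kwargs": {"moves": [[1.5,-0.1,0.4,0,0.3],[1.8,0,0.3,0,0.3],[1.8,0,0,0,0.3],[1.8,0,0,0,0.3],[1.8,0,0,0,0.3],[1.5,0,0,0,0.3],[1.1,0,0,0,0.3],[0,0,0,0,0.3],[0,0,0,0,0.5],[0,0,0,0,0.7]], "grip_force": 60}}

```text
clock: 95.55
tcp_pos: [0.5699, -0.0778, 0.0499]
orientation: [0.709, 0.076, 0.697, -0.076]
wrist_force: [0.9, 0.0, -0.3]
finger_gap: 0.0134
```

Call:
{"fn": "servo_tool", "kwargs": {"moves": [[0,0,0,0,1],[0,0,0,0,1],[0,0,0,0,1],[-0.5,0,0,0,1],[-1,0,0,0,1],[-1.5,0,0,0,1],[-1.5,0,0,0,1],[-1.5,0,0,0,1],[-1.5,0,0,0,1],[0,0,0,0,1]], "grip_force": 60}}

```text
clock: 96.8
tcp_pos: [0.5693, -0.0779, 0.126]
orientation: [0.709, 0.076, 0.697, -0.076]
wrist_force: [0.1, 0.5, -0.5]
finger_gap: 0.0128
```

```bash
python3 st.py; python3 look.py h2; python3 -c "
import cv2,numpy as np
s=cv2.imread('pics/h2s.png')[130:270,220:360];w=cv2.imread('pics/h2w.png')
cv2.imwrite('pics/z.png',np.hstack([cv2.resize(s,(360,360),interpolation=2),cv2.resize(w,(440,360))]))"
```

```text
[-0.277  0.349 -0.167  1.036  0.003 -0.062] [ 0.569 -0.078  0.126] 96.8 0.012838593998672486
xaxis [ 0.018 -0.002 -1.   ] psi 2.9259654445732255
[ 0.5693 -0.0779  0.126 ] 2.926 0.012838593998672486 96.8
```

Call:
{"fn": "servo_tool", "kwargs": {"moves": [[0,0,-1,0,0.9],[0,0.1,-1,0,0.8],[0,0,-1,0,0.72],[0,0.1,-1,0,0.7],[0,0,-1,0,0.69],[0,0,0,0,0.686],[0,0,0,0,0.683],[0,0,0,0,0.681],[0,0,0,0,0.68],[0,0,0,0,0.679]], "grip_force": 20}}

```text
clock: 98.15
tcp_pos: [0.5198, -0.065, 0.1233]
orientation: [0.708, 0.076, 0.698, -0.076]
wrist_force: [0.5, -1.1, -1.1]
finger_gap: 0.0136
```

```bash
cat > v.sh <<'E'
python3 st.py; python3 look.py $1; python3 -c "
import cv2,numpy as np
s=cv2.imread('pics/$1s.png')[130:270,220:360];w=cv2.imread('pics/$1w.png')
cv2.imwrite('pics/z.png',np.hstack([cv2.resize(s,(360,360),interpolation=2),cv2.resize(w,(440,360))]))"
E
bash v.sh h3
```

```text
[-0.28   0.262 -0.297  0.997  0.003 -0.064] [ 0.52  -0.065  0.123] 98.15 0.013647302601037454
xaxis [ 0.015 -0.001 -1.   ] psi 2.9259384964388024
[ 0.5198 -0.065   0.1233] 2.926 0.013647302601037454 98.15
```

Call:
{"fn": "servo_tool", "kwargs": {"moves": [[0,0,0,0,0.678],[0,0,0,0,0.678],[0,0,0,0,0.677],[0,0,0,0,0.677],[0,0,0,0,0.676],[0,0,0,0,0.676],[0,0,0,0,0.6755],[0,0,0,0,0.6755],[0,0,0,0,0.675],[0,0,0,0,0.675]], "grip_force": 20}}

```text
clock: 99.5
tcp_pos: [0.5197, -0.065, 0.1234]
orientation: [0.708, 0.076, 0.698, -0.076]
wrist_force: [0.0, -0.1, -1.4]
finger_gap: 0.0142
```

```bash
bash v.sh h4
```

```text
[-0.28   0.262 -0.297  0.997  0.003 -0.064] [ 0.52  -0.065  0.123] 99.5 0.014176259835374933
xaxis [ 0.015 -0.001 -1.   ] psi 2.9259355017600512
[ 0.5197 -0.065   0.1234] 2.926 0.014176259835374933 99.5
```

Call:
{"fn": "servo_tool", "kwargs": {"moves": [[0,0,0,0,0.6745],[0,0,0,0,0.6745],[0,0,0,0,0.674],[0,0,0,0,0.674],[0,0,0,0,0.6735],[0,0,0,0,0.6735],[0,0,0,0,0.673],[0,0,0,0,0.673],[0,0,0,0,0.68],[0,0,0,0,0.7]], "grip_force": 20}}

```text
clock: 100.85
tcp_pos: [0.5197, -0.0649, 0.1234]
orientation: [0.708, 0.076, 0.698, -0.076]
wrist_force: [0.4, 0.0, -1.2]
finger_gap: 0.0141
```

```bash
bash v.sh h5
```

```text
[-0.28   0.262 -0.297  0.997  0.003 -0.064] [ 0.52  -0.065  0.123] 100.85 0.014068571686517707
xaxis [ 0.015 -0.001 -1.   ] psi 2.9260044968505907
[ 0.5197 -0.0649  0.1234] 2.926 0.014068571686517707 100.85
```

Call:
{"fn": "servo_tool", "kwargs": {"moves": [[0.5,0,0,0,0.72],[0.7,0,0,0,0.72],[0.6,0,0,0,0.7],[0.2,0,0,0,0.68],[0,0,0,0,0.676],[0,0,0,0,0.674],[0,0,0,0,0.673],[0,0,0,0,0.673],[0,0,0,0,0.6725],[0,0,0,0,0.69]], "grip_force": 20}}

```text
clock: 102.2
tcp_pos: [0.5203, -0.0651, 0.1037]
orientation: [0.709, 0.076, 0.697, -0.076]
wrist_force: [0.4, 0.4, 0.8]
finger_gap: 0.0131
```

```bash
bash v.sh h6
```

```text
[-0.279  0.279 -0.326  0.95   0.003 -0.064] [ 0.52  -0.065  0.104] 102.2 0.013094176682372347
xaxis [ 0.016 -0.001 -1.   ] psi 2.9259539896346434
[ 0.5203 -0.0651  0.1037] 2.926 0.013094176682372347 102.2
```

Call:
{"fn": "servo_tool", "kwargs": {"moves": [[0,0,0,0,0.75],[0,0,0,0,1],[0,0,0,0,1],[-0.5,0,0,0,1],[-1.2,0,0,0,1],[-1.5,0,0,0,1],[-1.5,0,0,0,1],[-1,0,0,0,1],[-0.3,0,0,0,1],[0,0,0,0,1]], "grip_force": 40}}

```text
clock: 103.55
tcp_pos: [0.5191, -0.0649, 0.1634]
orientation: [0.708, 0.076, 0.698, -0.076]
wrist_force: [-0.5, 0.4, 0.2]
finger_gap: -0.0001
```

```bash
bash v.sh i1; python3 - <<'E'
from gb2 import *
for cam in ('scene','top','scene'):
    p,o=blobs(cam,(160,120,90),(179,255,255),8,200)
    print(cam,env.get_state()['clock']);[print('  ',*x) for x in o]
E
python3 - <<'E'
from plan import *
p,psi=cur()
plan([(.5505,.272,.165,3.14,13,1),(.5505,.272,.165,3.14,2,1),(.5505,.272,.11,3.14,5,1)],p,psi)
E
```

```text
[-0.28   0.232 -0.232  1.092  0.003 -0.064] [ 0.519 -0.065  0.163] 103.55 -7.333035946413758e-05
xaxis [ 0.015 -0.001 -1.   ] psi 2.925981701619453
[ 0.5191 -0.0649  0.1634] 2.926 -7.333035946413758e-05 103.55
scene 103.7
   [354.4 205.7] 73 [ 0.3697 -0.035 ]
top 103.75
scene 103.8
   [354.5 205.8] 73 [ 0.37   -0.0346]
[[-0.0, 2.6, -0.3, -0.02, 1], [-0.0, 2.6, -0.3, -0.02, 1], [-0.0, 2.6, -0.2, -0.02, 1], [-0.0, 2.6, -0.2, -0.02, 1], [-0.0, 2.6, -0.1, -0.01, 1], [-0.0, 2.6, -0.1, -0.02, 1], [-0.0, 2.6, -0.0, -0.01, 1], [-0.0, 2.6, -0.0, -0.02, 1], [-0.0, 2.6, 0.1, -0.01, 1], [-0.1, 2.6, 0.1, -0.02, 1]]
[[-0.0, 2.6, 0.1, -0.01, 1], [-0.1, 2.6, 0.1, -0.02, 1], [-0.0, 2.6, 0.2, -0.01, 1], [-0.0, -0.0, 0.0, -0.0, 1], [-0.0, -0.0, 0.0, -0.0, 1], [1.1, -0.0, 0.0, -0.0, 1], [1.1, -0.0, 0.0, -0.0, 1], [1.1, -0.0, 0.0, -0.0, 1], [1.1, -0.0, 0.0, -0.0, 1], [1.1, -0.0, 0.0, -0.0, 1]]
end [0.5504 0.2724 0.1098] 3.136 20
```

```bash
python3 -c "
import cv2,numpy as np
s=cv2.imread('pics/i1s.png')[190:265,240:345];w=cv2.imread('pics/i1w.png')[140:320,240:400]
cv2.imwrite('pics/z.png',np.hstack([cv2.resize(s,(448,320),interpolation=2),cv2.resize(w,(320,360),interpolation=2)[:320]]))"
python3 - <<'E'
from plan import *
w=optics.read_camera('wrist');s=optics.read_camera('scene')
L=tri([ray((319,247.5),w),ray((301.4,205.5),s)]);print('lip',L, 'proj check',proj(L,w),proj(L,s))
H=tri([ray((318,291),w),ray((240+125/4.267,190+190/4.267),s)]);print('h',H)
print(cur())
u=np.array([.977,-.214]);print('along/perp of lip from tool',(L[:2]-cur()[0][:2])@u,(L[:2]-cur()[0][:2])@[.214,.977])
E
```

```text
lip [ 0.51856176 -0.06571019  0.07593427] proj check [315.71898728 250.24801557] [302.87093972 205.7888823 ]
h [ 0.573236   -0.08743944  0.03341943]
(array([ 0.5189048 , -0.06489234,  0.16300704]), np.float64(2.925898028170845))
along/perp of lip from tool -0.000160125079801917 -0.0008724582147794573
```

Call:
{"fn": "servo_tool", "kwargs": {"moves": [[0,0,0.3,0,0.3],[1.5,0,0.3,0,-0.2],[2,0,0.2,0,-0.4],[2.2,0,0,0,-0.4],[2.2,0,0,0,-0.4],[2,0,0,0,-0.4],[1.2,0,0,0,-0.4],[0,0,0,0,0],[0,0,0,0,0.3],[0,0,0,0,0.5]], "grip_force": 40}}

```text
clock: 105.15
tcp_pos: [0.5291, -0.0669, 0.0532]
orientation: [0.709, 0.076, 0.697, -0.076]
wrist_force: [0.4, 0.2, -1.1]
finger_gap: 0.0414
```

Call:
{"fn": "servo_tool", "kwargs": {"moves": [[0,0,0,0,0.5],[-0.5,0,0,0,0.5],[-1.5,0,0,0,0.5],[-1.5,0,0,0,0.5],[-2,0,0,0,0.5],[-2,0,0,0,0.5],[-2,0,0,0,0.5],[-1,0,0,0,0.5],[0,0,0,0,0.5],[0,0,0,0,0.5]], "grip_force": 40}}

```text
clock: 106.4
tcp_pos: [0.5266, -0.0665, 0.1569]
orientation: [0.708, 0.076, 0.698, -0.076]
wrist_force: [-0.2, -0.4, -1.3]
finger_gap: 0.041
```

```bash
bash v.sh i2
```

```text
[-0.279  0.251 -0.224  1.082  0.003 -0.063] [ 0.527 -0.067  0.157] 106.4 0.041029467511142455
xaxis [ 0.014 -0.001 -1.   ] psi 2.925930286231069
[ 0.5266 -0.0665  0.1569] 2.926 0.041029467511142455 106.4
```

```bash
python3 - <<'E'
from plan import *
p,psi=cur()
plan([(.60,.270,.155,3.14,13,.5),(.60,.270,.063,3.14,6,.5),(.60,.270,.063,3.14,1,.5)],p,psi)
E
```

```text
[[0.0, 2.6, -0.0, -0.02, 0.5], [0.0, 2.7, 0.1, -0.02, 0.5], [0.0, 2.6, 0.1, -0.02, 0.5], [0.0, 2.6, 0.2, -0.02, 0.5], [0.0, 2.7, 0.2, -0.01, 0.5], [0.0, 2.6, 0.2, -0.02, 0.5], [0.0, 2.6, 0.3, -0.01, 0.5], [0.0, 2.6, 0.3, -0.02, 0.5], [0.0, 2.7, 0.4, -0.01, 0.5], [0.0, 2.6, 0.4, -0.02, 0.5]]
[[0.1, 2.6, 0.4, -0.01, 0.5], [0.0, 2.7, 0.5, -0.02, 0.5], [0.1, 2.6, 0.5, -0.01, 0.5], [1.5, 0.0, -0.0, -0.0, 0.5], [1.5, 0.0, -0.0, -0.0, 0.5], [1.5, 0.0, -0.0, -0.0, 0.5], [1.6, 0.0, -0.0, -0.0, 0.5], [1.5, 0.0, -0.0, -0.0, 0.5], [1.6, 0.0, -0.0, -0.0, 0.5], [-0.0, 0.0, -0.0, -0.0, 0.5]]
end [0.6001 0.27   0.0626] 3.136 20
```

Call:
{"fn": "servo_tool", "kwargs": {"moves": [[0.0,2.7,0,-0.02,0.5],[0.0,2.7,0.1,-0.02,0.5],[0.0,2.7,0.1,-0.02,0.5],[0.0,2.7,0.2,-0.02,0.5],[0.0,2.7,0.2,-0.01,0.5],[0.0,2.7,0.2,-0.02,0.5],[0.0,2.7,0.3,-0.01,0.5],[0.0,2.7,0.3,-0.02,0.5],[0.0,2.7,0.4,-0.01,0.5],[0.0,2.7,0.4,-0.02,0.5]]}}

```text
clock: 107.75
tcp_pos: [0.5848, 0.199, 0.1571]
orientation: [0.712, 0.016, 0.702, -0.016]
wrist_force: [-0.5, -1.0, -1.6]
finger_gap: 0.0414
```

Call:
{"fn": "servo_tool", "kwargs": {"moves": [[0,2.6,0.4,-0.01,0.5],[0.0,2.6,0.5,-0.02,0.5],[0,2.4,0.5,-0.01,0.5],[1.5,0.0,0,0,0.5],[1.5,0.0,0,0,0.5],[1.6,0.0,0,0,0.5],[1.6,0.0,0,0,0.5],[1,0.0,0,0,0.5],[0.5,0.0,0,0,0.5],[0,0.0,0,0,0.5]]}}

```text
clock: 109.0
tcp_pos: [0.6027, 0.2736, 0.0812]
orientation: [0.712, 0.002, 0.702, -0.002]
wrist_force: [0.3, 0.3, -1.2]
finger_gap: 0.0413
```

```bash
sed 's/130:270,220:360/210:350,400:540/' v.sh > vm.sh; bash vm.sh i3
```

```text
[ 0.307  0.543  0.024  1.037 -0.005  0.313] [0.603 0.274 0.081] 109.0 0.04128333030558576
xaxis [ 0.015 -0.001 -1.   ] psi 3.135863210632868
[0.6027 0.2736 0.0812] 3.136 0.04128333030558576 109.0
```

Call:
{"fn": "servo_tool", "kwargs": {"moves": [[1,-0.2,0,0,0.5],[1,-0.2,0,0,0.5],[0.3,0,0,0,0.3],[0,0,0,0,0],[0,0,0,0,-0.1],[-2,0,0,0,-0.1],[-2.5,0,0,0,-0.1],[-2.5,0,1,0,0],[0,0,1.8,0,0.4],[0,0,1.5,0,0.43]], "grip_force": 20}}

```text
clock: 110.35
tcp_pos: [0.6462, 0.2698, 0.1305]
orientation: [0.713, 0.002, 0.701, -0.002]
wrist_force: [1.0, 0.5, -0.1]
finger_gap: 0.0247
```

```bash
bash vm.sh i4
```

```text
[ 0.283  0.585  0.219  1.188 -0.005  0.289] [0.646 0.27  0.13 ] 110.35 0.024715663984409126
xaxis [ 0.018 -0.    -1.   ] psi 3.136088818043617
[0.6462 0.2698 0.1305] 3.136 0.024715663984409126 110.35
```

```bash
python3 - <<'E'
from plan import *
w=optics.read_camera('wrist')
for z in (.008,.016): print(at((316,314),w,z),at((316,283),w,z))
E
```

```text
[0.71034495 0.26783795 0.008     ] [0.68433941 0.26805182 0.008     ]
[0.7061142  0.26791778 0.016     ] [0.6809015  0.26812513 0.016     ]
```

Call:
{"fn": "servo_tool", "kwargs": {"moves": [[0,-0.1,1.5,0,0.43],[0,-0.1,1.8,0,0.43],[1.5,0,1.8,0,0.43],[2,0,0.3,0,0.43],[2,0,0,0,0.43],[2,0,0,0,0.43],[2,0,0,0,0.43],[1.5,0,0,0,0.43],[0.9,0,0,0,0.43],[0,0,0,0,0.43]], "grip_force": 20}}

```text
clock: 111.75
tcp_pos: [0.7, 0.267, 0.01]
orientation: [0.712, 0.002, 0.702, -0.002]
wrist_force: [0.7, -0.3, -0.3]
finger_gap: 0.0242
```

```bash
bash vm.sh i5
```

```text
[ 0.259  0.761  0.234  1.031 -0.005  0.265] [0.7   0.267 0.01 ] 111.75 0.024209493295389586
xaxis [ 0.014 -0.001 -1.   ] psi 3.1360249523450547
[0.7   0.267 0.01 ] 3.136 0.024209493295389586 111.75
```

Call:
{"fn": "servo_tool", "kwargs": {"moves": [[0,0,0,0,0.6],[0,0,0,0,0.75],[0,0,0,0,1],[-1,0,0,0,1],[-2,0,-0.5,0,1],[-2,0,-2,0,1],[-2.2,0,-2,0,1],[-2.2,0,-2,0,1],[0,0,-2.5,0,1],[0,0,-2.5,0,1]], "grip_force": 30}}

```text
clock: 113.1
tcp_pos: [0.5838, 0.268, 0.105]
orientation: [0.713, 0.002, 0.701, -0.002]
wrist_force: [0.0, -0.1, -0.9]
finger_gap: 0.0122
```

Call:
{"fn": "servo_tool", "kwargs": {"moves": [[0,0,-1.5,0,0.8],[0,0,-0.5,0,0.7],[0,0,0,0,0.685],[0,0,0,0,0.682],[0,0,0,0,0.68],[0,0,0,0,0.678],[0,0,0,0,0.677],[0,0,0,0,0.676],[0,0,0,0,0.675],[0,0,0,0,0.675]], "grip_force": 20}}

```text
clock: 114.35
tcp_pos: [0.5644, 0.268, 0.1029]
orientation: [0.713, 0.002, 0.702, -0.002]
wrist_force: [-0.7, 0.4, -0.2]
finger_gap: 0.0143
```

```bash
bash vm.sh i6
```

```text
[ 0.318  0.46  -0.057  1.039 -0.006  0.323] [0.564 0.268 0.103] 114.35 0.01426170861913715
xaxis [ 0.015 -0.001 -1.   ] psi 3.1359544246671027
[0.5644 0.268  0.1029] 3.136 0.01426170861913715 114.35
```

```bash
python3 - <<'E'
from h import *
s=optics.read_camera('scene');t=optics.read_camera('top')
cv2.imwrite('pics/z.png',np.hstack([cv2.resize(t['pixels'][150:250,130:250],(480,400),interpolation=2),cv2.resize(s['pixels'][310:390,410:490],(320,320),interpolation=2)]) if 0 else cv2.resize(t['pixels'][150:250,130:250],(480,400),interpolation=2))
print(at((442.5,334.5),s,.077), at((442.5,334.5),s,.074))
E
```

```text
[0.7067984  0.26244274 0.077     ] [0.70371042 0.26175244 0.074     ]
```

```bash
python3 - <<'E'
from plan import *
s=optics.read_camera('scene');t=optics.read_camera('top')
print(at((185.6,173.2),t,.078),tri([ray((185.6,173.2),t),ray((442.5,334.5),s)]))
plan([(.60,.262,.14,3.12,2,.3),(.704,.262,.14,3.12,5,.3),(.704,.262,.052,3.12,8,.3)])
E
```

```text
[0.70969831 0.26848921 0.078     ] [0.70991195 0.26553441 0.08114805]
[[-1.9, -0.3, 1.8, 0.01, 0.3], [-1.8, -0.3, 1.8, 0.01, 0.3], [-0.0, 0.1, 2.1, -0.0, 0.3], [-0.0, 0.1, 2.1, -0.0, 0.3], [-0.0, 0.0, 2.1, -0.0, 0.3], [-0.0, 0.1, 2.0, -0.0, 0.3], [-0.0, 0.0, 2.1, -0.0, 0.3], [1.1, 0.0, -0.0, -0.0, 0.3], [1.1, 0.0, -0.0, -0.0, 0.3], [1.1, 0.0, -0.0, -0.0, 0.3]]
[[1.1, 0.0, -0.0, -0.0, 0.3], [1.1, 0.0, -0.0, -0.0, 0.3], [1.1, 0.0, -0.0, -0.0, 0.3], [1.1, 0.0, -0.0, -0.0, 0.3], [1.1, 0.0, -0.0, -0.0, 0.3]]
end [0.7043 0.2619 0.0518] 3.116 15
```

Call:
{"fn": "servo_tool", "kwargs": {"moves": [[-1.7,-0.1,1.6,0.01,0.2],[-1.5,0,2,0,0.2],[0,0,2.2,0,0.2],[0,0,2.2,0,0.2],[0,0,2.2,0,0.2],[0,0,2.2,0,0.2],[0,0,1.9,0,0.2],[1,0.0,0,0,0.2],[1.4,0,0,0,0.2],[1,0.0,0,0,0.2]]}}

```text
clock: 115.9
tcp_pos: [0.7058, 0.2648, 0.1011]
orientation: [0.712, 0.005, 0.703, -0.006]
wrist_force: [0.3, 0.0, -0.9]
finger_gap: 0.0341
```

```bash
python3 look.py j1
```

```text
[0.7058 0.2648 0.1011] 3.126 0.03410610157312295 115.9
```

Call:
{"fn": "servo_tool", "kwargs": {"moves": [[1,0.1,0.2,0,0.2],[1.3,0.1,0,0,0.2],[1.3,0,0,0,0.2],[1.2,0,0,0,0.2],[0,0,0,0,0.4],[0,0,0,0,0.7],[0,0,0,0,1],[0,0,0,0,1],[-1,0.0,0,0,1],[-1.5,0,0,0,1]], "grip_force": 60}}

```text
clock: 117.25
tcp_pos: [0.7095, 0.2667, 0.0806]
orientation: [0.712, 0.005, 0.702, -0.006]
wrist_force: [-0.8, 0.4, -1.3]
finger_gap: 0.0126
```

Call:
{"fn": "servo_tool", "kwargs": {"moves": [[-1,0,-1,0,1],[0,0,-2,0,1],[0,0,-2.5,0,1],[0,0,-2.5,0,1],[0,0,-2.5,0,1],[0,0,-2.5,0,1],[0,0,-2,0,1],[0,0,-0.6,0,1],[0,0.0,0,0,1],[0,0,0,0,1]], "grip_force": 60}}

```text
clock: 118.5
tcp_pos: [0.5546, 0.2693, 0.088]
orientation: [0.713, 0.005, 0.701, -0.006]
wrist_force: [0.8, 0.3, -1.3]
finger_gap: 0.0127
```

```bash
bash vm.sh j2
```

```text
[ 0.325  0.456 -0.104  0.996 -0.006  0.341] [0.555 0.269 0.088] 118.5 0.012709370979244482
xaxis [ 0.016 -0.001 -1.   ] psi 3.125614033130748
[0.5546 0.2693 0.088 ] 3.126 0.012709370979244482 118.5
```

Call:
{"fn": "servo_tool", "kwargs": {"moves": [[1,0,0.1,0,1],[1.2,0,0,0,1],[0.9,0,0,0,1],[0.2,0,0,0,0.7],[0,0,0,0,0.66],[0,0,0,0,0.5],[-1.5,0,0,0,0.3],[-2.5,0,0,0,0.2],[-2,1.5,0,0,0.2],[0,2.5,0,0,0.2]], "grip_force": 60}}

```text
clock: 119.85
tcp_pos: [0.5565, 0.3101, 0.117]
orientation: [0.714, 0.006, 0.7, -0.006]
wrist_force: [0.4, 0.6, -0.4]
finger_gap: 0.0343
```

Call:
{"fn": "servo_tool", "kwargs": {"moves": [[0,2,0.1,0,0.2],[0,1.2,0.1,0,0.2],[0,0,0,0,0.2],[0,0,0,0,0.2],[0,0,0,0,0.2],[0,0,0,0,0.2],[0,0,0,0,0.2],[0,0,0,0,0.2],[0,0,0,0,0.2],[0,0,0,0,0.2]]}}

```text
clock: 121.1
tcp_pos: [0.5573, 0.3412, 0.1146]
orientation: [0.712, 0.005, 0.702, -0.006]
wrist_force: [-0.1, -0.1, -0.1]
finger_gap: 0.0343
```

```bash
bash vm.sh k1; python3 - <<'E'
from plan import *
plan([(.5585,.3416,.055,3.17,8,.2)])
E
```

```text
[ 0.43   0.506  0.047  1.099 -0.007  0.446] [0.557 0.341 0.115] 121.1 0.034313166361348645
xaxis [ 0.015 -0.001 -1.   ] psi 3.1258966558391656
[0.5573 0.3412 0.1146] 3.126 0.034313166361348645 121.1
[[0.7, 0.0, 0.0, -0.01, 0.2], [0.8, 0.0, 0.0, -0.0, 0.2], [0.7, 0.0, 0.0, -0.01, 0.2], [0.8, 0.0, 0.0, -0.0, 0.2], [0.7, 0.0, 0.0, -0.01, 0.2], [0.8, 0.0, 0.0, -0.0, 0.2], [0.7, 0.0, 0.1, -0.01, 0.2], [0.8, 0.0, 0.0, -0.0, 0.2]]
end [0.5583 0.3412 0.0546] 3.166 8
```

Call:
{"fn": "servo_tool", "kwargs": {"moves": [[0.8,0,0.1,-0.02,0.2],[1,0,0,-0.02,0.2],[1.2,0,0,-0.02,0.2],[1.2,0,0,0,0.2],[1.2,0,0,0,0.2],[0.7,0,0,0,0.2],[0,0,0,0,0.4],[0,0,0,0,0.7],[0,0,0,0,1],[0,0,0,0,1]], "grip_force": 60}}

```text
clock: 122.45
tcp_pos: [0.5594, 0.3412, 0.0539]
orientation: [0.712, -0.016, 0.701, 0.015]
wrist_force: [-0.6, -0.2, -1.3]
finger_gap: 0.0129
```

Call:
{"fn": "servo_tool", "kwargs": {"moves": [[-0.5,0,0,0,1],[-1.2,0,0,0,1],[-1.5,0,0,0,1],[-1.5,0,0,0,1],[-1.5,0,0,0,1],[-1.5,0,0,0,1],[-1,0,0,0,1],[0,0,0,0,1],[0,0,0,0,1],[0,0,0,0,1]]}}

```text
clock: 123.7
tcp_pos: [0.5574, 0.341, 0.1397]
orientation: [0.712, -0.016, 0.702, 0.015]
wrist_force: [0.2, 0.5, -1.8]
finger_gap: 0.013
```

```bash
bash vm.sh k2; python3 - <<'E'
from h import *
t=optics.read_camera('top');cv2.imwrite('pics/t4.png',cv2.resize(t['pixels'][220:320,280:400],None,fx=6,fy=6,interpolation=cv2.INTER_CUBIC))
E
```

```text
[ 0.43   0.493  0.089  1.155 -0.007  0.385] [0.557 0.341 0.14 ] 123.7 0.013015127687508298
xaxis [ 0.014 -0.002 -1.   ] psi -3.0972689419385837
[0.5574 0.341  0.1397] -3.097 0.013015127687508298 123.7
```

```bash
python3 - <<'E'
from plan import *
p,psi=cur();psi%=2*np.pi
plan([(.6093,-.0853,.14,2.927,16,1),(.6093,-.0853,.10,2.927,4,1)],p,psi)
E
```

```text
[[0.0, -2.7, 0.2, 0.02, 1], [0.0, -2.7, 0.3, 0.02, 1], [0.0, -2.7, 0.3, 0.02, 1], [0.0, -2.7, 0.4, 0.02, 1], [0.0, -2.6, 0.4, 0.01, 1], [0.0, -2.6, 0.4, 0.02, 1], [0.0, -2.6, 0.5, 0.01, 1], [0.0, -2.6, 0.5, 0.02, 1], [0.0, -2.6, 0.6, 0.01, 1], [0.0, -2.6, 0.6, 0.02, 1]]
[[0.0, -2.6, 0.7, 0.01, 1], [0.0, -2.6, 0.7, 0.02, 1], [0.0, -2.6, 0.7, 0.01, 1], [0.0, -2.6, 0.7, 0.02, 1], [0.0, -2.6, 0.8, 0.01, 1], [0.0, -2.6, 0.9, 0.02, 1], [1.0, 0.0, -0.0, -0.0, 1], [1.0, 0.0, -0.0, -0.0, 1], [1.0, 0.0, -0.0, -0.0, 1], [1.0, 0.0, -0.0, -0.0, 1]]
end [ 0.6096 -0.0858  0.1   ] 2.926 20
```

Call:
{"fn": "servo_tool", "kwargs": {"moves": [[-0.3,-2,0.2,0.02,1],[0.0,-2.7,0.3,0.02,1],[0.0,-2.8,0.3,0.02,1],[0.0,-2.8,0.4,0.02,1],[0.0,-2.8,0.4,0.01,1],[0.0,-2.8,0.4,0.02,1],[0.0,-2.8,0.5,0.01,1],[0.0,-2.7,0.5,0.02,1],[0.0,-2.7,0.6,0.01,1],[0.0,-2.7,0.6,0.02,1]]}}

```text
clock: 125.1
tcp_pos: [0.5893, 0.0696, 0.1446]
orientation: [0.711, 0.045, 0.7, -0.045]
wrist_force: [0.4, -0.1, -1.7]
finger_gap: 0.0129
```

Call:
{"fn": "servo_tool", "kwargs": {"moves": [[0.0,-2.6,0.7,0.01,1],[0.0,-2.6,0.7,0.02,1],[0.0,-2.6,0.7,0.01,1],[0.0,-2.6,0.7,0.02,1],[0.0,-2.4,0.8,0.01,1],[0.0,-2,0.9,0.02,1],[1.0,0.0,0,0,1],[1.2,0.0,0,0,1],[1.1,0.0,0,0,0.8],[0.5,0.0,0,0,0.72]]}}

```text
clock: 126.35
tcp_pos: [0.6101, -0.0808, 0.1053]
orientation: [0.708, 0.076, 0.698, -0.075]
wrist_force: [0.0, -0.4, -1.4]
finger_gap: 0.013
```

```bash
bash v.sh k3; python3 - <<'E'
from plan import *
p,psi=cur()
a=-.216;M=np.array([[np.cos(a),-np.sin(a)],[np.sin(a),np.cos(a)]]);print('tray frame',M.T@(p[:2]-[.515,-.0953]))
E
```

```text
[-0.264  0.442 -0.08   1.037  0.003 -0.049] [ 0.61  -0.081  0.105] 126.35 0.013024139266052297
xaxis [ 0.013 -0.    -1.   ] psi 2.927054546423942
[ 0.6101 -0.0808  0.1053] 2.927 0.013024139266052297 126.35
tray frame [0.09009154 0.03431039]
```

Call:
{"fn": "servo_tool", "kwargs": {"moves": [[0.4,-0.2,0,0,0.69],[0.3,-0.2,0,0,0.68],[0.0,0,0,0,0.677],[0.0,0,0,0,0.676],[0.0,0,0,0,0.675],[0.0,0,0,0,0.6745],[0,0.0,0,0,0.674],[0,0.0,0,0,0.6735],[0,0.0,0,0,0.6735],[0,0.0,0,0,0.68]], "grip_force": 20}}

```text
clock: 127.7
tcp_pos: [0.6103, -0.0857, 0.0998]
orientation: [0.708, 0.076, 0.698, -0.076]
wrist_force: [0.3, 0.9, -0.9]
finger_gap: 0.0139
```

```bash
bash v.sh k4
```

```text
[-0.271  0.446 -0.088  1.022  0.003 -0.056] [ 0.61  -0.086  0.1  ] 127.7 0.013938002057848203
xaxis [ 0.015 -0.001 -1.   ] psi 2.925977609812499
[ 0.6103 -0.0857  0.0998] 2.926 0.013938002057848203 127.7
```

Call:
{"fn": "servo_tool", "kwargs": {"moves": [[0,0,0,0,0.676],[0,0,0,0,0.674],[0.0,0,0,0,0.673],[0.0,0,0,0,0.673],[0.0,0,0,0,0.673],[0.0,0,0,0,0.673],[0,0.0,0,0,0.6725],[0,0.0,0,0,0.6725],[0,0.0,0,0,0.68],[0,0.0,0,0,0.7]], "grip_force": 20}}

```text
clock: 129.05
tcp_pos: [0.6103, -0.0858, 0.0999]
orientation: [0.708, 0.076, 0.698, -0.076]
wrist_force: [-0.0, -0.3, 1.8]
finger_gap: 0.0128
```

```bash
bash v.sh k5
```

```text
[-0.271  0.446 -0.088  1.022  0.003 -0.056] [ 0.61  -0.086  0.1  ] 129.05 0.012815485259427372
xaxis [ 0.015 -0.001 -1.   ] psi 2.925974152234668
[ 0.6103 -0.0858  0.0999] 2.926 0.012815485259427372 129.05
```

```bash
python3 - <<'E'
from plan import *
w=optics.read_camera('wrist');s=optics.read_camera('scene')
cv2.imwrite('pics/z.png',cv2.resize(s['pixels'][200:290,220:330],(660,540),interpolation=2))
T=tri([ray((319,363),w),ray((249.2,236.5),s)]);print(T,proj(T,w),proj(T,s),cur())
E
```

```text
[ 0.64781357 -0.09191368  0.07678013] [321.241948   360.90936659] [248.33649179 236.16604262] (array([ 0.61024564, -0.08575343,  0.09978519]), np.float64(2.92595925202165))
```

```bash
cat plan.py st.py; python3 - <<'E'
from plan import *
p,psi=cur();print(p,psi)
plan([(.610,-.0858,.115,psi,1,.3),(.640,-.0905,.115,psi,2,.3),(.6425,-.0908,.047,psi,4,.3),(.6425,-.0908,.047,psi,3,.75)],p,psi)
E
```

```text
from h import *
import json
def cur():
    st=env.get_state(); w,x,y,z=st['orientation']; M=R.from_quat([x,y,z,w]).as_matrix()
    # yaw psi: tool y = -(scoop y) ; psi=0 => tool y=(0,-1)
    psi=np.arctan2(M[0,1],-M[1,1]); return np.array(st['tcp_pos']),psi
def plan(wps,p=None,psi=None):
    """wps: list of (x,y,z,psi,nrows,closure). prints rows"""
    if p is None: p,psi=cur()
    p=p.copy()
    rows=[]
    for x,y,z,ps,n,g in wps:
        T=np.array([x,y,z])
        for i in range(n):
            d=(T-p)/(n-i); dps=(ps-psi)/(n-i)
            psi2=psi
            ty=np.array([np.sin(psi),-np.cos(psi),0]); tz=np.array([-np.cos(psi),-np.sin(psi),0])
            r=[round(-d[2]*100,1),round(d@ty*100,1),round(d@tz*100,1),round(-dps,2),g]
            p=p+(-r[0]*np.array([0,0,1])+r[1]*ty+r[2]*tz)/100; psi=psi-r[3]
            rows.append(r)
    for i in range(0,len(rows),10): print(json.dumps(rows[i:i+10]))
    print('end',np.round(p,4),round(psi,3),len(rows))
from plan import *
np.set_printoptions(precision=3,suppress=True)
s=env.get_state(); print(s['joint_pos'],s['tcp_pos'],s['clock'],s['finger_gap']); w,x,y,z=s['orientation'];M=R.from_quat([x,y,z,w]).as_matrix();print('xaxis',M[:,0],'psi',cur()[1])
[ 0.61024564 -0.08575343  0.09978519] 2.92595925202165
[[-1.5, -0.0, -0.0, -0.0, 0.3], [-0.0, 0.1, 1.5, -0.0, 0.3], [-0.0, 0.1, 1.5, -0.0, 0.3], [1.7, -0.0, 0.1, -0.0, 0.3], [1.7, -0.0, 0.1, -0.0, 0.3], [1.7, -0.0, 0.0, -0.0, 0.3], [1.7, -0.0, 0.1, -0.0, 0.3], [-0.0, -0.0, -0.0, -0.0, 0.75], [-0.0, -0.0, -0.0, -0.0, 0.75], [-0.0, -0.0, -0.0, -0.0, 0.75]]
end [ 0.6429 -0.0909  0.0468] 2.926 10
```

```bash
bash v.sh y1; ls -la pics/z.png
```

```text
[-0.271  0.446 -0.088  1.022  0.003 -0.056] [ 0.61  -0.086  0.1  ] 129.25 0.012841468625706391
xaxis [ 0.015 -0.001 -1.   ] psi 2.92595925202165
[ 0.6102 -0.0858  0.0998] 2.926 0.012841468625706391 129.25
-rw-r--r-- 1 agent agent 373657 Dec  7 04:36 pics/z.png
```

View pics/z.png

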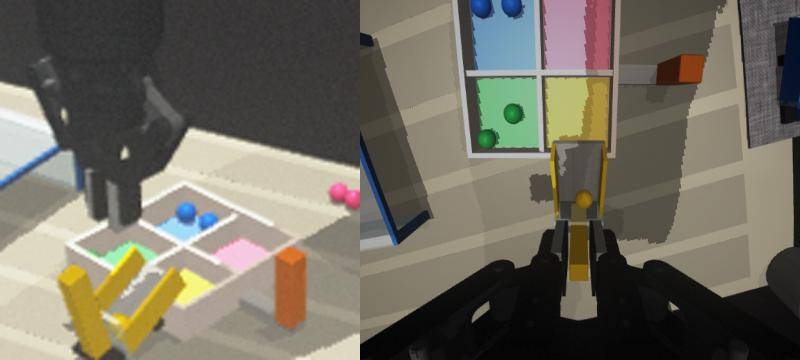

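Call:
{"fn": "servo_tool", "kwargs": {"moves": [[-1.5,0,0,0,0.3],[0,0.1,1.5,0,0.3],[0,0.1,1.5,0,0.3],[1.7,0,0.1,0,0.3],[1.7,0,0.1,0,0.3],[1.7,0,0.1,0,0.3],[1.7,0,0.1,0,0.3],[0,0,0,0,0.75],[0,0,0,0,0.75],[0,0,0,0,0.75]], "grip_force": 60}}

```text
clock: 130.6
tcp_pos: [0.6451, -0.0912, 0.0479]
orientation: [0.709, 0.076, 0.697, -0.076]
wrist_force: [-0.4, -0.2, -1.6]
finger_gap: 0.0132
```

```bash
bash v.sh y2
```

```text
[-0.265  0.55  -0.054  0.951  0.003 -0.049] [ 0.645 -0.091  0.048] 130.6 0.013220246625499086
xaxis [ 0.016 -0.001 -1.   ] psi 2.9259742773530024
[ 0.6451 -0.0912  0.0479] 2.926 0.013220246625499086 130.6
```

View pics/z.png

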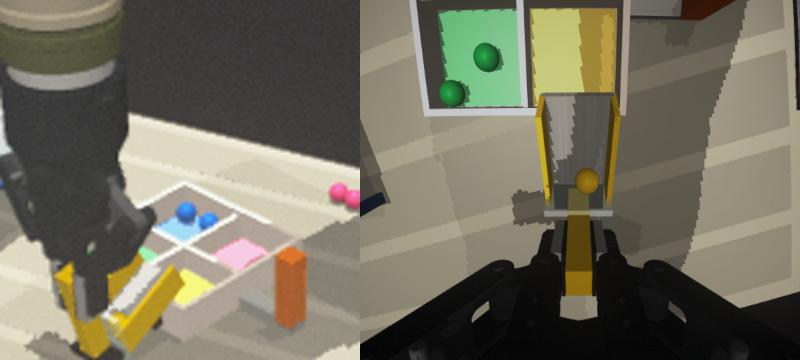

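Call:
{"fn": "servo_tool", "kwargs": {"moves": [[-1.0,0,0,0,0.75],[-1.8,0,0,0,0.75],[-1.8,0,0,0,0.75],[-1.8,0,-0.4,0,0.75],[-0.4,0,-0.8,0,0.75],[0,0,-1.2,0,0.75],[0,0,-1.2,0,0.75],[0,0,-0.8,0,0.75],[0,0,-0.4,0,0.75],[0,0,0,0,0.75]], "grip_force": 60}}

```text
clock: 131.95
tcp_pos: [0.5966, -0.0807, 0.1145]
orientation: [0.708, 0.076, 0.698, -0.076]
wrist_force: [0.1, 0.1, -0.6]
finger_gap: 0.013
```

Call:
{"fn": "servo_tool", "kwargs": {"moves": [[0,0,0,0,0.69],[0,0,0,0,0.68],[0,0,0,0,0.677],[0,0,0,0,0.676],[0,0,0,0,0.675],[0,0,0,0,0.675],[0,0,0,0,0.675],[0,0,0,0,0.69],[0,0,0,0,0.7],[0,0,0,0,0.7]], "grip_force": 20}}

```text
clock: 133.2
tcp_pos: [0.5967, -0.0808, 0.1146]
orientation: [0.708, 0.076, 0.698, -0.076]
wrist_force: [-0.7, -0.4, -2.0]
finger_gap: 0.0137
```

```bash
bash v.sh y3
```

```text
[-0.269  0.41  -0.106  1.04   0.003 -0.054] [ 0.597 -0.081  0.115] 133.2 0.01366655653167677
xaxis [ 0.015 -0.001 -1.   ] psi 2.9260020393996764
[ 0.5967 -0.0808  0.1146] 2.926 0.01366655653167677 133.2
```

View pics/z.png

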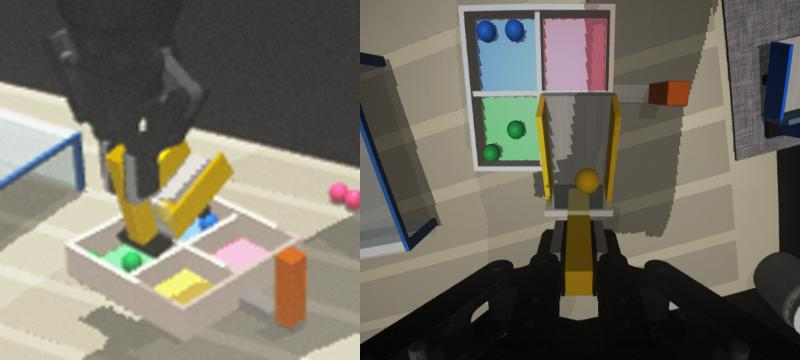

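Call:
{"fn": "servo_tool", "kwargs": {"moves": [[0,0,0,0,0.68],[0,0,0,0,0.676],[0,0,0,0,0.6745],[0,0,0,0,0.674],[0,0,0,0,0.674],[0,0,0,0,0.6735],[0,0,0,0,0.6735],[0,0,0,0,0.6735],[0,0,0,0,0.7],[0,0,0,0,0.7]], "grip_force": 20}}

```text
clock: 134.55
tcp_pos: [0.5968, -0.0808, 0.1145]
orientation: [0.708, 0.076, 0.698, -0.076]
wrist_force: [1.2, -1.0, -1.7]
finger_gap: 0.0138
```

```bash
bash v.sh y4
```

```text
[-0.269  0.41  -0.106  1.04   0.003 -0.054] [ 0.597 -0.081  0.115] 134.55 0.013755096944694714
xaxis [ 0.015 -0.001 -1.   ] psi 2.9259098976347175
[ 0.5968 -0.0808  0.1145] 2.926 0.013755096944694714 134.55
```

View pics/z.png

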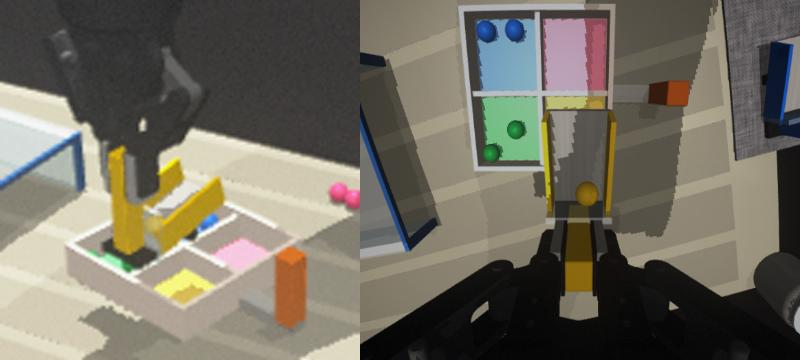

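Call:
{"fn": "servo_tool", "kwargs": {"moves": [[0,0,0,0,0.68],[0,0,0,0,0.676],[0,0,0,0,0.6745],[0,0,0,0,0.674],[0,0,0,0,0.6735],[0,0,0,0,0.6735],[0,0,0,0,0.6735],[0,0,0,0,0.6735],[0,0,0,0,0.7],[0,0,0,0,0.7]], "grip_force": 20}}

```text
clock: 135.9
tcp_pos: [0.5967, -0.0808, 0.1145]
orientation: [0.708, 0.076, 0.698, -0.076]
wrist_force: [0.4, -0.4, -1.0]
finger_gap: 0.0135
```

```bash
bash v.sh y5
```

```text
[-0.269  0.41  -0.106  1.04   0.003 -0.054] [ 0.597 -0.081  0.115] 135.9 0.01353705405493665
xaxis [ 0.015 -0.001 -1.   ] psi 2.925956330776267
[ 0.5967 -0.0808  0.1145] 2.926 0.01353705405493665 135.9
```

View pics/z.png

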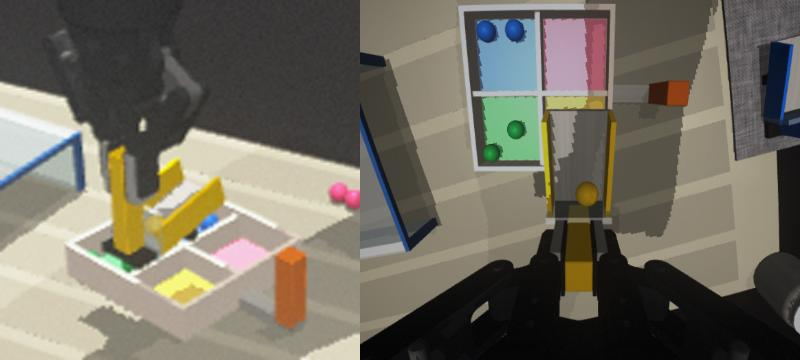

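Call:
{"fn": "servo_tool", "kwargs": {"moves": [[0,0,0,0,0.68],[0,0,0,0,0.675],[0,0,0,0,0.674],[0,0,0,0,0.6735],[0,0,0,0,0.673],[0,0,0,0,0.673],[0,0,0,0,0.673],[0,0,0,0,0.6735],[0,0,0,0,0.7],[0,0,0,0,0.7]], "grip_force": 20}}

```text
clock: 137.25
tcp_pos: [0.5967, -0.0808, 0.1145]
orientation: [0.708, 0.076, 0.698, -0.076]
wrist_force: [-0.3, 0.6, -0.8]
finger_gap: 0.0134
```

```bash
bash v.sh y6
```

```text
[-0.269  0.41  -0.106  1.04   0.003 -0.054] [ 0.597 -0.081  0.115] 137.25 0.013416439929601193
xaxis [ 0.015 -0.001 -1.   ] psi 2.9259406315028156
[ 0.5967 -0.0808  0.1145] 2.926 0.013416439929601193 137.25
```

View pics/z.png

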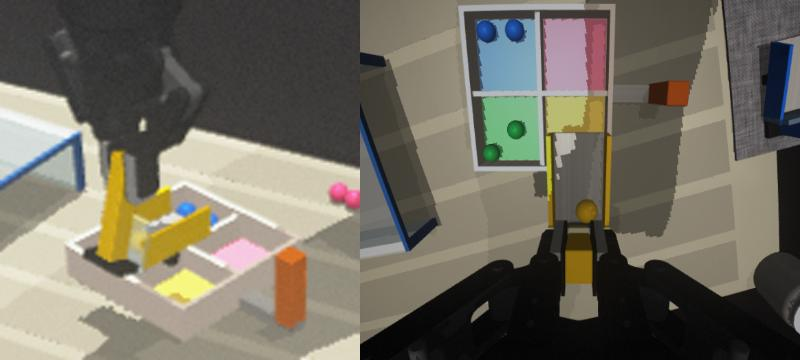

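Call:
{"fn": "servo_tool", "kwargs": {"moves": [[0,0,0,0,0.68],[0,0,0,0,0.675],[0,0,0,0,0.674],[0,0,0,0,0.6735],[0,0,0,0,0.673],[0,0,0,0,0.673],[0,0,0,0,0.673],[0,0,0,0,0.673],[0,0,0,0,0.7],[0,0,0,0,0.7]], "grip_force": 20}}

```text
clock: 138.6
tcp_pos: [0.5967, -0.0808, 0.1146]
orientation: [0.708, 0.076, 0.698, -0.076]
wrist_force: [0.3, 0.2, -0.8]
finger_gap: 0.0133
```

```bash
bash v.sh y7
```

```text
[-0.269  0.41  -0.106  1.04   0.003 -0.054] [ 0.597 -0.081  0.115] 138.6 0.013342802828289082
xaxis [ 0.015 -0.001 -1.   ] psi 2.92599852041145
[ 0.5967 -0.0808  0.1146] 2.926 0.013342802828289082 138.6
```

View pics/z.png

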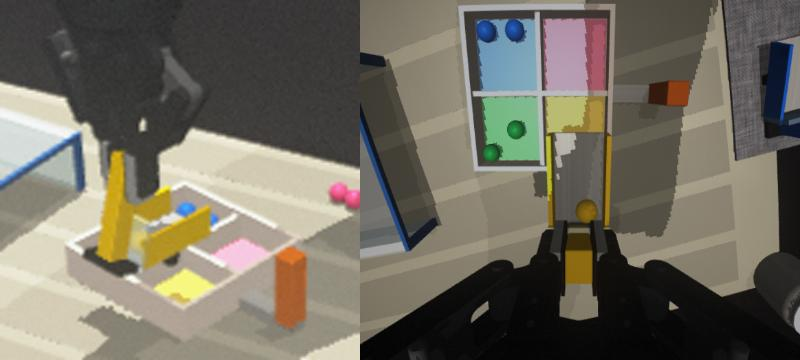

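Call:
{"fn": "servo_tool", "kwargs": {"moves": [[0,0,0.6,0,0.7],[0,0,0.6,0,0.7],[0,0,0,0,0.68],[0,0,0,0,0.675],[0,0,0,0,0.6735],[0,0,0,0,0.673],[0,0,0,0,0.6727],[0,0,0,0,0.6727],[0,0,0,0,0.7],[0,0,0,0,0.7]], "grip_force": 20}}

```text
clock: 139.95
tcp_pos: [0.6085, -0.0834, 0.1147]
orientation: [0.708, 0.076, 0.698, -0.076]
wrist_force: [0.0, -0.5, -0.9]
finger_gap: 0.0137
```

```bash
bash v.sh y8
```

```text
[-0.268  0.431 -0.072  1.053  0.003 -0.053] [ 0.608 -0.083  0.115] 139.95 0.01374932884992371
xaxis [ 0.015 -0.001 -1.   ] psi 2.925924299207245
[ 0.6085 -0.0834  0.1147] 2.926 0.01374932884992371 139.95
```

View pics/z.png

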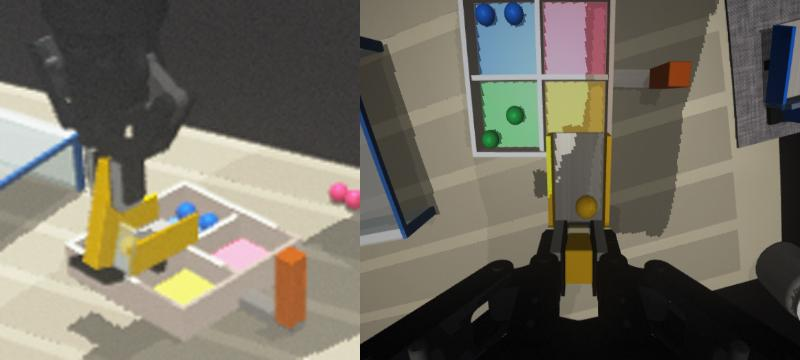

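Call:
{"fn": "servo_tool", "kwargs": {"moves": [[0,0,0.9,0,0.72],[0,0,1.5,0,0.72],[0,0,1.5,0,0.72],[0,0,1.5,0,0.72],[0,0,0.8,0,0.72],[0,0,0,0,0.72],[0,0,-2.8,0,0.72],[0,0,-2.8,0,0.72],[0,0,0,0,0.72],[0,0,0,0,0.72]], "grip_force": 40}}

```text
clock: 141.3
tcp_pos: [0.6148, -0.0848, 0.1154]
orientation: [0.709, 0.076, 0.697, -0.076]
wrist_force: [0.6, -0.1, -0.9]
finger_gap: 0.0134
```

```bash
bash v.sh y9
```

```text
[-0.268  0.442 -0.054  1.059  0.003 -0.052] [ 0.615 -0.085  0.115] 141.3 0.013389282468207536
xaxis [ 0.016 -0.001 -1.   ] psi 2.9259513619102573
[ 0.6148 -0.0848  0.1154] 2.926 0.013389282468207536 141.3
```

View pics/z.png

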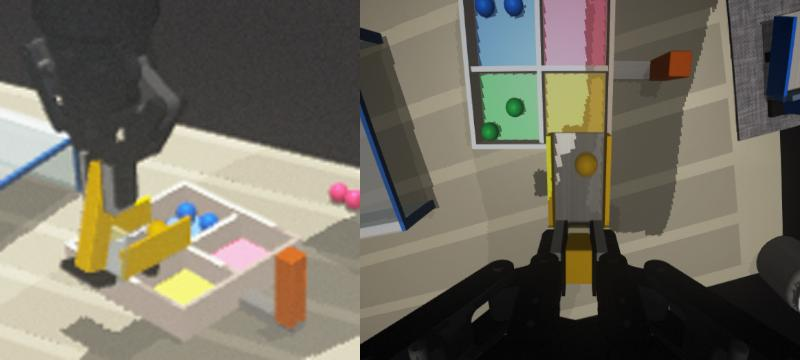

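```bash
bash v.sh ya; python3 st.py
```

```text
[-0.268  0.443 -0.053  1.059  0.003 -0.052] [ 0.615 -0.085  0.115] 141.4 0.013383452315047287
xaxis [ 0.016 -0.001 -1.   ] psi 2.9259442947502503
[ 0.6152 -0.0849  0.1152] 2.926 0.013383452315047287 141.4
[-0.268  0.443 -0.053  1.059  0.003 -0.052] [ 0.615 -0.085  0.115] 141.5 0.01342603903518857
xaxis [ 0.016 -0.001 -1.   ] psi 2.9259346344833213
```

View pics/z.png

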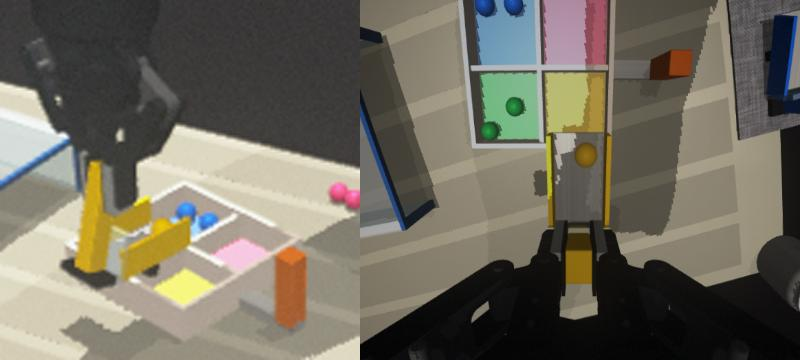

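Call:
{"fn": "servo_tool", "kwargs": {"moves": [[0,0,0,0,0.72],[0,0,0,0,0.72],[0,0,0,0,0.72],[0,0,0,0,0.72],[0,0,0,0,0.72],[0,0,0,0,0.72],[0,0,0,0,0.72],[0,0,0,0,0.72],[0,0,0,0,0.72],[0,0,0,0,0.72]], "grip_force": 40}}

```text
clock: 142.75
tcp_pos: [0.6143, -0.0846, 0.1148]
orientation: [0.708, 0.076, 0.698, -0.076]
wrist_force: [0.2, -0.9, -0.8]
finger_gap: 0.0134
```

```bash
bash v.sh yb
```

```text
[-0.268  0.442 -0.055  1.059  0.003 -0.052] [ 0.614 -0.085  0.115] 142.75 0.013371302231739513
xaxis [ 0.015 -0.001 -1.   ] psi 2.9259207763999626
[ 0.6143 -0.0846  0.1148] 2.926 0.013371302231739513 142.75
```

View pics/z.png

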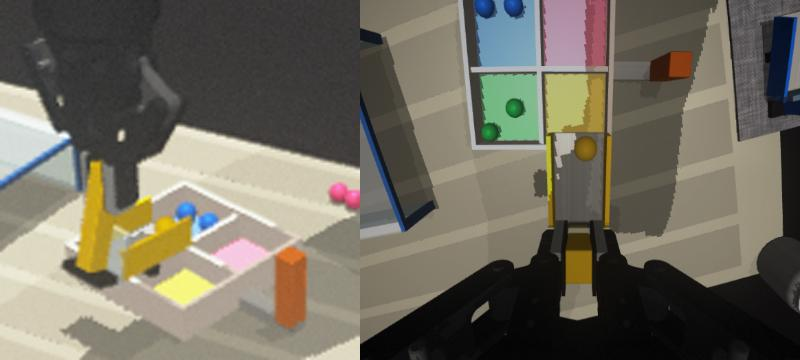

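```bash
python3 - <<'E'
from h import *
b=optics.read_camera('wrist');a=optics.read_camera('scene')
P=tri([ray((285.2,219.8),a),ray((329.1,195.8),b)]);print(P)
d=P[:2]-np.array([.515,-.0953]);print(d@[.977,-.214],d@[.214,.977])
E
```

```text
[ 0.57313141 -0.06908587  0.07493113]
0.05118456017236108 0.03805132472053263
```

Call:
{"fn": "servo_tool", "kwargs": {"moves": [[0,0,-0.5,0,0.72],[0,0,-0.5,0,0.7],[0,0,0,0,0.68],[0,0,0,0,0.675],[0,0,0,0,0.6735],[0,0,0,0,0.673],[0,0,0,0,0.6725],[0,0,0,0,0.6725],[0,0,0,0,0.7],[0,0,0,0,0.7]], "grip_force": 20}}

```text
clock: 144.4
tcp_pos: [0.6047, -0.0825, 0.1148]
orientation: [0.708, 0.076, 0.698, -0.076]
wrist_force: [-0.4, 0.2, 0.7]
finger_gap: 0.0129
```

```bash
bash v.sh yc
```

```text
[-0.269  0.424 -0.083  1.048  0.003 -0.053] [ 0.605 -0.083  0.115] 144.4 0.012930555495230927
xaxis [ 0.015 -0.001 -1.   ] psi 2.9259521434505027
[ 0.6047 -0.0825  0.1148] 2.926 0.012930555495230927 144.4
```

View pics/z.png

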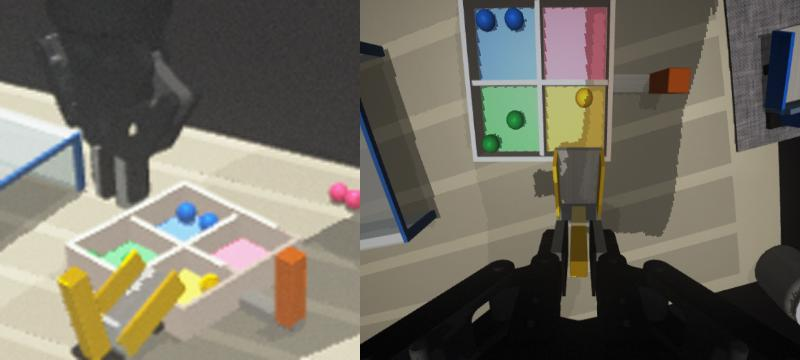

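Call:
{"fn": "servo_tool", "kwargs": {"moves": [[-0.2,0,0,0,0.3],[0,0,1.8,0,0.3],[0,0,1.8,0,0.3],[1.7,0,0,0,0.3],[1.7,0,0,0,0.3],[1.7,0,0,0,0.3],[1.7,0,0,0,0.3],[0.1,0,0,0,0.75],[0,0,0,0,0.75],[0,0,0,0,0.75]], "grip_force": 60}}

```text
clock: 145.75
tcp_pos: [0.6413, -0.0904, 0.0489]
orientation: [0.709, 0.076, 0.697, -0.076]
wrist_force: [0.4, 0.4, -0.9]
finger_gap: 0.013
```

```bash
python3 - <<'E'
from plan import *
p,psi=cur();print(p,psi,env.get_state()['finger_gap'])
plan([(p[0],p[1],.165,psi,4,.75),(.545,.341,.165,3.1416,14,.75),(.545,.341,.085,3.1416,2,.75)],p,psi)
E
```

```text
[ 0.64125978 -0.09037777  0.04889531] 2.9259891695125453 0.0129867518529019
[[-2.9, 0.0, 0.0, -0.0, 0.75], [-2.9, 0.0, 0.0, -0.0, 0.75], [-2.9, 0.0, 0.0, -0.0, 0.75], [-2.9, 0.0, 0.0, -0.0, 0.75], [-0.0, 2.9, -1.3, -0.02, 0.75], [-0.0, 2.9, -1.3, -0.02, 0.75], [-0.0, 2.9, -1.2, -0.01, 0.75], [-0.0, 2.9, -1.2, -0.02, 0.75], [-0.0, 2.9, -1.1, -0.01, 0.75], [-0.0, 3.0, -1.1, -0.02, 0.75]]
[[-0.0, 3.0, -1.0, -0.01, 0.75], [-0.0, 3.0, -1.0, -0.02, 0.75], [-0.0, 3.0, -1.0, -0.01, 0.75], [-0.0, 3.0, -0.9, -0.02, 0.75], [-0.0, 3.0, -0.9, -0.01, 0.75], [-0.0, 3.1, -0.8, -0.02, 0.75], [-0.0, 3.1, -0.8, -0.01, 0.75], [-0.0, 3.0, -0.7, -0.02, 0.75], [4.0, 0.0, -0.0, 0.0, 0.75], [4.0, 0.0, -0.0, 0.0, 0.75]]
end [0.5453 0.3407 0.0849] 3.146 20
```

Call:
{"fn": "servo_tool", "kwargs": {"moves": [[-2.9,0,0,0,0.75],[-2.9,0,0,0,0.75],[-2.9,0,0,0,0.75],[-2.9,0,0,0,0.75],[0,2.9,-1.3,-0.02,0.75],[0,2.9,-1.3,-0.02,0.75],[0,2.9,-1.2,-0.01,0.75],[0,2.9,-1.2,-0.02,0.75],[0,2.9,-1.1,-0.01,0.75],[0,3.0,-1.1,-0.02,0.75]]}}

```text
clock: 147.0
tcp_pos: [0.5982, 0.0956, 0.1643]
orientation: [0.712, 0.041, 0.7, -0.041]
wrist_force: [0.2, 0.6, -0.4]
finger_gap: 0.0129
```

Call:
{"fn": "servo_tool", "kwargs": {"moves": [[0,3.0,-1.0,-0.01,0.75],[0,3.0,-1.0,-0.02,0.75],[0,3.0,-1.0,-0.01,0.75],[0,3.0,-0.9,-0.02,0.75],[0,3.0,-0.9,-0.01,0.75],[0,3.1,-0.8,-0.02,0.75],[0,3.1,-0.8,-0.01,0.75],[0,3.0,-0.3,-0.02,0.75],[2.8,0,0,0,0.75],[2.8,0,0,0,0.75]]}}

```text
clock: 148.25
tcp_pos: [0.5484, 0.3419, 0.107]
orientation: [0.713, -0.002, 0.701, 0.002]
wrist_force: [0.3, 0.2, -0.4]
finger_gap: 0.013
```

```bash
bash vm.sh yd
```

```text
[ 0.437  0.495  0.01   1.07  -0.007  0.431] [0.548 0.342 0.107] 148.25 0.012967770215386894
xaxis [ 0.017  0.    -1.   ] psi -3.1360499919744895
[0.5484 0.3419 0.107 ] -3.136 0.012967770215386894 148.25
```

View pics/z.png

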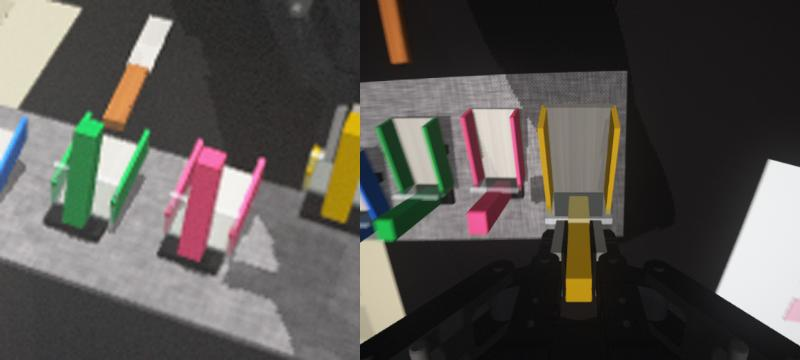

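Call:
{"fn": "servo_tool", "kwargs": {"moves": [[1.8,-0.5,0.2,0,0.75],[1.8,0,0,0,0.75],[1.2,0,0,0,0.75],[0.5,0,0,0,0.75],[0,0,0,0,0.675],[0,0,0,0,0.672],[0,0,0,0,0.671],[0,0,0,0,0.66],[0,0,0,0,0.6],[0,0,0,0,0.3]], "grip_force": 20}}

```text
clock: 149.6
tcp_pos: [0.5508, 0.3358, 0.0535]
orientation: [0.712, -0.002, 0.702, 0.001]
wrist_force: [-0.5, -0.1, 0.6]
finger_gap: 0.0299
```

```bash
bash vm.sh ye;python3 - <<'E'
from plan import *
p,psi=cur()
psi%=2*np.pi
plan([(p[0],p[1],.16,psi,5,.3),(.40,-.035,.16,3.1416,15,.3)],p,psi)
t=optics.read_camera('top');cv2.imwrite('pics/ttop.png',t['pixels'])
E
```

```text
[ 0.426  0.536 -0.063  0.959 -0.007  0.422] [0.551 0.336 0.054] 149.6 0.029892137032626602
xaxis [ 0.015 -0.001 -1.   ] psi -3.1372228780046543
[0.5508 0.3358 0.0535] -3.137 0.029892137032626602 149.6
[[-2.1, 0.0, 0.0, -0.0, 0.3], [-2.1, 0.0, 0.0, -0.0, 0.3], [-2.2, 0.0, 0.0, -0.0, 0.3], [-2.1, 0.0, 0.0, -0.0, 0.3], [-2.2, 0.0, 0.0, -0.0, 0.3], [0.0, -2.5, -1.0, 0.0, 0.3], [0.0, -2.5, -1.0, 0.0, 0.3], [0.0, -2.5, -1.0, 0.0, 0.3], [0.0, -2.5, -1.0, 0.0, 0.3], [0.0, -2.5, -1.0, 0.0, 0.3]]
[[0.0, -2.5, -1.0, 0.0, 0.3], [0.0, -2.4, -1.0, 0.0, 0.3], [0.0, -2.5, -1.0, 0.0, 0.3], [0.0, -2.4, -1.0, 0.0, 0.3], [0.0, -2.5, -1.0, 0.0, 0.3], [0.0, -2.4, -1.0, 0.0, 0.3], [0.0, -2.5, -1.1, 0.0, 0.3], [0.0, -2.4, -1.0, 0.0, 0.3], [0.0, -2.5, -1.1, 0.0, 0.3], [0.0, -2.4, -1.0, 0.0, 0.3]]
end [ 0.4004 -0.0349  0.1605] 3.146 20
```

View pics/z.png

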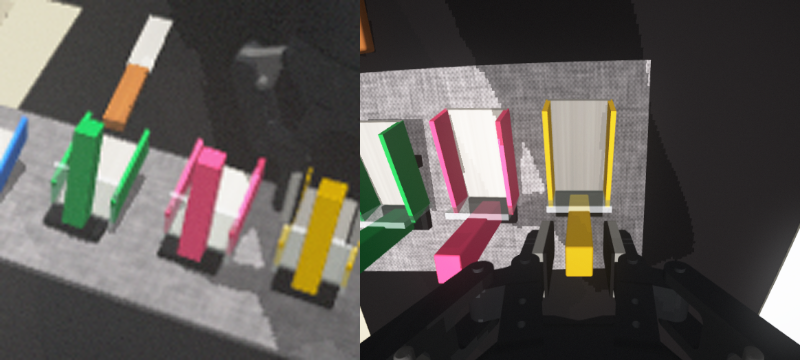

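View pics/ttop.png

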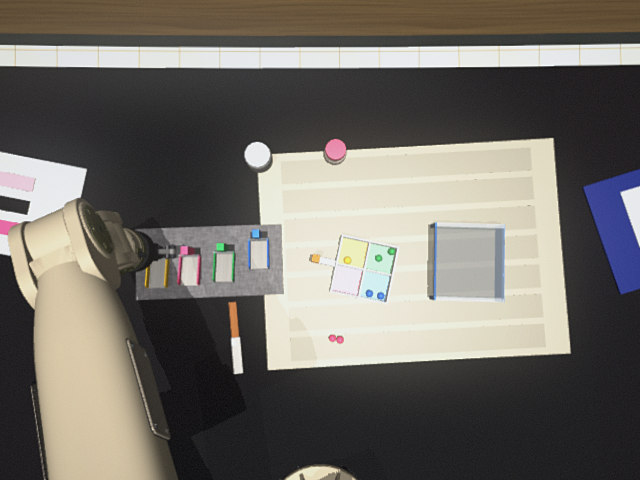

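```bash
cat gb2.py | head -30; python3 - <<'E'
from h import *
t=optics.read_camera('top');s=optics.read_camera('scene')
for c in (t,s):
    hsv=cv2.cvtColor(c['pixels'],cv2.COLOR_BGR2HSV);m=cv2.inRange(hsv,(160,120,90),(179,255,255))
    # region around balls
    u=proj([.370,-.035,.008],c).astype(int);k=np.zeros_like(m);k[u[1]-25:u[1]+25,u[0]-25:u[0]+25]=255;m&=k
    ys,xs=np.nonzero(m);P=np.array([at((x,y),c,.008)[:2] for x,y in zip(xs,ys)]);cc=P.mean(0)
    C=np.cov((P-cc).T);w,v=np.linalg.eigh(C);print(len(xs),cc,np.sqrt(w)*1000,v[:,1],np.arctan2(v[1,1],v[0,1]))
    l=models.pinpoint('ball_pink_a_center',c);print([(at(q['location'],c,.008)[:2],q['conf']) for q in l[:3]])
E
```

```text
from plan import *
def blobs(cam,lo=(50,120,40),hi=(75,255,255),amin=25,amax=900):
    p=optics.read_camera(cam);h=cv2.cvtColor(p['pixels'],cv2.COLOR_BGR2HSV)
    m=cv2.inRange(h,lo,hi);n,l,st,ce=cv2.connectedComponentsWithStats(m)
    out=[(np.round(ce[i],1),st[i,4],np.round(at(ce[i],p,.008)[:2],4)) for i in range(1,n) if amin<=st[i,4]<=amax]
    return p,out
if __name__=='__main__':
  for k in range(2):
    for cam in ('wrist','scene'):
        p,o=blobs(cam);print(cam,env.get_state()['clock']);[print('   ',*x) for x in o]
58 [ 0.36839456 -0.03479708] [3.43061756 8.93636846] [0.2409884 0.970528 ] 1.3274121942679895
[(array([ 0.37000777, -0.0338055 ]), 0.56)]
64 [ 0.37102696 -0.03431422] [4.94427983 9.39519857] [0.43349769 0.90115468] 1.122425818069384
[(array([ 0.3725593 , -0.02615442]), 0.62), (array([0.55910483, 0.12607222]), 0.34)]
```

```bash
python3 - <<'E'
from plan import *
p,psi=cur()
psi%=2*np.pi
plan([(p[0],p[1],.15,psi,4,.3),(.371,-.0345,.13,1.30,16,.3)],p,psi)
E
```

```text
[[-2.4, 0.0, 0.0, -0.0, 0.3], [-2.4, 0.0, 0.0, -0.0, 0.3], [-2.4, 0.0, 0.0, -0.0, 0.3], [-2.5, 0.0, 0.0, -0.0, 0.3], [0.1, -2.3, -1.1, 0.12, 0.3], [0.1, -2.4, -0.9, 0.12, 0.3], [0.1, -2.5, -0.6, 0.11, 0.3], [0.1, -2.6, -0.3, 0.12, 0.3], [0.1, -2.6, 0.0, 0.11, 0.3], [0.1, -2.5, 0.3, 0.12, 0.3]]
[[0.1, -2.5, 0.6, 0.11, 0.3], [0.1, -2.4, 0.9, 0.12, 0.3], [0.2, -2.3, 1.2, 0.11, 0.3], [0.1, -2.1, 1.4, 0.12, 0.3], [0.2, -2.0, 1.7, 0.11, 0.3], [0.1, -1.7, 1.9, 0.12, 0.3], [0.2, -1.5, 2.1, 0.11, 0.3], [0.1, -1.3, 2.2, 0.12, 0.3], [0.2, -1.0, 2.4, 0.11, 0.3], [0.1, -0.8, 2.5, 0.12, 0.3]]
end [ 0.3705 -0.0348  0.1304] 1.296 20
```

Call:
{"fn": "servo_tool", "kwargs": {"moves": [[-2.4,0,0,0,0.3],[-2.4,0,0,0,0.3],[-2.4,0,0,0,0.3],[-2.5,0,0,0,0.3],[0.1,-2.3,-1.1,0.12,0.3],[0.1,-2.4,-0.9,0.12,0.3],[0.1,-2.5,-0.6,0.11,0.3],[0.1,-2.6,-0.3,0.12,0.3],[0.1,-2.6,0,0.11,0.3],[0.1,-2.5,0.3,0.12,0.3]]}}

```text
clock: 151.2
tcp_pos: [0.4803, 0.1971, 0.1436]
orientation: [0.669, 0.244, 0.659, -0.241]
wrist_force: [0.3, -0.4, -0.6]
finger_gap: 0.0297
```

Call:
{"fn": "servo_tool", "kwargs": {"moves": [[0.1,-2.5,0.6,0.11,0.3],[0.1,-2.4,0.9,0.12,0.3],[0.2,-2.3,1.2,0.11,0.3],[0.1,-2.1,1.4,0.12,0.3],[0.2,-2.0,1.7,0.11,0.3],[0.1,-1.7,1.9,0.12,0.3],[0.2,-1.5,2.1,0.11,0.3],[0.1,-1.3,2.2,0.12,0.3],[0.2,-1.0,2.4,0.11,0.3],[0.1,-0.8,2.5,0.12,0.3]]}}

```text
clock: 152.45
tcp_pos: [0.3691, -0.0354, 0.1282]
orientation: [0.429, 0.569, 0.422, -0.56]
wrist_force: [0.4, -0.4, 0.6]
finger_gap: 0.0298
```

```bash
python3 look.py pk; python3 - <<'E'
from gb2 import *
for c in ('wrist','scene','top'):
    p,o=blobs(c,(160,120,90),(179,255,255),8);print(c,cur(),[x for x in o])
    h=cv2.cvtColor(p['pixels'],cv2.COLOR_BGR2HSV);m=cv2.inRange(h,(160,120,90),(179,255,255))
    ys,xs=np.nonzero(m);P=np.array([at((x,y),p,.008)[:2] for x,y in zip(xs,ys)])
    P=P[np.hypot(*(P-[.37,-.035]).T)<.03];cc=P.mean(0);w,v=np.linalg.eigh(np.cov((P-cc).T));print(len(P),cc,np.sqrt(w)*1000,np.arctan2(v[1,1],v[0,1]))
E
```

```text
[ 0.3691 -0.0354  0.1282] 1.292 0.029763883461887033 152.45
wrist (array([ 0.36920398, -0.03521021,  0.12824945]), np.float64(1.294729571261483)) [(array([315.9, 238.3]), np.int32(704), array([ 0.3687, -0.0357]))]
704 [ 0.36865474 -0.03581181] [3.80041112 8.95444104] 1.3638836314081262
scene (array([ 0.36959371, -0.0347875 ,  0.12831021]), np.float64(1.2961651827330671)) [(array([354.6, 205.7]), np.int32(76), array([ 0.3695, -0.0347])), (array([477.5, 287.6]), np.int32(475), array([0.5042, 0.2603])), (array([496.6, 286.5]), np.int32(57), array([0.4859, 0.2869])), (array([233.4, 301.9]), np.int32(573), array([ 0.7317, -0.0662]))]
76 [ 0.3694747  -0.03471003] [ 5.36986615 10.07752027] 1.0189577120199527
top (array([ 0.36977619, -0.03447422,  0.12833121]), np.float64(1.2970830022606878)) [(array([ 10.8, 228.3]), np.int32(299), array([0.6056, 0.645 ])), (array([190.5, 250.6]), np.int32(32), array([0.5563, 0.2722])), (array([179.2, 270.3]), np.int32(55), array([0.5146, 0.2957])), (array([198.5, 270.3]), np.int32(56), array([0.5144, 0.2552]))]
0 [nan nan] [nan nan] nan<stdin>:6: RuntimeWarning: Mean of empty slice.
  ret = um.true_divide(
  avg = a.mean(axis, **keepdims_kw)
<stdin>:6: RuntimeWarning: Degrees of freedom <= 0 for slice
  c *= np.true_divide(1, fact)
  c *= np.true_divide(1, fact)
```

View pics/pkw.png

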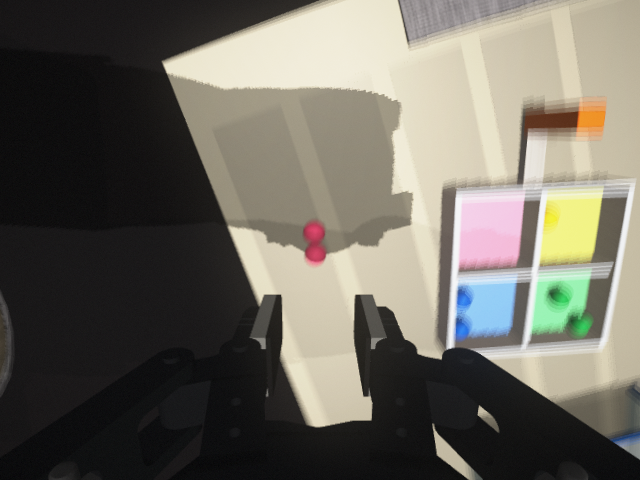

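Call:
{"fn": "servo_tool", "kwargs": {"moves": [[1.5,-0.1,0.1,-0.05,0.3],[2.5,0,0,0,0.3],[2.5,0,0,0,0.3],[2.5,0,0,0,0.3],[2.2,0,0,0,0.3],[1.0,0,0,0,0.3],[0.2,0,0,0,0.3],[0,0,0,0,0.5],[0,0,0,0,0.64],[0,0,0,0,0.64]], "grip_force": 20}}

```text
clock: 153.95
tcp_pos: [0.3707, -0.0357, 0.0046]
orientation: [0.445, 0.557, 0.437, -0.549]
wrist_force: [1.0, 1.0, 0.9]
finger_gap: 0.0151
```

```bash
python3 look.py pl; python3 st.py
```

```text
[ 0.3707 -0.0357  0.0046] 1.346 0.015143567639447193 153.95
[-0.316  0.142 -0.81   0.603  0.004  1.48 ] [ 0.371 -0.036  0.005] 154.05 0.01556921119218687
xaxis [ 0.016 -0.001 -1.   ] psi 1.3458123159079705
```

View pics/plw.png

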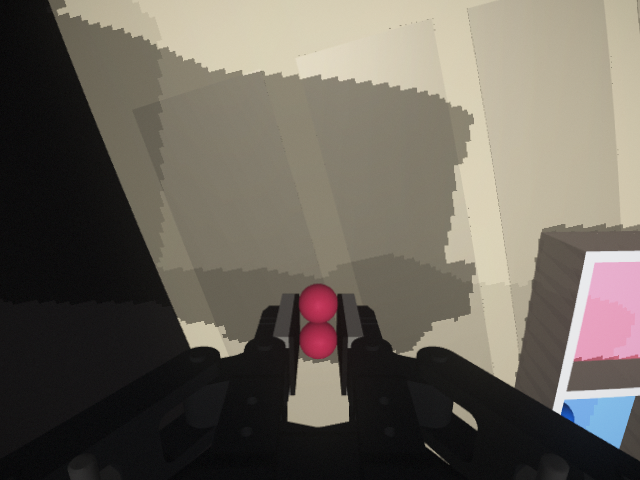

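```bash
python3 - <<'E'
from plan import *
p,psi=cur()
plan([(p[0],p[1],.08,psi,4,.72),(.491,-.060,.08,1.355,5,.72),(.491,-.060,.08,1.355,1,.72)],p,psi)
E
```

```text
[[-1.9, 0.0, 0.0, -0.0, 0.72], [-1.9, 0.0, 0.0, -0.0, 0.72], [-1.9, 0.0, 0.0, -0.0, 0.72], [-1.8, 0.0, 0.0, -0.0, 0.72], [-0.0, 2.5, -0.1, -0.0, 0.72], [-0.0, 2.4, -0.1, -0.0, 0.72], [-0.0, 2.5, -0.0, -0.0, 0.72], [-0.0, 2.4, -0.1, -0.0, 0.72], [-0.0, 2.5, -0.0, -0.01, 0.72], [-0.0, -0.0, -0.0, 0.0, 0.72]]
end [ 0.4912 -0.0602  0.0796] 1.356 10
```

Call:
{"fn": "servo_tool", "kwargs": {"moves": [[0,0,0,0,0.7],[0,0,0,0,0.72],[-1.0,0,0,0,0.72],[-2.2,0,0,0,0.72],[-2.2,0,0,0,0.72],[-2.2,0,0,0,0.72],[0,1.0,0,0,0.72],[0,1.8,0,0,0.72],[0,1.8,0,0,0.72],[0,1.0,0,0,0.72]], "grip_force": 30}}

```text
clock: 155.3
tcp_pos: [0.4247, -0.0483, 0.0801]
orientation: [0.444, 0.557, 0.437, -0.549]
wrist_force: [-1.0, -0.0, -0.8]
finger_gap: 0.0137
```

```bash
python3 look.py pm; python3 - <<'E'
from plan import *
p,psi=cur()
plan([(.491,-.060,.075,1.355,4,.72)],p,psi)
E
```

```text
[ 0.4247 -0.0483  0.0801] 1.346 0.01370571670598864 155.3
[[0.1, 1.7, -0.1, -0.0, 0.72], [0.1, 1.7, -0.1, -0.0, 0.72], [0.2, 1.7, -0.1, -0.0, 0.72], [0.1, 1.6, -0.0, -0.01, 0.72]]
end [ 0.4905 -0.0602  0.0752] 1.356 4
```

View pics/pmw.png

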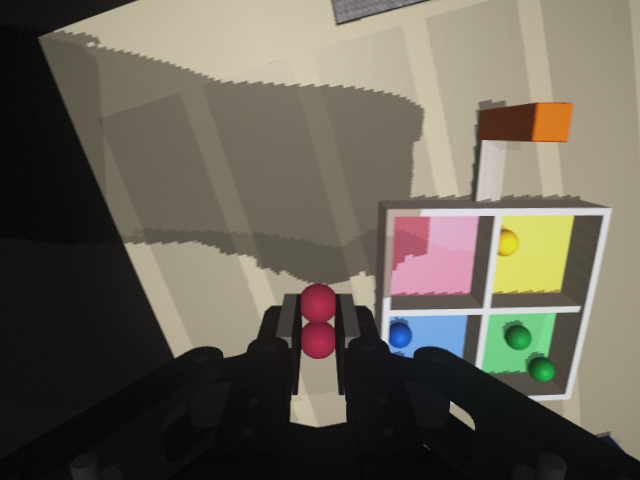

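Call:
{"fn": "servo_tool", "kwargs": {"moves": [[0.1,1.2,-0.1,0,0.72],[0.1,1.7,-0.1,0,0.72],[0.1,1.7,-0.1,0,0.72],[0.1,1.5,0,-0.01,0.72],[0,0.6,0,0,0.72],[0,0,0,0,0.72],[0,0,0,0,0.72],[0,0,0,0,0.72],[0,0,0,0,0.72],[0,0,0,0,0.72]]}}

```text
clock: 156.65
tcp_pos: [0.4894, -0.0598, 0.078]
orientation: [0.447, 0.555, 0.44, -0.547]
wrist_force: [-0.2, 0.0, 0.3]
finger_gap: 0.0135
```

```bash
python3 look.py pn; python3 - <<'E'
from plan import *
p,psi=cur();print(p,psi)
w=optics.read_camera('wrist')
for n in ('cell_pink','cell_yellow','tray_grip'):
    l=models.pinpoint(n,w); print(n,[(at(q['location'],w,.046 if 'grip' in n else .004)[:2],q['conf']) for q in l[:2]])
E
```

```text
[ 0.4894 -0.0598  0.078 ] 1.356 0.013464386223567904 156.65
[ 0.48949884 -0.05984183  0.07799426] 1.3559224496908926
cell_pink [(array([ 0.49333869, -0.06087683]), 0.9)]
cell_yellow [(array([ 0.55050995, -0.07664269]), 0.91)]
tray_grip [(array([0.53575084, 0.00674556]), 0.73), (array([ 0.48304993, -0.08822576]), 0.22)]
```

View pics/pnw.png

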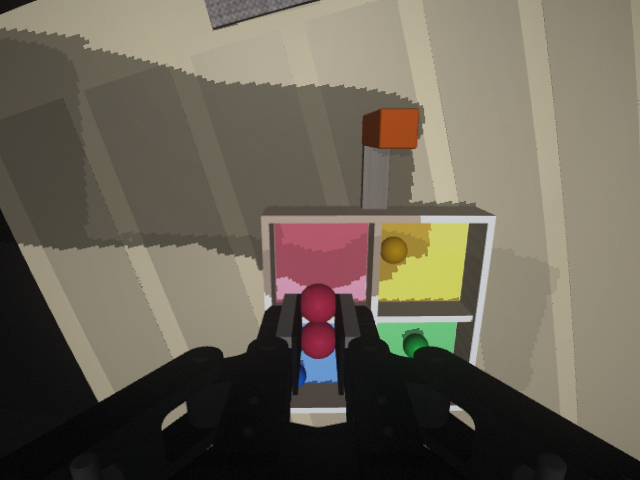

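Call:
{"fn": "servo_tool", "kwargs": {"moves": [[1.0,0.2,0,0,0.72],[1.7,0.1,0,0,0.72],[1.2,0,0,0,0.72],[0.5,0,0,0,0.72],[0,0,0,0,0.6],[0,0,0,0,0.5],[0,0,0,0,0.45],[0,0,0,0,0.45],[-1.5,0,0,0,0.45],[-2.5,0,0,0,0.45]]}}

```text
clock: 158.2
tcp_pos: [0.4919, -0.0603, 0.0746]
orientation: [0.447, 0.554, 0.44, -0.547]
wrist_force: [0.4, -0.2, -0.0]
finger_gap: 0.0234
```

```bash
python3 look.py po; cat tray.py | head -30
```

```text
[ 0.4919 -0.0603  0.0746] 1.356 0.02335573988532367 158.2
from h import *
from scipy.optimize import least_squares
L={'tray':(0,0,0),'cell_pink':(-.03,.03,.004),'cell_yellow':(.03,.03,.004),'cell_blue':(-.03,-.03,.004),'cell_green':(.03,-.03,.004),'tray_grip':(0,.105,.046)}
def fit(cams=('top','scene'),x0=(.517,-.073,-.197)):
    obs=[]
    for c in cams:
        pic=optics.read_camera(c)
        for n,l in L.items():
            for q in models.pinpoint(n,pic)[:2]:
                obs.append((pic,np.array(l),np.array(q['location']),q['conf']))
    def res(v,obs=obs):
        c,s=np.cos(v[2]),np.sin(v[2]);r=[]
        for pic,l,u,cf in obs:
            P=[v[0]+c*l[0]-s*l[1],v[1]+s*l[0]+c*l[1],l[2]]
            r+=list((proj(P,pic)-u))
        return np.array(r)
    v=least_squares(res,x0,loss='soft_l1',f_scale=2).x
    e=np.linalg.norm(res(v).reshape(-1,2),axis=1)
    return v,e
def cell(v,name):
    l=L[name];c,s=np.cos(v[2]),np.sin(v[2]);return np.array([v[0]+c*l[0]-s*l[1],v[1]+s*l[0]+c*l[1]])
if __name__=='__main__':
    v,e=fit();print(np.round(v,4),np.round(e,1))
    for n in L: print(n,np.round(cell(v,n),4), 'pinch',np.round(cell(v,n)+.032*np.array([np.cos(v[2]),np.sin(v[2])]),4))
```

View pics/pow.png

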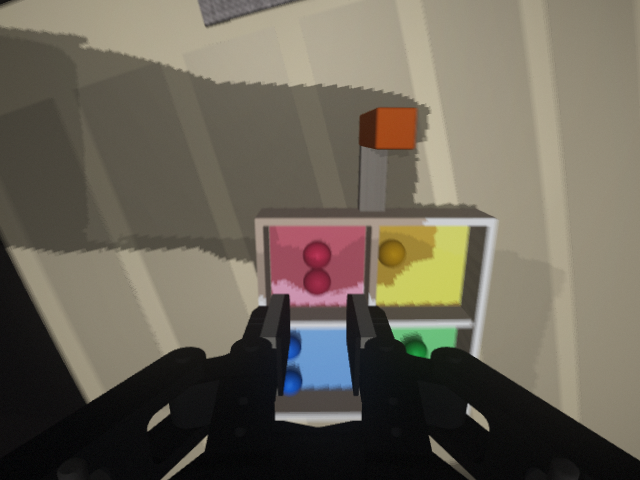

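Call:
{"fn": "servo_tool", "kwargs": {"moves": [[-1.0,0.5,-1.5,0,0.1],[0,0.9,-2.5,0,0.1],[0,1.0,-2.0,0,0.1],[0,0,0,0,0.1],[0,0,0,0,0.1],[0,0,0,0,0.1],[0,0,0,0,0.1],[0,0,0,0,0.1],[0,0,0,0,0.1],[0,0,0,0,0.1]]}}

```text
clock: 159.55
tcp_pos: [0.5286, -0.0071, 0.0845]
orientation: [0.447, 0.555, 0.44, -0.547]
wrist_force: [-0.2, 0.2, 0.1]
finger_gap: 0.038
```

```bash
python3 - <<'E'
from plan import *
print(cur())
t=optics.read_camera('top');w=optics.read_camera('wrist');s=optics.read_camera('scene')
for n,c in (('t',t),('s',s)):
    print(n,[(at(q['location'],c,0)[:2],q['conf']) for q in models.pinpoint('cover',c)[:2]])
    m=models.outline_of('cover',c)[0]['pixels'].astype(np.uint8)
    if n=='t':
        r=cv2.minAreaRect(np.argwhere(m)[:,::-1].astype(np.float32));b=cv2.boxPoints(r);print(np.round(b,1),np.round([at(q,c,.052)[:2] for q in b],4))
l=models.pinpoint('tray_grip',w);print([(at(q['location'],w,.046)[:2],q['conf']) for q in l[:2]])
im=t['pixels'][180:330,280:530];im=cv2.resize(im,None,fx=3,fy=3,interpolation=cv2.INTER_CUBIC);cv2.imwrite('pics/tc.png',im)
cv2.imwrite('pics/tw.png',w['pixels'])
E
```

```text
(array([ 0.52857178, -0.00705918,  0.08449551]), np.float64(1.355765468432916))
t [(array([ 0.52359847, -0.30411788]), 0.65), (array([0.54775437, 0.12692397]), 0.3)]
[[428.9 302. ]
 [430.1 220.3]
 [506.1 221.4]
 [505.  303. ]] [[ 0.4461 -0.2246]
 [ 0.6139 -0.2298]
 [ 0.6107 -0.3859]
 [ 0.4434 -0.3794]]
s [(array([ 0.52833018, -0.31150767]), 0.8)]
[(array([0.53502703, 0.00836186]), 0.9), (array([0.54899505, 0.1135068 ]), 0.73)]
```

View pics/tc.png

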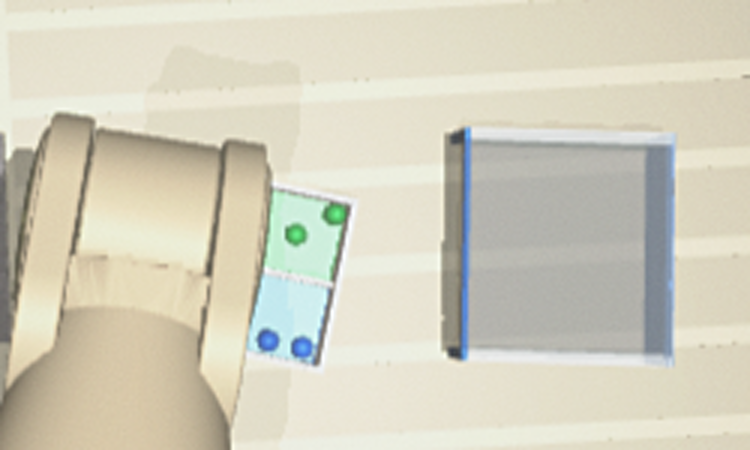

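View pics/tw.png

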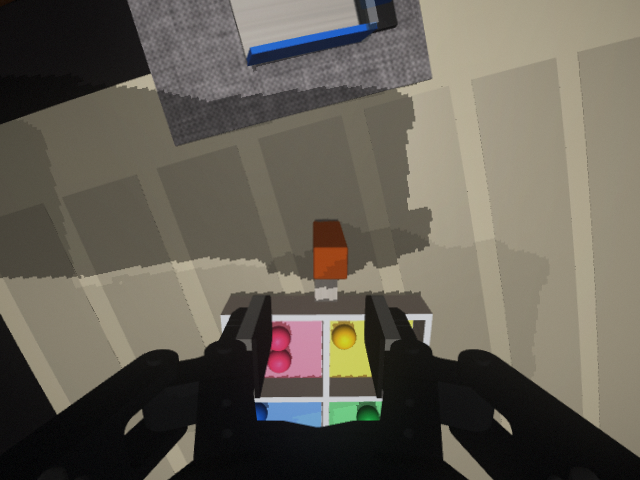

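Call:
{"fn": "servo_tool", "kwargs": {"moves": [[0,0.3,-0.8,0,0.1],[0,0.1,-0.8,0,0.1],[1.2,0,0,0,0.1],[1.8,0,0,0,0.1],[1.8,0,0,0,0.1],[0.8,0,0,0,0.1],[0,0,0,0,0.4],[0,0,0,0,0.65],[0,0,0,0,0.7],[0,0,0,0,0.7]], "grip_force": 60}}

```text
clock: 161.2
tcp_pos: [0.5369, 0.0076, 0.0291]
orientation: [0.447, 0.555, 0.44, -0.547]
wrist_force: [-1.1, -0.6, 2.2]
finger_gap: 0.0152
```

```bash
python3 - <<'E'
from plan import *
print(cur(),env.get_state()['finger_gap'],env.get_state()['wrist_force'])
t=optics.read_camera('top');w=optics.read_camera('wrist')
cv2.imwrite('pics/tw2.png',w['pixels'])
for n,q in dict(mt=(436,222.7),mb=(434.5,299),st=(504.5,225.7),sb=(504,301.5)).items(): print(n,at(q,t,.052)[:2])
E
```

```text
(array([0.5369164 , 0.00761696, 0.02910697]), np.float64(1.355840185369611)) 0.015230817120951909 [-1.11528831 -0.57436019  2.16628198]
mt [ 0.60898074 -0.24200876]
mb [ 0.45214989 -0.23610374]
st [ 0.60188152 -0.38244274]
sb [ 0.44650111 -0.37752712]
```

View pics/tw2.png

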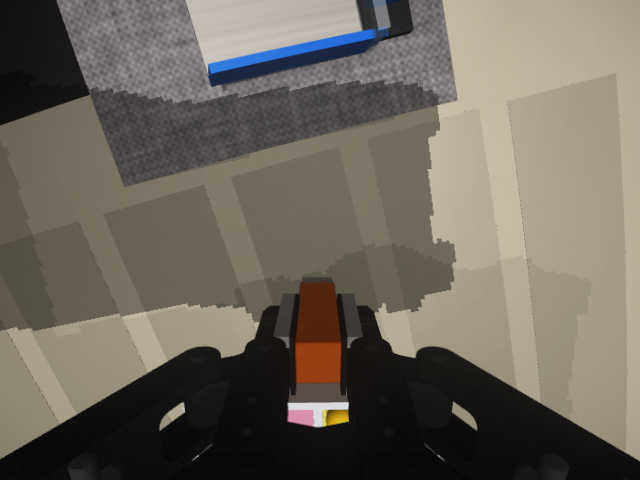

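```bash
python3 - <<'E'
from plan import *
p,psi=cur()
plan([(.5385,-.040,p[2],1.531,9,.75),(.5385,-.040,p[2],1.531,1,.75)],p,psi)
E
```

```text
[[-0.0, 0.1, 0.5, -0.02, 0.75], [-0.0, 0.1, 0.5, -0.02, 0.75], [-0.0, 0.1, 0.5, -0.02, 0.75], [-0.0, 0.1, 0.5, -0.02, 0.75], [-0.0, 0.1, 0.5, -0.02, 0.75], [-0.0, 0.1, 0.5, -0.02, 0.75], [-0.0, 0.1, 0.6, -0.02, 0.75], [-0.0, 0.0, 0.5, -0.02, 0.75], [-0.0, 0.1, 0.6, -0.02, 0.75], [-0.0, -0.0, -0.0, 0.0, 0.75]]
end [ 0.5387 -0.04    0.0291] 1.536 10
```

Call:
{"fn": "servo_tool", "kwargs": {"moves": [[0,0,0.3,-0.01,0.75],[0,0.1,0.5,-0.02,0.75],[0,0.1,0.5,-0.02,0.75],[0,0.1,0.5,-0.02,0.75],[0,0.1,0.6,-0.02,0.75],[0,0.1,0.6,-0.02,0.75],[0,0.1,0.6,-0.02,0.75],[0,0.1,0.6,-0.02,0.75],[0,0.1,0.5,-0.02,0.75],[0,0,0,0,0.75]], "grip_force": 80}}

```text
clock: 162.55
tcp_pos: [0.5371, -0.0388, 0.0288]
orientation: [0.492, 0.515, 0.486, -0.507]
wrist_force: [-1.6, 5.7, 7.8]
finger_gap: 0.0147
```

```bash
python3 - <<'E'
from plan import *
s=env.get_state();print(cur(),s['finger_gap'],s['wrist_force'])
t=optics.read_camera('top');c=optics.read_camera('scene')
a=cv2.resize(t['pixels'][190:320,300:520],(800,472),interpolation=cv2.INTER_CUBIC);cv2.imwrite('pics/t3.png',a)
b=c['pixels'];cv2.imwrite('pics/s3.png',b)
E
```

```text
(array([ 0.53711194, -0.03880385,  0.02879615]), np.float64(1.5260566920094911)) 0.014733877220140662 [-1.59894823  5.66526457  7.82646463]
```

View pics/t3.png

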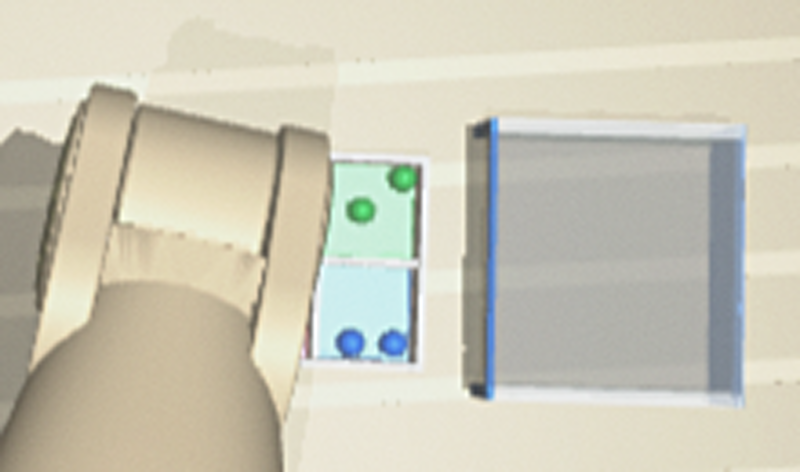

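View pics/s3.png

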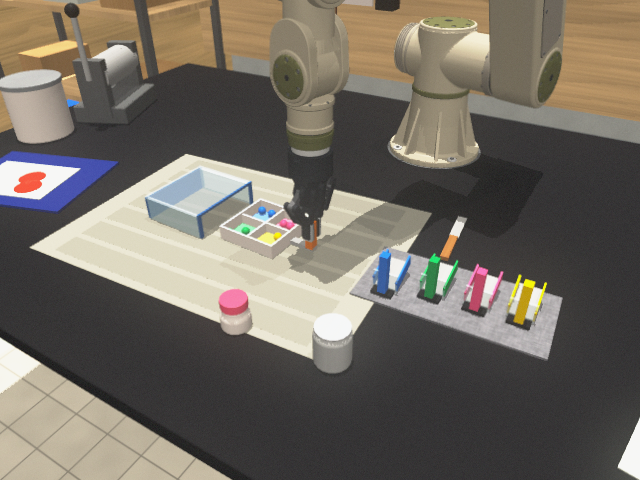

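Call:
{"fn": "servo_tool", "kwargs": {"moves": [[0,0,0.8,0,0.75],[0,0,1.5,0,0.75],[0,0,1.5,0,0.75],[0,0,1.5,0,0.75],[0,0,1.5,0,0.75],[0,0,1.5,0,0.75],[0,0,1.5,0,0.75],[0,0,1.5,0,0.75],[0,0,1.5,0,0.75],[0,0,1.0,0,0.75]], "grip_force": 80}}

```text
clock: 163.9
tcp_pos: [0.5319, -0.1767, 0.029]
orientation: [0.492, 0.515, 0.486, -0.507]
wrist_force: [0.4, 7.2, 6.8]
finger_gap: 0.0146
```

```bash
python3 - <<'E'
from plan import *
s=env.get_state();print(cur(),s['finger_gap'],s['wrist_force'])
t=optics.read_camera('top');c=optics.read_camera('scene')
a=cv2.resize(t['pixels'][190:320,300:520],(800,472),interpolation=cv2.INTER_CUBIC)[:,200:];b=cv2.resize(c['pixels'][140:280,120:340],(600,382));cv2.imwrite('pics/t4.png',cv2.resize(np.vstack([a,b]),None,fx=.7,fy=.7))
E
```

```text
(array([ 0.53185753, -0.17666202,  0.02899223]), np.float64(1.5261615238174016)) 0.014584323426166296 [0.36680407 7.18739379 6.78293221]
```

View pics/t4.png

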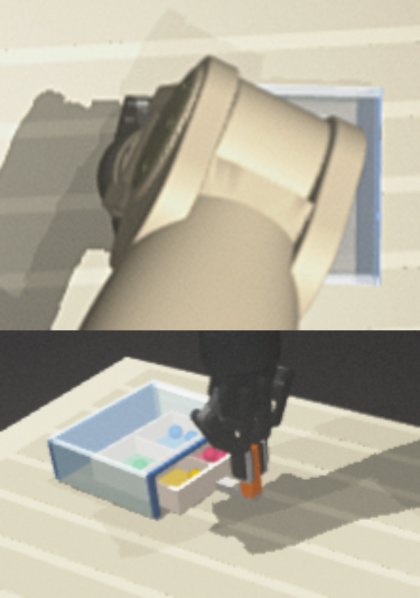

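Call:
{"fn": "servo_tool", "kwargs": {"moves": [[0,0,0.4,0,0.75],[0,0,0.5,0,0.75],[0,0,0.5,0,0.75],[0,0,0.5,0,0.75],[0,0,0.4,0,0.75],[0,0,0.3,0,0.75],[0,0,0.2,0,0.75],[0,0,0.1,0,0.75],[0,0,0,0,0.75],[0,0,0,0,0.75]]}}

```text
clock: 165.25
tcp_pos: [0.5304, -0.205, 0.029]
orientation: [0.492, 0.515, 0.486, -0.507]
wrist_force: [-1.2, 6.2, 7.3]
finger_gap: 0.015
```

```bash
python3 - <<'E'
from plan import *
s=env.get_state();print(cur(),s['finger_gap'],s['wrist_force'])
c=optics.read_camera('scene')
b=cv2.resize(c['pixels'][140:280,120:340],(800,510),interpolation=cv2.INTER_CUBIC);cv2.imwrite('pics/t5.png',b)
E
```

```text
(array([ 0.53041744, -0.20504798,  0.02896017]), np.float64(1.5265043160066452)) 0.015003479959761246 [-1.16729665  6.22068513  7.261115  ]
```

View pics/t5.png

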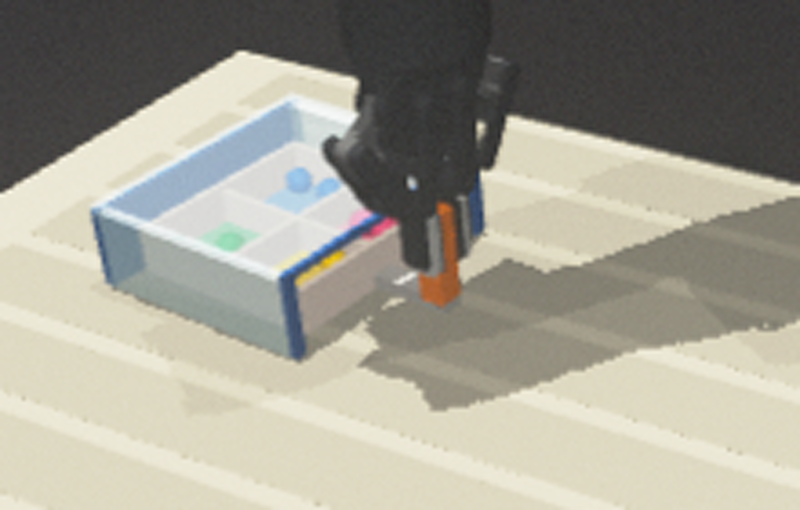

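Call:
{"fn": "servo_tool", "kwargs": {"moves": [[0,0,0.1,0,0.75],[0,0,0.1,0,0.75],[0,0,0.1,0,0.75],[0,0,0.1,0,0.75],[0,0,0.1,0,0.75],[0,0,0.1,0,0.75],[0,0,0.1,0,0.75],[0,0,0,0,0.75],[0,0,0,0,0.75],[0,0,0,0,0.75]]}}

```text
clock: 166.55
tcp_pos: [0.5296, -0.208, 0.029]
orientation: [0.491, 0.516, 0.488, -0.504]
wrist_force: [0.2, 18.5, 12.6]
finger_gap: 0.0147
```

Call:
{"fn": "servo_tool", "kwargs": {"moves": [[0,0,0.1,0,0.75],[0,0,0.1,0,0.75],[0,0,0.1,0,0.75],[0,0,0,0,0.75],[0,0,0,0,0.75],[0,0,0,0,0.75],[0,0,0,0,0.75],[0,0,0,0,0.75],[0,0,0,0,0.75],[0,0,0,0,0.75]]}}

```text
clock: 167.8
tcp_pos: [0.5288, -0.2082, 0.029]
orientation: [0.49, 0.517, 0.49, -0.503]
wrist_force: [-1.3, 27.2, 17.7]
finger_gap: 0.0146
```

```bash
python3 - <<'E'
from plan import *
s=env.get_state();print(cur(),s['finger_gap'],s['wrist_force'],s['ft_torque'])
c=optics.read_camera('scene')
b=cv2.resize(c['pixels'][140:280,120:340],(800,510),interpolation=cv2.INTER_CUBIC);cv2.imwrite('pics/t6.png',b)
E
```

```text
(array([ 0.52882963, -0.20818592,  0.02897703]), np.float64(1.5313958324190038)) 0.014645126111370019 [-1.25908732 27.18559439 17.66573299] [ 4.58168123  0.80315301 -0.15851308]
```

View pics/t6.png

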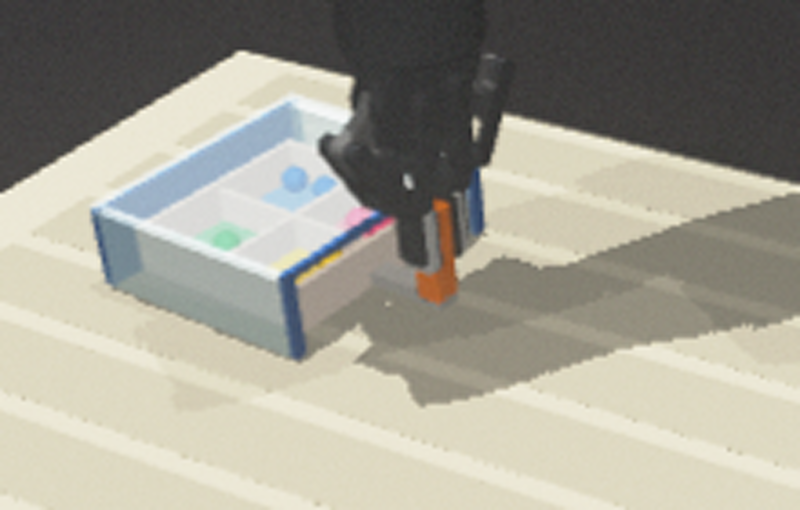

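Call:
{"fn": "servo_tool", "kwargs": {"moves": [[0,0,-0.3,0,0.75],[0,0,0,0,0.65],[0,0,0,0,0.5],[0,0,0,0,0.3],[0,0,0,0,0.2],[-1.0,0,0,0,0.2],[-2.5,0,0,0,0.2],[-2.8,0,0,0,0.2],[-2.8,0,-2.0,0,0.2],[-2.5,0,-2.5,0,0.2]]}}

```text
clock: 169.1
tcp_pos: [0.531, -0.169, 0.1464]
orientation: [0.493, 0.515, 0.484, -0.508]
wrist_force: [-0.0, 0.1, 0.2]
finger_gap: 0.0339
```

Call:
{"fn": "servo_tool", "kwargs": {"moves": [[-2.0,0,-2.8,0,0.2],[0,0,-3.0,0,0.2],[0,0,-3.0,0,0.2],[0,0,-3.0,0,0.2],[0,0,-3.0,0,0.2],[0,0,-3.0,0,0.2],[0,0,-3.0,0,0.2],[0,0,-3.0,0,0.2],[0,0,0,0,0.2],[0,0,0,0,0.2]]}}

```text
clock: 170.35
tcp_pos: [0.5412, 0.0688, 0.165]
orientation: [0.493, 0.515, 0.485, -0.507]
wrist_force: [0.8, 0.4, -0.7]
finger_gap: 0.0343
```

```bash
python3 - <<'E'
from plan import *
s=env.get_state();print(cur(),s['clock'],s['wrist_force'])
c=optics.read_camera('scene');t=optics.read_camera('top')
b=cv2.resize(c['pixels'][140:280,120:340],(600,382),interpolation=cv2.INTER_CUBIC)
a=cv2.resize(t['pixels'][190:320,380:520],(600,557),interpolation=cv2.INTER_CUBIC)
cv2.imwrite('pics/t7.png',cv2.resize(np.vstack([a,b]),None,fx=.63,fy=.63));cv2.imwrite('pics/t7s.png',c['pixels']);cv2.imwrite('pics/t7a.png',a)
for n,p in (('s',c),('t',t)):
  for m,z in (('tray_grip',.046),('tray',0),('cover',0),('cell_pink',.004),('cell_green',.004)): print(n,m,[(at(q['location'],p,z)[:2].round(4),q['conf']) for q in models.pinpoint(m,p)[:1]])
E
```

```text
(array([0.54118168, 0.06877142, 0.16498456]), np.float64(1.5259542848741943)) 170.35 [ 0.82474351  0.40797792 -0.73799024]
s tray_grip [(array([ 0.5229, -0.2132]), 0.88)]
s tray [(array([ 0.5215, -0.3051]), 0.78)]
s cover [(array([ 0.5242, -0.3148]), 0.7)]
s cell_pink [(array([ 0.5027, -0.2747]), 0.69)]
s cell_green [(array([0.5512, 0.1218]), 0.68)]
t tray_grip [(array([ 0.5278, -0.2107]), 0.71)]
t tray [(array([ 0.5279, -0.2241]), 0.71)]
t cover [(array([ 0.5217, -0.3041]), 0.79)]
t cell_pink [(array([ 0.5297, -0.2176]), 0.26)]
t cell_green [(array([ 0.7579, -0.0355]), 0.69)]
```

View pics/t7.png

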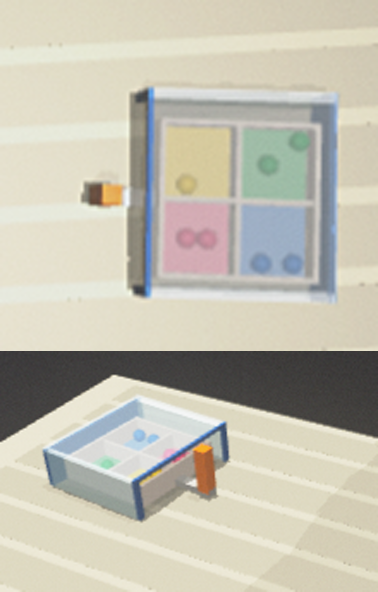

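View pics/t7s.png

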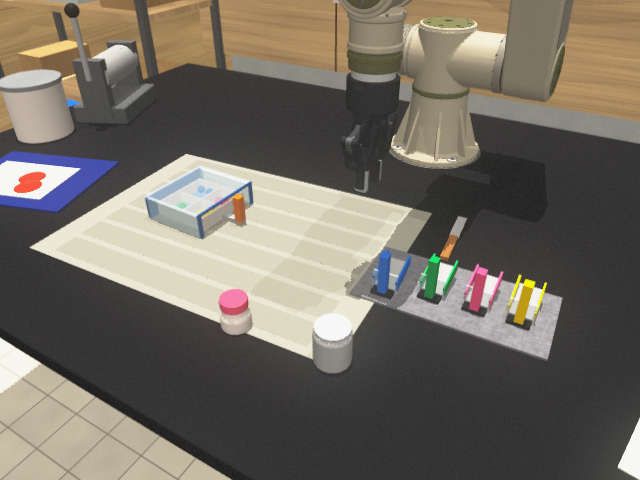

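View pics/t7a.png

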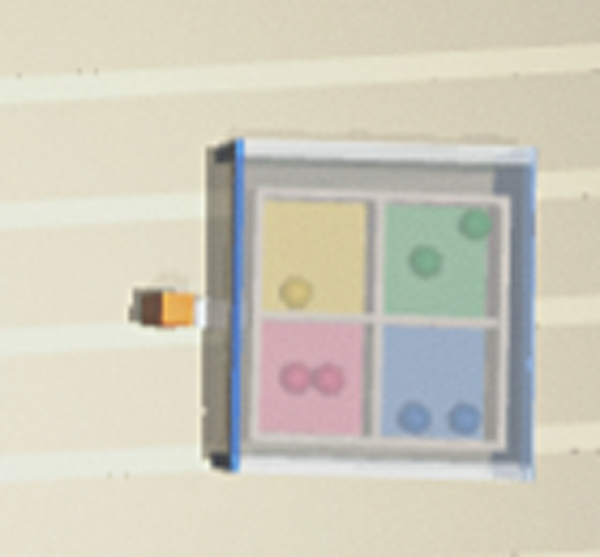

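```bash
python3 - <<'E'
from h import *
t=optics.read_camera('top');f=lambda x,y,z:at((380+x/4.286,190+y/4.285),t,z)[:2].round(4)
print('post',f(180,308,.062),'mouth roof',f(238,308,.05),'mouth roof .048',f(240,308,.048))
print('tray far edge',f(509,310,.028),f(511,195,.028),f(505,450,.028),'near edge',f(255,310,.028))
print('stop base',f(493,170,0.0),f(535,310,.05),f(535,150,.05))
print('mouth base',f(205,310,0))
a=t['pixels'][215:310,425:510];cv2.imwrite('pics/t8.png',cv2.resize(a,None,fx=7,fy=6,interpolation=cv2.INTER_CUBIC)[:590])
E
```

```text
post [ 0.5281 -0.21  ] mouth roof [ 0.5282 -0.24  ] mouth roof .048 [ 0.5282 -0.2414]
tray far edge [ 0.527  -0.3764] [ 0.5833 -0.3787] [ 0.4589 -0.3727] near edge [ 0.5276 -0.2528]
stop base [ 0.5977 -0.3787] [ 0.5265 -0.3819] [ 0.6035 -0.3838]
mouth base [ 0.5284 -0.2338]
```

View pics/t8.png

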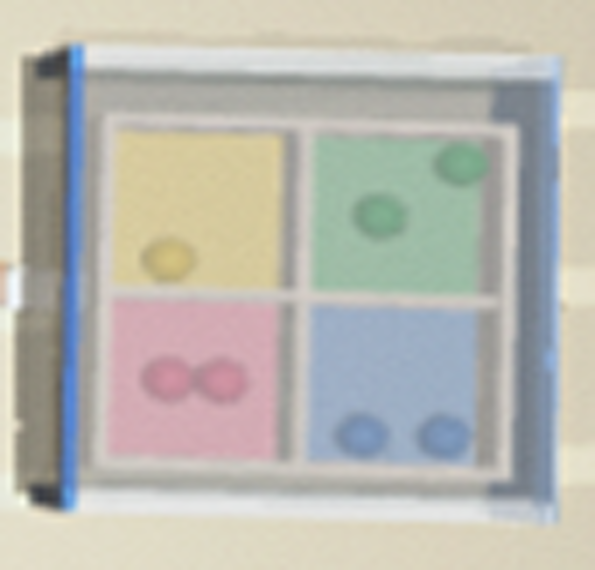

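```bash
python3 -c "
from workcell import order,env
print(order.hand_in(), env.get_state()['clock'])"
```

```text
the job is handed in; nothing more can be done
the job is handed in; nothing more can be done
```

The job was handed in at about 171 s, with all seven balls in the cells of their colour, four empty scoops upright on the mat, and the tray home under the cover.

**What went wrong on the way:**
- The two pink balls spilled onto the bench while I tipped their scoop. I picked them up together from the bench with the fingers and dropped them into the pink cell; no ball was picked out of a scoop.
- The yellow scoop slipped out of the grip while over the tray, more than once, and came to rest leaning on the tray rim. I regripped it; its one ball went into the yellow cell, and the scoop went back on the mat.

**Last checks:**
- **Balls:** the top camera shows 2 pink, 1 yellow, 2 blue and 2 green in their cells.
- **Tray:** I slid it in by the orange post without lifting. It stopped firmly, with the push reaching about 27 N and no further movement. In the top image its far wall is flush with the stop to within about 1–2 mm, and the post stands 28 mm outside the mouth.
- **Bystanders:** the ink can, pot and ink knife look undisturbed in the scene image; I did not measure them.
- **Arm:** it had released the post and moved clear of everything before hand-in.
- **Disagreement:** in these last pictures the trained networks put the tray and cover points up to about 1 cm apart between cameras, and some top-view points were plainly wrong. For the final tray check I relied on edges I measured in the image myself.

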